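Gather glass chips in a covered dish and run it up to the kiln

ROBOT

A 6-joint arm with a two-finger parallel gripper is mounted at the origin on the work surface. World frame = base frame: x ahead of the robot, y to its left, z up, the work surface at z = 0. Lengths are in m, angles in rad, forces in N, time in s.
With the tool pointing down it reaches from about 0.375 to 0.9 m from the base axis. Payload 3.1 kg.
Tool frame: the origin (TCP) lies at the very end of the fingers, on their centre line; the grasp point (between the pads) lies 19 mm behind it; z points along the fingers, y is the direction in which the jaws open and shut (so a half turn about z gives the same grasp; the last joint's range is limited). The gripper opens to 87 mm and grips with 3 to 60 N. Pads are 19 mm wide; open, the fingers measure 117 mm over their backs; the gripper's body (75 mm by 190 mm) begins 51 mm behind the grasp point.
Start: joints at [-1.365, 0.527, 1.433, -0, 1.181, -0.178], TCP at [0.234, -0.579, 0.223] pointing down, gripper open.
Joint ranges: [-3.08, 3.08], [-0.75, 2.2], [0.22, 2.44], [-1.43, 4.57], [0, 2.65], [-2.85, 2.85]. Speed limits (rad/s): [2.79, 2.79, 3.14, 3.14, 3.14, 3.14].

INTERFACE

Orientations are given as a unit quaternion [x, y, z, w].
In Python, from rig import robot gives the robot as it stands. The module is installed in compiled form; this text tells all that it offers.
- The arm moves only by the tool send_rows, never from a script. Its argument "deltas" is a list of rows, each an object of numbers: "tx", "ty", "tz": the shift along the tool's x, y, z in cm; "rx", "ry", "rz": the turn, a rotation vector about the tool's x, y, z in rad. A call has 1 to 5 rows; each row is the pose to reach, as a shift and turn from the pose commanded when the call began, along the tool's axes at that moment; what a row does not reach only later rows make up. A row lasts 1/12 s, in which the tool goes at most 41.7 mm and 7.16 degrees, less where a joint would pass 70% of its speed; a pose out of reach is approached as far as the arm can. A call with a gripper value outside its range is refused whole. "claw" is the finger opening in cm, from 0 to 8.7, set as the call begins (left out, the last holds). The fingers move at their own pace and stop on an object; "squeeze" is the grip in N (left out, the last holds). Time passes only in rows, so rows that repeat a pose let the fingers close. It gives the time, the measured TCP pose, the force and the opening at its end, in the units of the state.
- robot.get_obs(): the state, without advancing time (a new reading comes with each control period).
- robot.camera(name): name is "side" or "top"; returns a dict with "color" (400x640x3 uint8, red, green, blue), "z_map" (400x640 float32, m along the optical axis (not along the pixel's ray), 0 where there is no reading), "intrinsics" (3x3 intrinsics, pixels), "R" (3x3) and "t" (3): a world point X has camera coordinates R X + t. Camera axes: x right, y down, z forward; pixel columns grow to the right and rows downward; lengths in m; the calibration is good to about 2 mm. A picture is of the moment at which its call begins.
- robot.hand_in(): hands the job in, once; it reports no verdict.
Trained networks look in the newest picture that a camera, given by its name, has taken for a name from the list of things; names that differ only in an ending like _2 or _b are one class to them, and where a whole thing is asked for, a point or a joint stands for the part that bears it (a point fixed in the world has none). Each returns a list of dicts, best first, with "p" (0 to 1); they miss things now and then, are a little off and sometimes report something else, mostly with a low value. They report only what shows in the picture. A call takes as long as a camera call. They do not tell look-alikes from the thing itself.
- robot.outline_of(label, camera): "pixels" (400x640 bool, what is visible of it) and "xy" ([column, row] in pixels, amid what is visible of it).
- robot.tip_of(label, camera): "xy" ([column, row] in pixels: a listed point, or the origin of a listed thing).
The state is a dict: "time": time; "q": joint angles; "joint_velocities": joint speeds; "joint_torque": joint torques, N m; "position": TCP position; "tool_rot": TCP orientation; "ft_force": force on the tool from outside, world axes, zero at the start; "moment": the same for the moment, N m; "grip_width": finger opening in m.
Only numpy, scipy, OpenCV 4.12 (cv2) and the standard library are available. Lean on these libraries where they do the work, as an engineer would, in place of code of your own. Each camera call takes 0.05 s, during which the arm holds its last target.

TASK

Put all the glass chips from the steel slab into the steel dish on the carriage and cover it with its loose clear lid; then lift dish and lid together, tilt them with the lid kept on so that all the chips slide up to the red end, onto the orange half of the floor, and set the dish level back in its nest, still covered and the same way round. Take the lid off again and lay it flat on the bench, then loosen the red clamp knob (left-hand thread: clockwise), leave it loose, and slide the carriage along its rail into the kiln station's detent, with the chips still gathered on the orange. Never tip the dish uncovered, and leave the wax cake, the jar, the bowl and the paddle where they are.

Things in the scene. Friction and masses are not known exactly. Their poses are not given: they have to be found in the camera images.
- dish: Dark steel dish, open box 128 (x) x 60 (y) x 28 mm high, walls 4, floor 5, inside 120 x 52 x 23 deep. Slick floor: chips slide from some 20 degrees. End wall on its -x side is red (towards the robot at the start); the half of the floor next to it (60 mm) is orange. Origin: centre of underside, z up; 260 g. Starts level and empty, lid off, in the carriage's nest.
- lid: Loose clear lid, 100 g: plate 128 (x) x 60 (y) x 6 mm, same outline as the dish, over a rounded rim 114 x 46 mm that drops 5 mm inside the dish walls; either way round. Origin: centre, bottom of the rim; plate z 5 to 11 mm. Starts flat on the bench. Seated: origin 23 mm above the dish's, sides flush with the dish's, so both can be pinched together across the 60 mm width.
- red_end (a point): Middle of the top edge of the dish's red end wall, 62 mm from the dish's centre along its -x, 28 mm above its underside.
- lid_grip (a point): Top centre of the lid's black grip, 35 mm above the lid's origin. The grip is 34 mm long (lid x) x 14 mm wide (lid y) and stands 24 mm above the plate.
- chip0: Glass cane chip, green, disc 20 mm diameter x 14 mm high, 14 g, origin at the centre of its underside. Three to five of the five chips are present; they start lying flat on the slab.
- chip1: Glass cane chip, yellow, disc 20 mm diameter x 14 mm high, 14 g, origin at the centre of its underside. Three to five of the five chips are present; they start lying flat on the slab.
- chip2: Glass cane chip, blue, disc 20 mm diameter x 14 mm high, 14 g, origin at the centre of its underside. Three to five of the five chips are present; they start lying flat on the slab.
- chip3: Glass cane chip, white, disc 20 mm diameter x 14 mm high, 14 g, origin at the centre of its underside. Three to five of the five chips are present; they start lying flat on the slab.
- chip4: Glass cane chip, red, disc 20 mm diameter x 14 mm high, 14 g, origin at the centre of its underside. Three to five of the five chips are present; they start lying flat on the slab.
- slab: Fixed thin steel slab, 250 x 180 x 4 mm, on which the chips start; origin: centre of the underside.
- nest (a point): Centre of the nest on the carriage plate's top, 38 mm above the bench; moves with it. x along the dish's length, y along the rail to the kiln, z up. The dish belongs here, origin at this point, red end to -x, 3 to 4 mm play inside stops 8 mm high: end bars, and side stops 37 to 63 mm from the middle; mid-sides are open for fingers.
- carriage_body (a joint): Carriage position on its rail (m), growing towards the kiln: 0 loading station (yellow marks), 0.160 kiln station (red marks), end stop 0.183. Sprung detents at both: about 6 N in or out, 1 to 2 N between; it can be pushed back if it overshoots. A tight clamp locks it at 0. Plate 150 mm (x), reaching 45 mm ahead of and 125 mm behind the nest centre (y).
- clamp (a joint): Red clamp knob on the carriage, left-hand thread (rad): 0 to 0.15 (tight) at the start, grows as it is turned CLOCKWISE seen from above (loosening), stop at 1.4. The lock is clear beyond 0.8; count it loose from 1.0. Turns with about 0.05 N m, stays where left.
- clamp_grip (a point): On the clamp knob's axis, 75 mm above the bench, 88 mm behind the nest centre (-y). The grip is a bar 42 mm long x 14 mm wide, from 25 mm below to 7 mm above this point. The point turns with the knob: its x lies along the bar, which at knob 0 lies along the nest's x. The knob, gripped or pushed, also serves to move the carriage.
- wax: Yellow wax cake, 60 mm diameter x 26 mm; a bystander to leave alone. Origin on its underside.
- paste: Amber glass jar, 60 mm diameter x 70 mm; a bystander to leave alone. Origin on its underside.
- paddle: Wooden paddle, about 280 mm long, lying flat; a bystander to leave alone. Origin on its underside.
- offcuts: Steel bowl, 90 mm diameter x 50 mm; a bystander to leave alone. Origin on its underside.
There are look-alikes about, which are no part of the job. Leave any purple look-alike of the dish alone.

How it is judged:
On the way, in this order (a step that is already met when the one before it is completed fails the run):
1. all chips present lie in the dish, the dish sits level in the nest and the lid is seated on it (x of chip0 in the frame of dish between -0.06 and 0.06 m and y of chip0 in the frame of dish between -0.026 and 0.026 m and z of chip0 in the frame of dish between 0 and 0.03 m and x of chip1 in the frame of dish between -0.06 and 0.06 m and y of chip1 in the frame of dish between -0.026 and 0.026 m and z of chip1 in the frame of dish between 0 and 0.03 m and x of chip2 in the frame of dish between -0.06 and 0.06 m and y of chip2 in the frame of dish between -0.026 and 0.026 m and z of chip2 in the frame of dish between 0 and 0.03 m and x of chip3 in the frame of dish between -0.06 and 0.06 m and y of chip3 in the frame of dish between -0.026 and 0.026 m and z of chip3 in the frame of dish between 0 and 0.03 m and x of chip4 in the frame of dish between -0.06 and 0.06 m and y of chip4 in the frame of dish between -0.026 and 0.026 m and z of chip4 in the frame of dish between 0 and 0.03 m and x of lid in the frame of dish between -0.006 and 0.006 m and y of lid in the frame of dish between -0.006 and 0.006 m and z of lid in the frame of dish between 0.019 and 0.027 m and angle between the z axis of lid and the z axis of dish, either way round below 0.06 rad and x of dish in the frame of nest between -0.006 and 0.006 m and y of dish in the frame of nest between -0.006 and 0.006 m and z of dish in the frame of nest between -0.004 and 0.004 m and angle between dish's own z axis and vertical below 0.06 rad and x of red_end in the frame of nest below -0.05 m), for 0.2 s.
2. dish lifted and tilted by at least 0.3 rad (17 degrees) with the lid still seated, all chips on the orange half at the red end (x of chip0 in the frame of dish between -0.06 and 0 m and y of chip0 in the frame of dish between -0.026 and 0.026 m and z of chip0 in the frame of dish between 0 and 0.03 m and x of chip1 in the frame of dish between -0.06 and 0 m and y of chip1 in the frame of dish between -0.026 and 0.026 m and z of chip1 in the frame of dish between 0 and 0.03 m and x of chip2 in the frame of dish between -0.06 and 0 m and y of chip2 in the frame of dish between -0.026 and 0.026 m and z of chip2 in the frame of dish between 0 and 0.03 m and x of chip3 in the frame of dish between -0.06 and 0 m and y of chip3 in the frame of dish between -0.026 and 0.026 m and z of chip3 in the frame of dish between 0 and 0.03 m and x of chip4 in the frame of dish between -0.06 and 0 m and y of chip4 in the frame of dish between -0.026 and 0.026 m and z of chip4 in the frame of dish between 0 and 0.03 m and x of lid in the frame of dish between -0.006 and 0.006 m and y of lid in the frame of dish between -0.006 and 0.006 m and z of lid in the frame of dish between 0.019 and 0.027 m and angle between the z axis of lid and the z axis of dish, either way round below 0.06 rad and angle between dish's own z axis and vertical above 0.3 rad), for 0.1 s.
3. dish level back in the nest, lid still seated, all chips at the red end (x of chip0 in the frame of dish between -0.06 and 0 m and y of chip0 in the frame of dish between -0.026 and 0.026 m and z of chip0 in the frame of dish between 0 and 0.03 m and x of chip1 in the frame of dish between -0.06 and 0 m and y of chip1 in the frame of dish between -0.026 and 0.026 m and z of chip1 in the frame of dish between 0 and 0.03 m and x of chip2 in the frame of dish between -0.06 and 0 m and y of chip2 in the frame of dish between -0.026 and 0.026 m and z of chip2 in the frame of dish between 0 and 0.03 m and x of chip3 in the frame of dish between -0.06 and 0 m and y of chip3 in the frame of dish between -0.026 and 0.026 m and z of chip3 in the frame of dish between 0 and 0.03 m and x of chip4 in the frame of dish between -0.06 and 0 m and y of chip4 in the frame of dish between -0.026 and 0.026 m and z of chip4 in the frame of dish between 0 and 0.03 m and x of lid in the frame of dish between -0.006 and 0.006 m and y of lid in the frame of dish between -0.006 and 0.006 m and z of lid in the frame of dish between 0.019 and 0.027 m and angle between the z axis of lid and the z axis of dish, either way round below 0.06 rad and x of dish in the frame of nest between -0.006 and 0.006 m and y of dish in the frame of nest between -0.006 and 0.006 m and z of dish in the frame of nest between -0.004 and 0.004 m and angle between dish's own z axis and vertical below 0.06 rad and x of red_end in the frame of nest below -0.05 m), for 0.2 s.
4. lid taken off, dish in its nest with the chips at the red end (x of chip0 in the frame of dish between -0.06 and 0 m and y of chip0 in the frame of dish between -0.026 and 0.026 m and z of chip0 in the frame of dish between 0 and 0.03 m and x of chip1 in the frame of dish between -0.06 and 0 m and y of chip1 in the frame of dish between -0.026 and 0.026 m and z of chip1 in the frame of dish between 0 and 0.03 m and x of chip2 in the frame of dish between -0.06 and 0 m and y of chip2 in the frame of dish between -0.026 and 0.026 m and z of chip2 in the frame of dish between 0 and 0.03 m and x of chip3 in the frame of dish between -0.06 and 0 m and y of chip3 in the frame of dish between -0.026 and 0.026 m and z of chip3 in the frame of dish between 0 and 0.03 m and x of chip4 in the frame of dish between -0.06 and 0 m and y of chip4 in the frame of dish between -0.026 and 0.026 m and z of chip4 in the frame of dish between 0 and 0.03 m and x of dish in the frame of nest between -0.006 and 0.006 m and y of dish in the frame of nest between -0.006 and 0.006 m and z of dish in the frame of nest between -0.004 and 0.004 m and angle between dish's own z axis and vertical below 0.06 rad and x of red_end in the frame of nest below -0.05 m and horizontal distance between lid and dish above 0.08 m), for 0.2 s.
5. carriage in the kiln station's detent (value of joint carriage_body between 0.157 and 0.163 m), for 0.2 s.
At the end, for the whole second after the job is handed in: All chips present have their centres on the orange half of the dish; dish level (0.06 rad), in the nest within 6 mm, red end to the nest's -x; lid flat on the bench, off the dish; clamp loose (over 1.0 rad); carriage at 0.160 within 3 mm; dish and chips at rest (all of step 4 and all of step 5 and height (world z) of lid below 0.006 m and angle between lid's own z axis and vertical below 0.06 rad and value of joint clamp above 1 rad and linear speed of each of dish, chip0, chip1, chip2, chip3, chip4 below 0.02 m/s); the robot touches nothing.
It fails at once if dish tipped (over 0.2 rad) without its lid seated (angle between dish's own z axis and vertical above 0.2 rad and (z of lid in the frame of dish above 0.033 m or distance between lid and dish above 0.045 m)).
It fails at once if a bystander shifted by more than 40 mm (distance of any of wax, paste, offcuts, paddle from where it was at the start of the episode above 0.04 m).
Of chip0, chip1, chip2, chip3, chip4 only 3 to 5 are there at a start; the rules pass over those that are not, and their reading is None.
At some moment in a run one of lid may be knocked a few centimetres aside while the robot is not near it.
It also fails if it takes over 208 s, if anything falls off the work surface, if the arm or the gripper's body presses on something with over 40 N, if the wrist force passes 120 N, or if a joint passes its speed limit or range.

## Working session

There is one attempt and no reset: what is moved stays moved. The work goes in short steps, Python scripts to look and compute and a tool call to move; the robot and the scene stay as the last step left them, time stands still between calls to the robot, and variables do not carry over. Pictures are saved under pics/ and viewed, and the job is handed in when it is done.

Besides the shell and the picture viewer there is one more tool, called after ">>>" by a JSON object that holds its "api" and its "payload", one argument or row to a line. send_rows: Moves the arm, as the interface text tells. Its arguments: {"type":"object","properties":{"deltas":{"type":"array","items":{"type":"object","properties":{"tx":{"type":"number"},"ty":{"type":"number"},"tz":{"type":"number"},"rx":{"type":"number"},"ry":{"type":"number"},"rz":{"type":"number"}}}},"claw":{"type":"number"},"squeeze":{"type":"number"}},"required":["deltas"]}

```bash
mkdir -p pics
cat > h.py <<'E'
import numpy as np, cv2
from rig import robot
from scipy.spatial.transform import Rotation as Ro
def pix2w(c,u,v,z=None):
    K=c["intrinsics"];R=c["R"];t=c["t"]
    d=R.T@np.linalg.inv(K)@np.array([u,v,1.0]);o=-R.T@t
    if z is None:
        dep=c["z_map"][int(round(v)),int(round(u))]; return o+d*dep
    return o+d*(z-o[2])/d[2]
def cloud(c):
    K=c["intrinsics"];h,w=c["z_map"].shape
    u,v=np.meshgrid(np.arange(w),np.arange(h))
    p=np.stack([u,v,np.ones_like(u)],-1)@np.linalg.inv(K).T*c["z_map"][...,None]
    return (p-c["t"])@c["R"]
def w2pix(c,X):
    p=c["intrinsics"]@(c["R"]@np.array(X)+c["t"]);return p[:2]/p[2]
def save(c,n): cv2.imwrite("pics/"+n,c["color"][...,::-1])
E
cat > a.py <<'E'
from h import *
s=robot.get_obs();print(s)
for n in("top","side"):
    c=robot.camera(n);save(c,n+"0.png")
    np.savez("pics/%s0.npz"%n,**c)
    print(n,(-c["R"].T@c["t"]).round(3))
    for l in["dish","lid","red_end","lid_grip","chip0","chip1","chip2","chip3","chip4","slab","nest","clamp_grip","wax","paste","paddle","offcuts"]:
        r=robot.tip_of(l,n)
        print(l,[(round(float(a["p"]),2),np.round(a["xy"]),pix2w(c,*np.clip(a["xy"],0,[639,399])).round(3)) for a in r][:3])
E
python3 a.py
```

```text
{'time': 0.0, 'q': array([-1.36549611e+00,  5.28456461e-01,  1.43388617e+00, -1.99801492e-05,
        1.18136068e+00, -1.78543280e-01]), 'joint_velocities': array([-0.0008153 ,  0.00019879, -0.0013262 , -0.00129312, -0.00030804,
       -0.0013679 ]), 'joint_torque': array([-1.54329937e-03, -4.40043175e+01, -1.76593924e+01,  6.32314011e-02,
        5.82140533e-02, -1.76581066e-04]), 'position': array([ 0.23390326, -0.57881032,  0.22158271]), 'tool_rot': array([ 9.81638210e-01,  1.90749339e-01, -2.33554958e-05, -1.05511183e-03]), 'ft_force': array([-0.04306661,  0.14468778,  0.45272497]), 'moment': array([-0.02402542, -0.0409042 ,  0.01688902]), 'grip_width': 0.08698975256480806}
top [ 0.244 -0.088  1.691]
dish [(0.94, array([298., 152.]), array([0.633, 0.018, 0.043])), (0.59, array([229., 244.]), array([0.321, 0.265, 0.007]))]
lid [(0.92, array([274., 209.]), array([0.435, 0.105, 0.038]))]
red_end [(0.98, array([221., 234.]), array([0.356, 0.292, 0.007])), (0.72, array([294., 166.]), array([0.583, 0.033, 0.042])), (0.68, array([339., 212.]), array([ 0.424, -0.119,  0.024]))]
lid_grip 
[... 3169 characters left out ...]
ray([ 0.588, -0.39 ,  0.008]))]
slab [(0.82, array([364., 263.]), array([ 0.535, -0.335,  0.004])), (0.38, array([363., 256.]), array([ 0.185, -1.067,  0.832]))]
nest [(0.59, array([352., 180.]), array([ 0.617, -0.007,  0.056])), (0.58, array([350., 178.]), array([ 0.612, -0.008,  0.066]))]
clamp_grip [(0.73, array([362., 185.]), array([ 0.629, -0.07 ,  0.073])), (0.46, array([390., 269.]), array([ 0.587, -0.385,  0.018]))]
wax [(0.6, array([312., 228.]), array([ 0.433, -0.156,  0.011]))]
paste [(0.17, array([320., 143.]), array([0.618, 0.36 , 0.004]))]
paddle [(0.59, array([398., 340.]), array([ 0.458, -0.67 ,  0.151]))]
offcuts [(0.53, array([324., 140.]), array([ 0.643,  0.39 , -0.001]))]
```

```bash
cat > v.py <<'E'
import cv2,numpy as np
a=cv2.imread("pics/top0.png");b=a[110:290,160:500]
cv2.imwrite("pics/top0z.png",cv2.resize(b,(780,413),interpolation=cv2.INTER_CUBIC))
cv2.imwrite("pics/ws.png",cv2.resize(a[140:220,350:450],(800,640)[:2] and (700,560),interpolation=cv2.INTER_CUBIC))
a=cv2.imread("pics/side0.png")
cv2.imwrite("pics/side0z.png",cv2.resize(a[110:370,210:500],(660,592),interpolation=cv2.INTER_CUBIC))
E
python3 v.py
```

```text
(no output)
```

View pics/top0z.png

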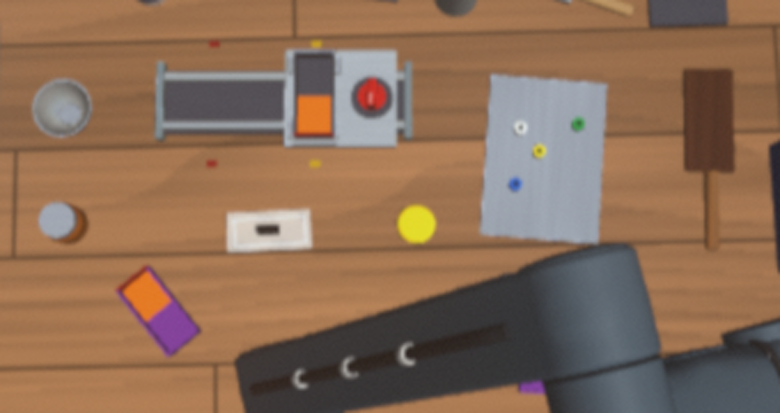

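View pics/side0z.png

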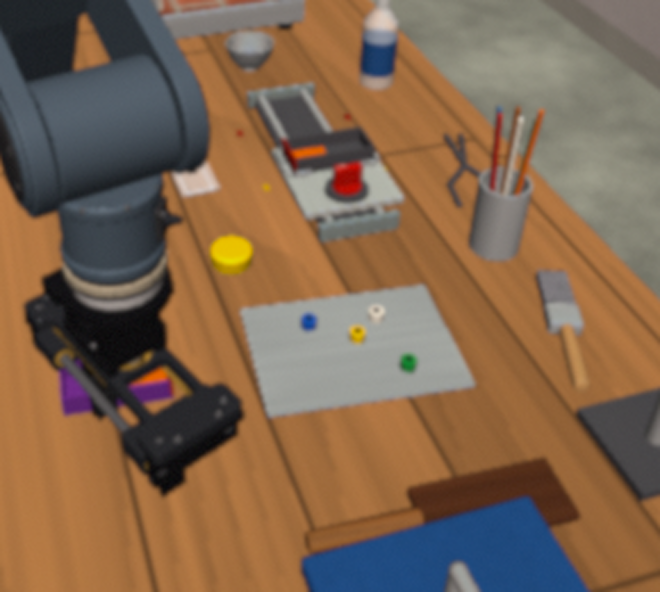

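View pics/ws.png

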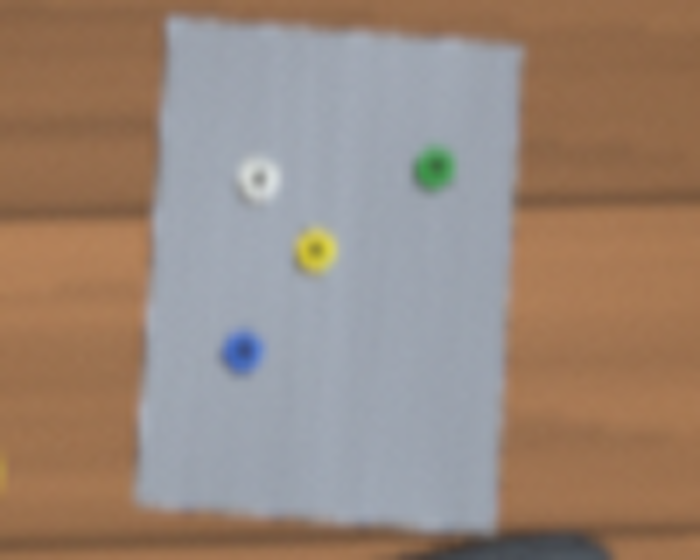

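The top view shows the dish at crop pixel (313,95) with its orange half towards the robot. The lid is at (268,230) and the knob at (371,96). There are four chips: white, green, yellow and blue. The purple decoys are ignored. Next come precise measurements.

```bash
cat > m.py <<'E'
from h import *
import sys
C={n:dict(np.load("pics/%s0.npz"%n)) for n in("top","side")}
rng={"white":((0,0,190),(179,60,255)),"green":((45,80,40),(85,255,255)),"yellow":((22,100,100),(38,255,255)),"blue":((100,120,60),(125,255,255))}
for n,roi in(("top",(145,215,370,430)),("side",(230,295,315,420))):
    c=C[n];hsv=cv2.cvtColor(c["color"],cv2.COLOR_RGB2HSV)
    for k,(lo,hi) in rng.items():
        m=cv2.inRange(hsv,lo,hi);q=np.zeros_like(m);q[roi[0]:roi[1],roi[2]:roi[3]]=m[roi[0]:roi[1],roi[2]:roi[3]]
        N,_,st,ce=cv2.connectedComponentsWithStats(q)
        for i in range(1,N):
            if st[i,4]>8:print(n,k,ce[i].round(1),st[i,4],pix2w(c,*ce[i],z=0.018 if n=="top" else .014).round(4))
c=C["top"];P=cloud(c)
def rect(mask,name,z):
    N,L,st,ce=cv2.connectedComponentsWithStats(mask.astype(np.uint8))
    i=1+np.argmax(st[1:,4]);m=(L==i)
    cn,_=cv2.findContours(cv2.resize(m.astype(np.uint8)*255,None,fx=8,fy=8,interpolation=cv2.INTER_LINEAR)//128,cv2.RETR_EXTERNAL,cv2.CHAIN_APPROX_NONE)
    cn=max(cn,key=cv2.contourArea)[:,0]
    W=np.array([pix2w(c,(u+.5)/8-.5,(v+.5)/8-.5,z)[:2] for u,v in cn]).astype(np.float32)
    r=cv2.minAreaRect(W*1000);print(name,r,"medz",np.median(P[m][:,2]).round(4))
box=lambda a,b,cc,d:(P[...,0]>a)&(P[...,0]<b)&(P[...,1]>cc)&(P[...,1]<d)
rect(box(.35,.5,.0,.2)&(P[...,2]>.006)&(c["color"].min(-1)>150),"lidplate",.011)
rect(box(.35,.5,.0,.2)&(c["color"].max(-1)<80),"lidgrip",.035)
hsv=cv2.cvtColor(c["color"],cv2.COLOR_RGB2HSV)
orange=cv2.inRange(hsv,(8,150,180),(18,255,255))>0
rect(box(.5,.75,-.1,.12)&orange,"orange",.043)
rect(box(.5,.75,-.15,.12)&(P[...,2]>.028),"carriage",.038)
red=(cv2.inRange(hsv,(0,150,60),(6,255,255))>0)|(cv2.inRange(hsv,(172,150,60),(179,255,255))>0)
rect(box(.58,.69,-.12,-.02)&red,"knob",.082)
rect(box(.5,.75,-.02,.09)&(P[...,2]>.045),"dish",.066)
for r in range(126,180,3):print(r," ".join("%3d"%int(1000*P[r,k,2]) for k in range(282,336,2)))
E
python3 m.py
python3 - <<'E'
import cv2
a=cv2.imread("pics/top0.png")
cv2.imwrite("pics/dz.png",cv2.resize(a[125:225,255:345],(540,600),interpolation=cv2.INTER_CUBIC))
E
```

```text
top white [386.8 164.8] 25 [ 0.5846 -0.292   0.018 ]
top green [411.7 163.5] 22 [ 0.5869 -0.3792  0.018 ]
top yellow [394.5 175.5] 24 [ 0.5458 -0.3171  0.018 ]
top blue [384.1 190. ] 20 [ 0.4957 -0.2788  0.018 ]
side white [375.1 246.5] 29 [ 0.5852 -0.2907  0.014 ]
side green [389.  268.8] 42 [ 0.5868 -0.3825  0.014 ]
side yellow [366.6 256.5] 47 [ 0.5464 -0.3212  0.014 ]
side blue [345.2 251. ] 33 [ 0.4962 -0.283   0.014 ]
lidplate ((434.9128112792969, 96.39999389648438), (61.709983825683594, 129.30641174316406), 1.5956647396087646) medz 0.0117
lidgrip ((434.6253356933594, 94.942138671875), (27.158935546875, 6.481627464294434), 88.57295227050781) medz 0.036
orange ((606.4625244140625, 22.992019653320312), (48.260948181152344, 56.5894889831543), 89.0034408569336) medz 0.0439
carriage ((630.213134765625, -11.590431213378906), (195.3223876953125, 152.82359313964844), 88.51631164550781) medz 0.0413
knob ((626.7841796875, -65.01846313476562), (40.32649612426758, 41.21855545043945), 88.48689270019531) medz 0.0558
dish ((626.4052124023438, 24.549036026000977), (82.08230590820312, 146.91250
[... 1360 characters left out ...]
 48  44  46  32  37  38   7
162   8  34  41  59  45  38  48  43  39  44  47  64  39  34  39  40  36  39  39  37  38  37  39  37  32  42  15
165  25  27  48  68  45  43  44  40  51  41  38  68  41  34  33  49  38  34  38  28  28  41  39  28  32  29  29
168   7  44  36  62  65  64  70  69  69  73  61  67  48  41  39  32  39  42  39  41  29  39  35  52  41  36 1691
171   3  32  30  42  38  34  33  34  39  39  41  33  36  33  38  39  38  40  42  35  39  35  33  37  44  39   0
174  -4  34  30  35  38  35  35  31  34  30  32  28  35  36  34  28  35  31  34  34  31  28  40  29  29  36  -1
177   3   0  -4   4  -5   5   3   4   0   1  -1   0   0   0  -7   2   3   1  -2   5  -2  -1  -1  -2   6   0   0
```

View pics/dz.png

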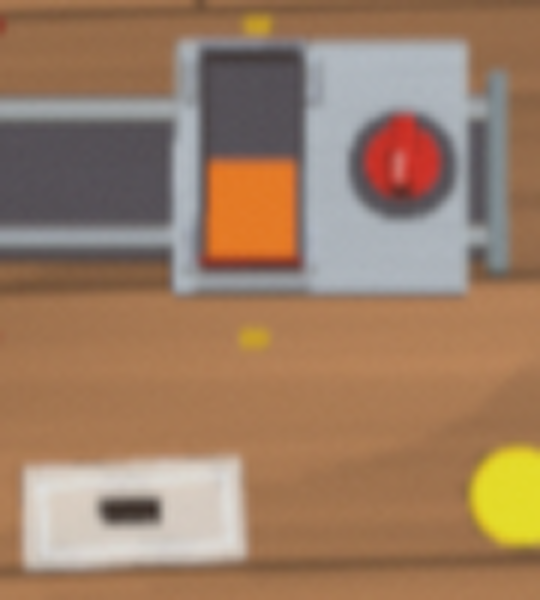

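```bash
cat > m2.py <<'E'
from h import *
c=dict(np.load("pics/top0.npz"))
f=lambda a,b,z:pix2w(c,255+(a+.5)/6-.5,125+(b+.5)/6-.5,z)[:2].round(4)
print("plate corners",[f(a,b,.038) for a,b in((177,41),(467,41),(467,294),(173,294))])
print("marks",f(258,25,0),f(255,338,0))
print("base disc",f(403,164,.045),"knob",f(404,113,.082),f(399,190,.082))
print("dish outer corners",[f(a,b,.066) for a,b in((202,48),(302,48),(302,269),(202,269))])
print("orange boundary",f(208,158,.043),f(298,158,.043))
# lid
print("lid",[f(a,b,.011) for a,b in((23,466),(240,457),(246,560),(27,569))],"grip top",[f(a,b,.035) for a,b in((98,498),(160,498),(160,524),(98,524))])
s=dict(np.load("pics/side0.npz"))
hsv=cv2.cvtColor(s["color"],cv2.COLOR_RGB2HSV)
cv2.imwrite("pics/sz.png",cv2.resize(s["color"][140:230,280:400,::-1],(800,600),interpolation=cv2.INTER_CUBIC))
E
python3 m2.py
```

```text
plate corners [array([0.7092, 0.0653]), array([ 0.7046, -0.1042]), array([ 0.5545, -0.1003]), array([0.5589, 0.0694])]
marks [0.7284 0.0202] [0.5385 0.025 ]
base disc [ 0.6305 -0.0652] knob [ 0.6513 -0.067 ] [ 0.6069 -0.0632]
dish outer corners [array([0.6968, 0.0484]), array([ 0.6952, -0.0091]), array([ 0.5661, -0.0068]), array([0.5676, 0.0501])]
orange boundary [0.6375 0.0477] [ 0.6361 -0.0045]
lid [array([0.4644, 0.1606]), array([0.4666, 0.034 ]), array([0.4063, 0.0315]), array([0.4042, 0.1586])] grip top [array([0.4417, 0.1141]), array([0.4408, 0.0785]), array([0.4259, 0.0787]), array([0.4268, 0.1142])]
```

View pics/sz.png

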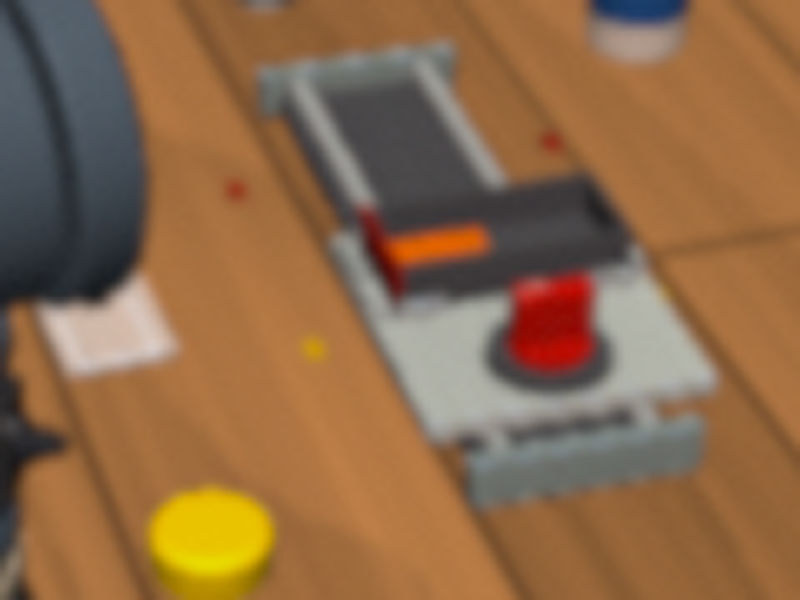

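The nest is at about (0.633, 0.022), yaw -0.026. Four chips are located and both cameras agree within 4 mm. The lid is at (0.435, 0.096), with its long axis along y. First I approach the blue chip and turn the jaws along the dish's x.

>>> {"api": "send_rows", "payload": {
  "deltas": [
    {"tx": 3.5, "ty": -1.8, "tz": 1.0, "rz": -0.116},
    {"tx": 7, "ty": -3.6, "tz": 2, "rz": -0.232},
    {"tx": 10.5, "ty": -5.4, "tz": 3, "rz": -0.348},
    {"tx": 14, "ty": -7.2, "tz": 4, "rz": -0.464},
    {"tx": 17.5, "ty": -9, "tz": 5, "rz": -0.58}
  ],
  "claw": 4.5,
  "squeeze": 15
}}

```text
schema error: expected keys tx, ty, tz, rx, ry, rz
```

>>> {"api": "send_rows", "payload": {
  "deltas": [
    {"rz": -0.116},
    {"rz": -0.232},
    {"rz": -0.348},
    {"rz": -0.464},
    {"rz": -0.581}
  ]
}}

```text
schema error: expected keys tx, ty, tz, rx, ry, rz
```

```bash
cat >> h.py <<'E'
def tgt(pos,yaw,tilt=0,prev=None):
    """delta from current pose to: pos, tool y at yaw (tool down, tilt about tool y)"""
    s=robot.get_obs() if prev is None else prev
    y=np.array([np.cos(yaw),np.sin(yaw),0]);z=np.array([0,0,-1.]);x=np.cross(y,z)
    Rt=Ro.from_matrix(np.stack([x,y,z],1))*Ro.from_rotvec([0,tilt,0])
    Rc=Ro.from_quat(s["tool_rot"])
    d=Rc.inv().apply(np.array(pos)-s["position"])*100
    r=(Rc.inv()*Rt).as_rotvec()
    print("d cm",d.round(2),"rot",r.round(3),"dist",np.linalg.norm(d).round(1))
    return {"position":np.array(pos,float),"tool_rot":Rt.as_quat()}
def st():
    s=robot.get_obs();print("t",round(s["time"],2),s["position"].round(4),"F",s["ft_force"].round(1),"w",round(s["grip_width"]*1000,1),"q",s["q"].round(2));return s
E
python3 - <<'E'
from h import *
st()
p=tgt([.496,-.281,.10],-.026)
p=tgt([.496,-.281,.008],-.026,prev=p)
p=tgt([.496,-.281,.12],-.026,prev=p)
Y=-.026
def nest(a,b): 
    c,s=np.cos(Y),np.sin(Y);return [.633+c*a-s*b,.022+s*a+c*b]
chips=[(.496,-.281),(.546,-.319),(.585,-.2915),(.587,-.380)]
spots=[(-.024,-.012),(-.024,.012),(.024,.012),(.024,-.012)]
for i in range(4):
    q=nest(*spots[i])
    print("to dish",i);p=tgt([*q,.12],Y,prev=p)
    if i<3: print("next chip",i+1);p=tgt([*chips[i+1],.12],Y,prev=p)
E
```

```text
t 1.7 [ 0.234  -0.5795  0.2226] F [ 0.9  0.8 -0.2] w 87.1 q [-1.37  0.53  1.43  0.    1.18 -0.18]
d cm [ 35.47 -17.87  12.26] rot [-0.    -0.    -1.161] dist 41.6
d cm [0.  0.  9.2] rot [0. 0. 0.] dist 9.2
d cm [  0.    0.  -11.2] rot [0. 0. 0.] dist 11.2
to dish 0
d cm [29.45 10.51  0.  ] rot [0. 0. 0.] dist 31.3
next chip 1
d cm [-33.11  -5.41   0.  ] rot [0. 0. 0.] dist 33.6
to dish 1
d cm [35.51  5.41  0.  ] rot [0. 0. 0.] dist 35.9
next chip 2
d cm [-32.66  -1.58   0.  ] rot [0. 0. 0.] dist 32.7
to dish 2
d cm [32.66  6.38  0.  ] rot [0. 0. 0.] dist 33.3
next chip 3
d cm [-41.51  -5.95   0.  ] rot [0. 0. 0.] dist 41.9
to dish 3
d cm [39.11  5.95  0.  ] rot [0. 0. 0.] dist 39.6
```

All six keys are required in each row.

>>> {"api": "send_rows", "payload": {
  "deltas": [
    {"tx": 3.5, "ty": -1.8, "tz": 1, "rx": 0, "ry": 0, "rz": -0.116},
    {"tx": 7, "ty": -3.6, "tz": 2, "rx": 0, "ry": 0, "rz": -0.232},
    {"tx": 10.5, "ty": -5.4, "tz": 3, "rx": 0, "ry": 0, "rz": -0.348},
    {"tx": 14, "ty": -7.2, "tz": 4, "rx": 0, "ry": 0, "rz": -0.464},
    {"tx": 17.5, "ty": -9, "tz": 5, "rx": 0, "ry": 0, "rz": -0.58}
  ],
  "claw": 4.5,
  "squeeze": 15
}}

```text
time: 2.12
position: [0.3634, -0.4293, 0.1723]
tool_rot: [0.885, 0.466, 0.0, 0.0]
ft_force: [0.5, -0.2, -0.1]
grip_width: 0.0613
```

>>> {"api": "send_rows", "payload": {
  "deltas": [
    {"tx": 0, "ty": 0, "tz": 0, "rx": 0, "ry": 0, "rz": -0.116},
    {"tx": 0, "ty": 0, "tz": 0, "rx": 0, "ry": 0, "rz": -0.232},
    {"tx": 0, "ty": 0, "tz": 0, "rx": 0, "ry": 0, "rz": -0.348},
    {"tx": 0, "ty": 0, "tz": 0, "rx": 0, "ry": 0, "rz": -0.464},
    {"tx": 0, "ty": 0, "tz": 0, "rx": 0, "ry": 0, "rz": -0.581}
  ]
}}

```text
time: 2.53
position: [0.3629, -0.4304, 0.1726]
tool_rot: [0.714, 0.7, -0.0, 0.0]
ft_force: [0.1, 0.0, -0.0]
grip_width: 0.0452
```

Run:
```python
from h import *
st()
p=tgt([.496,-.281,.12],-.026)
```

```text
t 2.53 [ 0.3629 -0.4304  0.1726] F [ 0.1  0.  -0. ] w 45.2 q [-1.07  0.51  1.64 -0.    0.99 -1.05]
d cm [15.2  13.01  5.26] rot [0.    0.    0.006] dist 20.7
```

>>> {"api": "send_rows", "payload": {
  "deltas": [
    {"tx": 3.8, "ty": 3.25, "tz": 1, "rx": 0, "ry": 0, "rz": 0},
    {"tx": 7.6, "ty": 6.5, "tz": 2, "rx": 0, "ry": 0, "rz": 0},
    {"tx": 11.4, "ty": 9.75, "tz": 3, "rx": 0, "ry": 0, "rz": 0},
    {"tx": 15.2, "ty": 13, "tz": 4, "rx": 0, "ry": 0, "rz": 0.006},
    {"tx": 15.2, "ty": 13, "tz": 5.3, "rx": 0, "ry": 0, "rz": 0.006}
  ]
}}

```text
time: 2.95
position: [0.4992, -0.2815, 0.1213]
tool_rot: [0.718, 0.696, 0.0, 0.003]
ft_force: [0.3, -0.4, -0.6]
grip_width: 0.0451
```

>>> {"api": "send_rows", "payload": {
  "deltas": [
    {"tx": 0, "ty": 0, "tz": 3, "rx": 0, "ry": 0, "rz": 0},
    {"tx": 0, "ty": 0, "tz": 6, "rx": 0, "ry": 0, "rz": 0},
    {"tx": 0, "ty": 0, "tz": 7.5, "rx": 0, "ry": 0, "rz": 0}
  ]
}}

```text
time: 3.2
position: [0.496, -0.28, 0.0419]
tool_rot: [0.717, 0.697, -0.0, -0.002]
ft_force: [-0.8, 1.1, 0.2]
grip_width: 0.0448
```

Run:
```python
from h import *
s=st()
for n in("top","side"):
    c=robot.camera(n);save(c,n+"1.png")
    u,v=w2pix(c,s["position"]).round().astype(int);print(u,v)
    cv2.imwrite("pics/%s1z.png"%n,cv2.resize(c["color"][v-40:v+35,u-50:u+50,::-1],(640,480),interpolation=cv2.INTER_CUBIC))
p=tgt([.496,-.281,.008],-.026)
```

```text
t 3.2 [ 0.496  -0.28    0.0419] F [-0.8  1.1  0.2] w 44.8 q [-0.71  0.72  1.7  -0.    0.72 -0.68]
385 189
345 243
d cm [-0.08  0.12  3.39] rot [-0.005 -0.004 -0.005] dist 3.4
```

View pics/side1z.png

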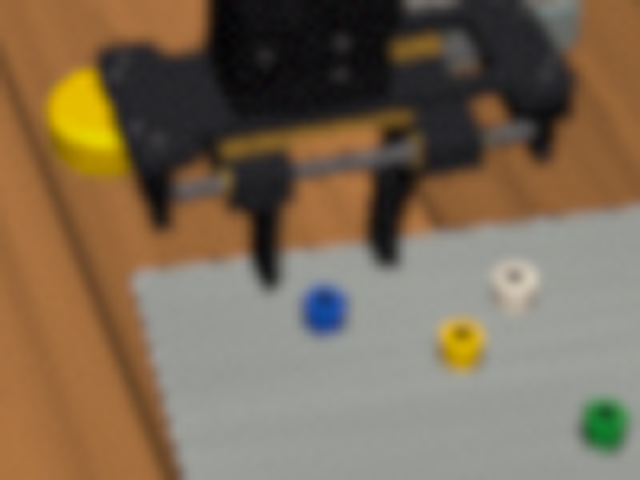

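The side view shows the blue chip at (325,310), centred under the open fingers. I descend, close and lift.

>>> {"api": "send_rows", "payload": {
  "deltas": [
    {"tx": 0, "ty": 0, "tz": 2, "rx": 0, "ry": 0, "rz": 0},
    {"tx": 0, "ty": 0, "tz": 3.6, "rx": 0, "ry": 0, "rz": 0},
    {"tx": 0, "ty": 0, "tz": 3.6, "rx": 0, "ry": 0, "rz": 0}
  ]
}}

```text
time: 3.55
position: [0.4957, -0.2818, 0.0075]
tool_rot: [0.719, 0.696, -0.0, -0.001]
ft_force: [-0.0, 0.6, 0.3]
grip_width: 0.0451
```

>>> {"api": "send_rows", "payload": {
  "deltas": [
    {"tx": 0, "ty": 0, "tz": 0, "rx": 0, "ry": 0, "rz": 0},
    {"tx": 0, "ty": 0, "tz": 0, "rx": 0, "ry": 0, "rz": 0},
    {"tx": 0, "ty": 0, "tz": 0, "rx": 0, "ry": 0, "rz": 0},
    {"tx": 0, "ty": 0, "tz": 0, "rx": 0, "ry": 0, "rz": 0},
    {"tx": 0, "ty": 0, "tz": 0, "rx": 0, "ry": 0, "rz": 0}
  ],
  "claw": 0.5
}}

```text
time: 3.97
position: [0.4969, -0.2825, 0.0096]
tool_rot: [0.718, 0.696, 0.0, 0.001]
ft_force: [0.3, 0.1, 2.1]
grip_width: 0.0189
```

>>> {"api": "send_rows", "payload": {
  "deltas": [
    {"tx": 0, "ty": 0, "tz": -2, "rx": 0, "ry": 0, "rz": 0},
    {"tx": 0, "ty": 0, "tz": -5, "rx": 0, "ry": 0, "rz": 0},
    {"tx": 0, "ty": 0, "tz": -8, "rx": 0, "ry": 0, "rz": 0},
    {"tx": 0, "ty": 0, "tz": -11, "rx": 0, "ry": 0, "rz": 0},
    {"tx": 0, "ty": 0, "tz": -11, "rx": 0, "ry": 0, "rz": 0}
  ]
}}

```text
time: 4.38
position: [0.4996, -0.2845, 0.1247]
tool_rot: [0.718, 0.696, 0.001, 0.006]
ft_force: [0.6, -0.9, 0.0]
grip_width: 0.0189
```

Run:
```python
from h import *
s=st();Y=-.026
p=tgt([.633-.024-.0003,.022-.012+.0006,.12],Y)
```

```text
t 4.38 [ 0.4996 -0.2845  0.1247] F [ 0.6 -0.9  0. ] w 18.9 q [-0.71  0.59  1.66  0.    0.88 -0.68]
d cm [29.85  9.96  0.34] rot [ 0.009  0.007 -0.006] dist 31.5
```

>>> {"api": "send_rows", "payload": {
  "deltas": [
    {"tx": 4, "ty": 1.4, "tz": 0, "rx": 0, "ry": 0, "rz": 0},
    {"tx": 8, "ty": 2.8, "tz": 0, "rx": 0, "ry": 0, "rz": 0},
    {"tx": 11.9, "ty": 4.2, "tz": 0, "rx": 0, "ry": 0, "rz": 0},
    {"tx": 15.8, "ty": 5.6, "tz": 0, "rx": 0, "ry": 0, "rz": 0},
    {"tx": 19.5, "ty": 7, "tz": 0, "rx": 0, "ry": 0, "rz": 0}
  ]
}}

```text
time: 4.8
position: [0.5726, -0.0874, 0.1186]
tool_rot: [0.719, 0.696, -0.0, -0.0]
ft_force: [0.6, -1.1, 0.0]
grip_width: 0.0189
```

>>> {"api": "send_rows", "payload": {
  "deltas": [
    {"tx": 3.5, "ty": 1.2, "tz": 0, "rx": 0, "ry": 0, "rz": 0},
    {"tx": 7, "ty": 2.4, "tz": 0, "rx": 0, "ry": 0, "rz": 0},
    {"tx": 9.9, "ty": 3.5, "tz": 0, "rx": 0, "ry": 0, "rz": 0},
    {"tx": 9.9, "ty": 3.5, "tz": 1.5, "rx": 0, "ry": 0, "rz": 0},
    {"tx": 9.9, "ty": 3.5, "tz": 3, "rx": 0, "ry": 0, "rz": 0}
  ]
}}

```text
time: 5.22
position: [0.6121, 0.0109, 0.0891]
tool_rot: [0.717, 0.697, 0.001, 0.001]
ft_force: [-0.9, -1.1, -0.3]
grip_width: 0.0194
```

>>> {"api": "send_rows", "payload": {
  "deltas": [
    {"tx": 0, "ty": 0, "tz": 0, "rx": 0, "ry": 0, "rz": 0},
    {"tx": 0, "ty": 0, "tz": 0, "rx": 0, "ry": 0, "rz": 0}
  ]
}}

```text
time: 5.38
position: [0.6097, 0.0088, 0.0877]
tool_rot: [0.718, 0.696, -0.001, -0.001]
ft_force: [0.7, -0.5, 0.1]
grip_width: 0.0192
```

Run:
```python
from h import *
s=st();Y=-.026
p=tgt([.633-.024-.0003,.022-.012+.0006,.052],Y)
for n in("top","side"):
    c=robot.camera(n);save(c,n+"2.png")
    u,v=w2pix(c,[.62,.01,.06]).round().astype(int);print(u,v)
    cv2.imwrite("pics/%s2z.png"%n,cv2.resize(c["color"][v-40:v+35,u-50:u+50,::-1],(640,480),interpolation=cv2.INTER_CUBIC))
st()
```

```text
t 5.38 [0.6097 0.0088 0.0877] F [ 0.7 -0.5  0.1] w 19.2 q [-0.17  0.68  1.58 -0.    0.88 -0.14]
d cm [ 0.18 -0.1   3.57] rot [-0.003 -0.    -0.006] dist 3.6
300 154
351 176
t 5.48 [0.611  0.008  0.0891] F [-0.3  1.5 -0.4] w 18.9 q [-0.17  0.68  1.58  0.    0.88 -0.14]
```

View pics/side2z.png

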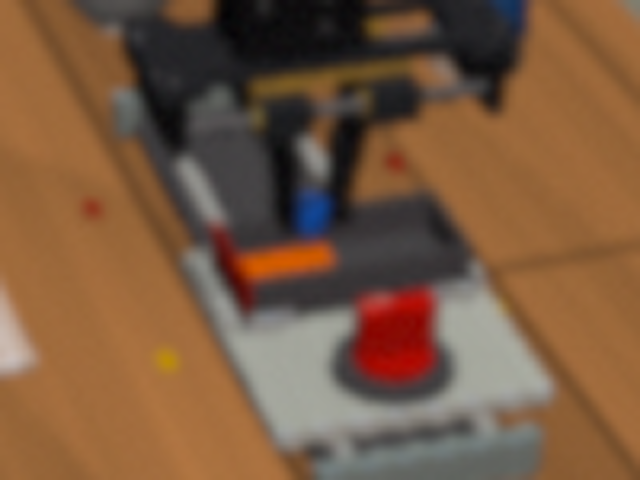

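The blue chip hangs between the fingers over the orange half, near (313,212). I lower and release it, then go to yellow.

>>> {"api": "send_rows", "payload": {
  "deltas": [
    {"tx": 0.1, "ty": 0, "tz": 1.5, "rx": 0, "ry": 0, "rz": 0},
    {"tx": 0.1, "ty": 0, "tz": 3, "rx": 0, "ry": 0, "rz": 0},
    {"tx": 0.1, "ty": 0, "tz": 3.6, "rx": 0, "ry": 0, "rz": 0},
    {"tx": 0.1, "ty": 0, "tz": 3.6, "rx": 0, "ry": 0, "rz": 0}
  ]
}}

```text
time: 5.82
position: [0.61, 0.009, 0.0519]
tool_rot: [0.719, 0.695, -0.001, -0.001]
ft_force: [-0.4, 0.3, -0.6]
grip_width: 0.0195
```

>>> {"api": "send_rows", "payload": {
  "deltas": [
    {"tx": 0, "ty": 0, "tz": 0, "rx": 0, "ry": 0, "rz": 0},
    {"tx": 0, "ty": 0, "tz": 0, "rx": 0, "ry": 0, "rz": 0},
    {"tx": 0, "ty": 0, "tz": 0, "rx": 0, "ry": 0, "rz": 0}
  ],
  "claw": 3.2
}}

```text
time: 6.07
position: [0.6116, 0.0092, 0.0537]
tool_rot: [0.718, 0.696, 0.001, 0.001]
ft_force: [0.2, -0.5, 0.4]
grip_width: 0.0292
```

>>> {"api": "send_rows", "payload": {
  "deltas": [
    {"tx": 0, "ty": 0, "tz": -2.5, "rx": 0, "ry": 0, "rz": 0},
    {"tx": 0, "ty": 0, "tz": -5, "rx": 0, "ry": 0, "rz": 0},
    {"tx": 0, "ty": 0, "tz": -7, "rx": 0, "ry": 0, "rz": 0},
    {"tx": 0, "ty": 0, "tz": -7, "rx": 0, "ry": 0, "rz": 0}
  ]
}}

```text
time: 6.4
position: [0.6143, 0.009, 0.1278]
tool_rot: [0.718, 0.696, 0.003, 0.004]
ft_force: [0.2, -0.9, 0.6]
grip_width: 0.0319
```

>>> {"api": "send_rows", "payload": {
  "deltas": [
    {"tx": -4, "ty": -0.7, "tz": 0, "rx": 0, "ry": 0, "rz": 0},
    {"tx": -8, "ty": -1.4, "tz": 0, "rx": 0, "ry": 0, "rz": 0},
    {"tx": -12, "ty": -2.1, "tz": 0, "rx": 0, "ry": 0, "rz": 0},
    {"tx": -16, "ty": -2.8, "tz": 0, "rx": 0, "ry": 0, "rz": 0},
    {"tx": -20, "ty": -3.5, "tz": 0, "rx": 0, "ry": 0, "rz": 0}
  ],
  "claw": 4.5
}}

```text
time: 6.82
position: [0.5688, -0.1908, 0.1227]
tool_rot: [0.718, 0.696, 0.0, 0.0]
ft_force: [1.2, -0.3, 0.0]
grip_width: 0.0442
```

>>> {"api": "send_rows", "payload": {
  "deltas": [
    {"tx": -4, "ty": -0.7, "tz": 0, "rx": 0, "ry": 0, "rz": 0},
    {"tx": -8, "ty": -1.4, "tz": 0, "rx": 0, "ry": 0, "rz": 0},
    {"tx": -11, "ty": -1.8, "tz": 2, "rx": 0, "ry": 0, "rz": 0},
    {"tx": -13, "ty": -2.1, "tz": 5, "rx": 0, "ry": 0, "rz": 0},
    {"tx": -13, "ty": -2.1, "tz": 7.5, "rx": 0, "ry": 0, "rz": 0}
  ]
}}

```text
time: 7.23
position: [0.5442, -0.3247, 0.0474]
tool_rot: [0.72, 0.694, -0.0, 0.003]
ft_force: [0.8, 0.8, 0.2]
grip_width: 0.0456
```

>>> {"api": "send_rows", "payload": {
  "deltas": [
    {"tx": 0, "ty": 0, "tz": 0, "rx": 0, "ry": 0, "rz": 0},
    {"tx": 0, "ty": 0, "tz": 0, "rx": 0, "ry": 0, "rz": 0}
  ]
}}

```text
time: 7.4
position: [0.5429, -0.3177, 0.0462]
tool_rot: [0.719, 0.695, -0.0, -0.002]
ft_force: [-0.3, 0.5, 0.1]
grip_width: 0.0451
```

Run:
```python
from h import *
s=st();Y=-.026
for n in("top","side"):
    c=robot.camera(n);save(c,n+"3.png")
    u,v=w2pix(c,[.63,.01,.06] if n=="top" else [.55,-.31,.01]).round().astype(int)
    cv2.imwrite("pics/%s3z.png"%n,cv2.resize(c["color"][v-35:v+35,u-50:u+50,::-1],(640,448),interpolation=cv2.INTER_CUBIC))
    st()
p=tgt([.546,-.319,.008],Y)
cv2.imwrite("pics/3.png",np.hstack([cv2.imread("pics/top3z.png"),cv2.imread("pics/side3z.png")])[:, ::1][::1])
a=cv2.imread("pics/3.png");cv2.imwrite("pics/3.png",cv2.resize(a,(800,280)))
```

```text
t 7.4 [ 0.5429 -0.3177  0.0462] F [-0.3  0.5  0.1] w 45.1 q [-0.71  0.76  1.54  0.    0.84 -0.67]
t 7.45 [ 0.5442 -0.318   0.0478] F [-0.   0.1 -0.5] w 44.8 q [-0.71  0.76  1.54  0.    0.84 -0.67]
t 7.5 [ 0.5451 -0.3183  0.0488] F [-0.   0.4  1. ] w 44.7 q [-0.71  0.76  1.54  0.    0.84 -0.67]
d cm [-0.07  0.09  4.08] rot [ 0.001  0.001 -0.005] dist 4.1
```

View pics/3.png

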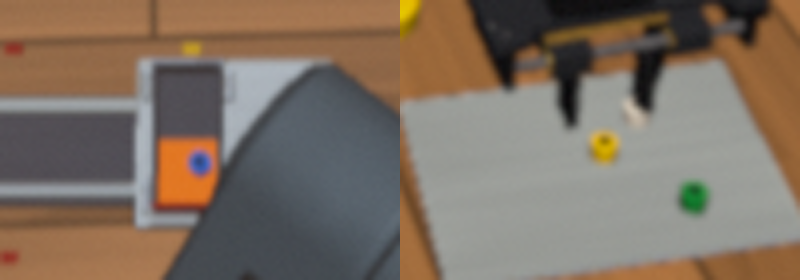

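Blue lies in the dish at (200,162) in the top crop. Yellow, at (604,147) in the side crop, is centred under the fingers. I run the whole yellow cycle.

>>> {"api": "send_rows", "payload": {
  "deltas": [
    {"tx": 0, "ty": 0.1, "tz": 2, "rx": 0, "ry": 0, "rz": 0},
    {"tx": 0, "ty": 0.1, "tz": 3.9, "rx": 0, "ry": 0, "rz": 0},
    {"tx": 0, "ty": 0.1, "tz": 3.9, "rx": 0, "ry": 0, "rz": 0}
  ]
}}

```text
time: 7.75
position: [0.5449, -0.3169, 0.0079]
tool_rot: [0.718, 0.696, -0.0, -0.001]
ft_force: [-0.9, 0.6, -0.1]
grip_width: 0.0451
```

>>> {"api": "send_rows", "payload": {
  "deltas": [
    {"tx": 0, "ty": 0, "tz": 0, "rx": 0, "ry": 0, "rz": 0},
    {"tx": 0, "ty": 0, "tz": 0, "rx": 0, "ry": 0, "rz": 0},
    {"tx": 0, "ty": 0, "tz": 0, "rx": 0, "ry": 0, "rz": 0},
    {"tx": 0, "ty": 0, "tz": 0, "rx": 0, "ry": 0, "rz": 0},
    {"tx": 0, "ty": 0, "tz": 0, "rx": 0, "ry": 0, "rz": 0}
  ],
  "claw": 0.5
}}

```text
time: 8.17
position: [0.5459, -0.319, 0.0098]
tool_rot: [0.718, 0.696, 0.0, 0.001]
ft_force: [0.5, 0.1, 1.7]
grip_width: 0.0192
```

>>> {"api": "send_rows", "payload": {
  "deltas": [
    {"tx": 0, "ty": 0, "tz": -2, "rx": 0, "ry": 0, "rz": 0},
    {"tx": 0, "ty": 0, "tz": -5, "rx": 0, "ry": 0, "rz": 0},
    {"tx": 0, "ty": 0, "tz": -8, "rx": 0, "ry": 0, "rz": 0},
    {"tx": 0, "ty": 0, "tz": -11, "rx": 0, "ry": 0, "rz": 0},
    {"tx": 0, "ty": 0, "tz": -11, "rx": 0, "ry": 0, "rz": 0}
  ]
}}

```text
time: 8.58
position: [0.5487, -0.3214, 0.1254]
tool_rot: [0.718, 0.696, 0.001, 0.006]
ft_force: [1.7, -0.8, 0.6]
grip_width: 0.0194
```

>>> {"api": "send_rows", "payload": {
  "deltas": [
    {"tx": 4, "ty": 0.6, "tz": 0, "rx": 0, "ry": 0, "rz": 0},
    {"tx": 8, "ty": 1.2, "tz": 0, "rx": 0, "ry": 0, "rz": 0},
    {"tx": 12, "ty": 1.8, "tz": 0, "rx": 0, "ry": 0, "rz": 0},
    {"tx": 16, "ty": 2.5, "tz": 0, "rx": 0, "ry": 0, "rz": 0},
    {"tx": 20, "ty": 3.2, "tz": 0, "rx": 0, "ry": 0, "rz": 0}
  ]
}}

```text
time: 9.0
position: [0.5834, -0.1182, 0.1186]
tool_rot: [0.719, 0.695, -0.0, -0.0]
ft_force: [0.6, -0.3, -0.5]
grip_width: 0.0192
```

>>> {"api": "send_rows", "payload": {
  "deltas": [
    {"tx": 4, "ty": 0.6, "tz": 0, "rx": 0, "ry": 0, "rz": 0},
    {"tx": 8, "ty": 1.2, "tz": 0, "rx": 0, "ry": 0, "rz": 0},
    {"tx": 12, "ty": 1.8, "tz": 0, "rx": 0, "ry": 0, "rz": 0},
    {"tx": 15.5, "ty": 2.2, "tz": 0, "rx": 0, "ry": 0, "rz": 0},
    {"tx": 15.5, "ty": 2.2, "tz": 2, "rx": 0, "ry": 0, "rz": 0}
  ]
}}

```text
time: 9.42
position: [0.6137, 0.041, 0.1018]
tool_rot: [0.716, 0.698, 0.004, 0.002]
ft_force: [0.1, 0.1, -0.9]
grip_width: 0.0188
```

>>> {"api": "send_rows", "payload": {
  "deltas": [
    {"tx": 0, "ty": 0, "tz": 0, "rx": 0, "ry": 0, "rz": 0},
    {"tx": 0, "ty": 0, "tz": 0, "rx": 0, "ry": 0, "rz": 0},
    {"tx": 0, "ty": 0, "tz": 0, "rx": 0, "ry": 0, "rz": 0}
  ]
}}

```text
time: 9.67
position: [0.6105, 0.0335, 0.0987]
tool_rot: [0.719, 0.695, -0.0, -0.0]
ft_force: [0.2, -0.3, -0.2]
grip_width: 0.0193
```

Run:
```python
from h import *
s=st();Y=-.026
p=tgt([.633-.024+.0003,.022+.012+.0006,.052],Y)
```

```text
t 9.67 [0.6105 0.0335 0.0987] F [ 0.2 -0.3 -0.2] w 19.3 q [-0.13  0.67  1.57 -0.    0.9  -0.09]
d cm [ 0.11 -0.12  4.67] rot [-0.     0.    -0.007] dist 4.7
```

>>> {"api": "send_rows", "payload": {
  "deltas": [
    {"tx": 0.1, "ty": -0.1, "tz": 1.5, "rx": 0, "ry": 0, "rz": 0},
    {"tx": 0.1, "ty": -0.1, "tz": 3, "rx": 0, "ry": 0, "rz": 0},
    {"tx": 0.1, "ty": -0.1, "tz": 4.7, "rx": 0, "ry": 0, "rz": 0},
    {"tx": 0.1, "ty": -0.1, "tz": 4.7, "rx": 0, "ry": 0, "rz": 0}
  ]
}}

```text
time: 10.0
position: [0.6079, 0.0339, 0.0497]
tool_rot: [0.719, 0.695, -0.001, -0.002]
ft_force: [-1.3, 0.9, 0.8]
grip_width: 0.0192
```

>>> {"api": "send_rows", "payload": {
  "deltas": [
    {"tx": 0, "ty": 0, "tz": 0, "rx": 0, "ry": 0, "rz": 0},
    {"tx": 0, "ty": 0, "tz": 0, "rx": 0, "ry": 0, "rz": 0},
    {"tx": 0, "ty": 0, "tz": 0, "rx": 0, "ry": 0, "rz": 0}
  ],
  "claw": 3.2
}}

```text
time: 10.25
position: [0.6107, 0.0347, 0.053]
tool_rot: [0.719, 0.695, 0.001, 0.001]
ft_force: [0.1, -0.3, -0.2]
grip_width: 0.0293
```

>>> {"api": "send_rows", "payload": {
  "deltas": [
    {"tx": 0, "ty": 0, "tz": -2.5, "rx": 0, "ry": 0, "rz": 0},
    {"tx": 0, "ty": 0, "tz": -5, "rx": 0, "ry": 0, "rz": 0},
    {"tx": 0, "ty": 0, "tz": -7, "rx": 0, "ry": 0, "rz": 0},
    {"tx": 0, "ty": 0, "tz": -7, "rx": 0, "ry": 0, "rz": 0}
  ]
}}

```text
time: 10.58
position: [0.6134, 0.0351, 0.1273]
tool_rot: [0.718, 0.696, 0.003, 0.004]
ft_force: [1.7, -0.4, -0.0]
grip_width: 0.032
```

>>> {"api": "send_rows", "payload": {
  "deltas": [
    {"tx": -4, "ty": -0.2, "tz": 0, "rx": 0, "ry": 0, "rz": 0},
    {"tx": -8, "ty": -0.4, "tz": 0, "rx": 0, "ry": 0, "rz": 0},
    {"tx": -12, "ty": -0.6, "tz": 0, "rx": 0, "ry": 0, "rz": 0},
    {"tx": -16, "ty": -0.8, "tz": 0, "rx": 0, "ry": 0, "rz": 0},
    {"tx": -20, "ty": -1, "tz": 0, "rx": 0, "ry": 0, "rz": 0}
  ],
  "claw": 4.5
}}

```text
time: 11.0
position: [0.593, -0.1658, 0.1221]
tool_rot: [0.718, 0.696, 0.0, 0.0]
ft_force: [-0.0, -0.3, 0.3]
grip_width: 0.0444
```

>>> {"api": "send_rows", "payload": {
  "deltas": [
    {"tx": -4, "ty": -0.2, "tz": 0, "rx": 0, "ry": 0, "rz": 0},
    {"tx": -8, "ty": -0.4, "tz": 0, "rx": 0, "ry": 0, "rz": 0},
    {"tx": -11, "ty": -0.5, "tz": 2, "rx": 0, "ry": 0, "rz": 0},
    {"tx": -12.7, "ty": -0.6, "tz": 5, "rx": 0, "ry": 0, "rz": 0},
    {"tx": -12.7, "ty": -0.6, "tz": 7.5, "rx": 0, "ry": 0, "rz": 0}
  ]
}}

```text
time: 11.42
position: [0.5836, -0.2967, 0.0467]
tool_rot: [0.72, 0.694, -0.0, 0.003]
ft_force: [-0.3, -0.5, -0.3]
grip_width: 0.0452
```

>>> {"api": "send_rows", "payload": {
  "deltas": [
    {"tx": 0, "ty": 0, "tz": 0, "rx": 0, "ry": 0, "rz": 0},
    {"tx": 0, "ty": 0, "tz": 0, "rx": 0, "ry": 0, "rz": 0},
    {"tx": 0, "ty": 0, "tz": 0, "rx": 0, "ry": 0, "rz": 0}
  ]
}}

```text
time: 11.67
position: [0.5838, -0.2906, 0.0477]
tool_rot: [0.718, 0.696, 0.0, 0.001]
ft_force: [0.2, -0.4, -0.0]
grip_width: 0.0451
```

Run:
```python
from h import *
s=st();Y=-.026
for n in("top","side"):
    c=robot.camera(n);save(c,n+"4.png")
    u,v=w2pix(c,[.63,.01,.06] if n=="top" else [.55,-.31,.01]).round().astype(int)
    cv2.imwrite("pics/%s4z.png"%n,cv2.resize(c["color"][v-35:v+35,u-50:u+50,::-1],(640,448),interpolation=cv2.INTER_CUBIC))
    st()
p=tgt([.585,-.2915,.008],Y)
cv2.imwrite("pics/4.png",cv2.resize(np.hstack([cv2.imread("pics/top4z.png"),cv2.imread("pics/side4z.png")]),(800,280)))
```

```text
t 11.67 [ 0.5838 -0.2906  0.0477] F [ 0.2 -0.4 -0. ] w 45.1 q [-0.63  0.78  1.48  0.    0.88 -0.6 ]
t 11.72 [ 0.5844 -0.2907  0.0484] F [0.3 0.3 0.3] w 44.9 q [-0.63  0.78  1.48  0.    0.88 -0.6 ]
t 11.77 [ 0.5846 -0.2907  0.0487] F [0.  0.1 0.6] w 45.0 q [-0.63  0.78  1.48  0.    0.87 -0.6 ]
d cm [-0.07  0.03  4.07] rot [ 0.003  0.002 -0.005] dist 4.1
```

View pics/4.png

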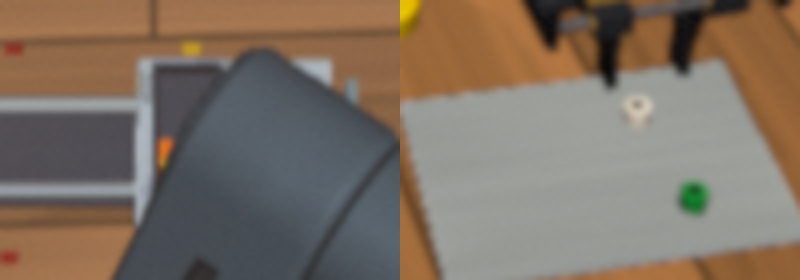

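White, at (638,108) in the side crop, is centred. I run its cycle to (0.657, 0.033).

>>> {"api": "send_rows", "payload": {
  "deltas": [
    {"tx": -0.1, "ty": 0, "tz": 2, "rx": 0, "ry": 0, "rz": 0},
    {"tx": -0.1, "ty": 0, "tz": 3.9, "rx": 0, "ry": 0, "rz": 0},
    {"tx": -0.1, "ty": 0, "tz": 3.9, "rx": 0, "ry": 0, "rz": 0}
  ]
}}

```text
time: 12.02
position: [0.5823, -0.2902, 0.0065]
tool_rot: [0.718, 0.696, -0.0, -0.002]
ft_force: [0.0, 0.1, -0.0]
grip_width: 0.045
```

>>> {"api": "send_rows", "payload": {
  "deltas": [
    {"tx": 0, "ty": 0, "tz": 0, "rx": 0, "ry": 0, "rz": 0},
    {"tx": 0, "ty": 0, "tz": 0, "rx": 0, "ry": 0, "rz": 0},
    {"tx": 0, "ty": 0, "tz": 0, "rx": 0, "ry": 0, "rz": 0},
    {"tx": 0, "ty": 0, "tz": 0, "rx": 0, "ry": 0, "rz": 0},
    {"tx": 0, "ty": 0, "tz": 0, "rx": 0, "ry": 0, "rz": 0}
  ],
  "claw": 0.5
}}

```text
time: 12.43
position: [0.5838, -0.2922, 0.0087]
tool_rot: [0.718, 0.696, 0.0, 0.001]
ft_force: [-0.5, 0.0, 1.5]
grip_width: 0.0195
```

>>> {"api": "send_rows", "payload": {
  "deltas": [
    {"tx": 0, "ty": 0, "tz": -2, "rx": 0, "ry": 0, "rz": 0},
    {"tx": 0, "ty": 0, "tz": -5, "rx": 0, "ry": 0, "rz": 0},
    {"tx": 0, "ty": 0, "tz": -8, "rx": 0, "ry": 0, "rz": 0},
    {"tx": 0, "ty": 0, "tz": -11, "rx": 0, "ry": 0, "rz": 0},
    {"tx": 0, "ty": 0, "tz": -11, "rx": 0, "ry": 0, "rz": 0}
  ]
}}

```text
time: 12.85
position: [0.5869, -0.2945, 0.1248]
tool_rot: [0.718, 0.696, 0.001, 0.006]
ft_force: [1.5, -0.4, 0.5]
grip_width: 0.0189
```

>>> {"api": "send_rows", "payload": {
  "deltas": [
    {"tx": 4, "ty": 0.8, "tz": 0, "rx": 0, "ry": 0, "rz": 0},
    {"tx": 8, "ty": 1.6, "tz": 0, "rx": 0, "ry": 0, "rz": 0},
    {"tx": 12, "ty": 2.4, "tz": 0, "rx": 0, "ry": 0, "rz": 0},
    {"tx": 16, "ty": 3.2, "tz": 0, "rx": 0, "ry": 0, "rz": 0},
    {"tx": 20, "ty": 4, "tz": 0, "rx": 0, "ry": 0, "rz": 0}
  ]
}}

```text
time: 13.27
position: [0.6294, -0.0916, 0.1175]
tool_rot: [0.719, 0.695, -0.0, -0.0]
ft_force: [0.9, -0.6, 0.2]
grip_width: 0.0193
```

>>> {"api": "send_rows", "payload": {
  "deltas": [
    {"tx": 4, "ty": 0.8, "tz": 0, "rx": 0, "ry": 0, "rz": 0},
    {"tx": 8, "ty": 1.6, "tz": 0, "rx": 0, "ry": 0, "rz": 0},
    {"tx": 11, "ty": 2.2, "tz": 0, "rx": 0, "ry": 0, "rz": 0},
    {"tx": 12.6, "ty": 2.4, "tz": 0, "rx": 0, "ry": 0, "rz": 0},
    {"tx": 12.6, "ty": 2.4, "tz": 2, "rx": 0, "ry": 0, "rz": 0}
  ]
}}

```text
time: 13.68
position: [0.6608, 0.0358, 0.1011]
tool_rot: [0.717, 0.697, 0.003, 0.003]
ft_force: [0.3, -0.9, 0.1]
grip_width: 0.0188
```

>>> {"api": "send_rows", "payload": {
  "deltas": [
    {"tx": 0, "ty": 0, "tz": 0, "rx": 0, "ry": 0, "rz": 0},
    {"tx": 0, "ty": 0, "tz": 0, "rx": 0, "ry": 0, "rz": 0},
    {"tx": 0, "ty": 0, "tz": 0, "rx": 0, "ry": 0, "rz": 0}
  ]
}}

```text
time: 13.93
position: [0.6574, 0.0307, 0.0977]
tool_rot: [0.719, 0.695, -0.0, -0.0]
ft_force: [0.6, -0.0, 0.9]
grip_width: 0.0189
```

Run:
```python
from h import *
s=st();Y=-.026
p=tgt([.633+.024+.0003,.022+.012-.0006,.052],Y)
```

```text
t 13.93 [0.6574 0.0307 0.0977] F [ 0.6 -0.   0.9] w 18.9 q [-0.12  0.72  1.44 -0.    0.98 -0.09]
d cm [ 0.27 -0.02  4.57] rot [-0.001  0.    -0.007] dist 4.6
```

>>> {"api": "send_rows", "payload": {
  "deltas": [
    {"tx": 0.2, "ty": 0, "tz": 1.5, "rx": 0, "ry": 0, "rz": 0},
    {"tx": 0.2, "ty": 0, "tz": 3, "rx": 0, "ry": 0, "rz": 0},
    {"tx": 0.2, "ty": 0, "tz": 4.6, "rx": 0, "ry": 0, "rz": 0},
    {"tx": 0.2, "ty": 0, "tz": 4.6, "rx": 0, "ry": 0, "rz": 0}
  ]
}}

```text
time: 14.27
position: [0.6558, 0.0326, 0.0495]
tool_rot: [0.719, 0.695, -0.002, -0.002]
ft_force: [-1.2, 0.5, -0.8]
grip_width: 0.0191
```

>>> {"api": "send_rows", "payload": {
  "deltas": [
    {"tx": 0, "ty": 0, "tz": 0, "rx": 0, "ry": 0, "rz": 0},
    {"tx": 0, "ty": 0, "tz": 0, "rx": 0, "ry": 0, "rz": 0},
    {"tx": 0, "ty": 0, "tz": 0, "rx": 0, "ry": 0, "rz": 0}
  ],
  "claw": 3.2
}}

```text
time: 14.52
position: [0.6588, 0.0333, 0.0532]
tool_rot: [0.719, 0.695, 0.001, 0.001]
ft_force: [0.1, 0.3, -0.7]
grip_width: 0.0295
```

>>> {"api": "send_rows", "payload": {
  "deltas": [
    {"tx": 0, "ty": 0, "tz": -2.5, "rx": 0, "ry": 0, "rz": 0},
    {"tx": 0, "ty": 0, "tz": -5, "rx": 0, "ry": 0, "rz": 0},
    {"tx": 0, "ty": 0, "tz": -7, "rx": 0, "ry": 0, "rz": 0},
    {"tx": 0, "ty": 0, "tz": -7, "rx": 0, "ry": 0, "rz": 0}
  ]
}}

```text
time: 14.85
position: [0.6616, 0.0335, 0.1278]
tool_rot: [0.718, 0.696, 0.004, 0.004]
ft_force: [0.6, -0.5, 0.2]
grip_width: 0.0324
```

>>> {"api": "send_rows", "payload": {
  "deltas": [
    {"tx": -4, "ty": -0.6, "tz": 0, "rx": 0, "ry": 0, "rz": 0},
    {"tx": -8, "ty": -1.2, "tz": 0, "rx": 0, "ry": 0, "rz": 0},
    {"tx": -12, "ty": -1.8, "tz": 0, "rx": 0, "ry": 0, "rz": 0},
    {"tx": -16, "ty": -2.4, "tz": 0, "rx": 0, "ry": 0, "rz": 0},
    {"tx": -20, "ty": -3, "tz": 0, "rx": 0, "ry": 0, "rz": 0}
  ],
  "claw": 4.5
}}

```text
time: 15.27
position: [0.6208, -0.1666, 0.1219]
tool_rot: [0.718, 0.696, 0.0, 0.0]
ft_force: [-0.0, 0.7, 0.5]
grip_width: 0.0442
```

>>> {"api": "send_rows", "payload": {
  "deltas": [
    {"tx": -4, "ty": -0.6, "tz": 0, "rx": 0, "ry": 0, "rz": 0},
    {"tx": -8, "ty": -1.2, "tz": 0, "rx": 0, "ry": 0, "rz": 0},
    {"tx": -12, "ty": -1.8, "tz": 0, "rx": 0, "ry": 0, "rz": 0},
    {"tx": -16, "ty": -2.4, "tz": 0, "rx": 0, "ry": 0, "rz": 0},
    {"tx": -20, "ty": -2.8, "tz": 0, "rx": 0, "ry": 0, "rz": 0}
  ]
}}

```text
time: 15.68
position: [0.5858, -0.3659, 0.1218]
tool_rot: [0.718, 0.696, -0.0, -0.0]
ft_force: [1.1, -0.2, -0.7]
grip_width: 0.0452
```

>>> {"api": "send_rows", "payload": {
  "deltas": [
    {"tx": -1.4, "ty": -0.2, "tz": 3, "rx": 0, "ry": 0, "rz": 0},
    {"tx": -1.4, "ty": -0.2, "tz": 6, "rx": 0, "ry": 0, "rz": 0},
    {"tx": -1.4, "ty": -0.2, "tz": 7.5, "rx": 0, "ry": 0, "rz": 0},
    {"tx": -1.4, "ty": -0.2, "tz": 7.5, "rx": 0, "ry": 0, "rz": 0},
    {"tx": -1.4, "ty": -0.2, "tz": 7.5, "rx": 0, "ry": 0, "rz": 0}
  ]
}}

```text
time: 16.1
position: [0.5837, -0.3776, 0.0457]
tool_rot: [0.718, 0.696, -0.0, -0.001]
ft_force: [0.6, 0.6, -0.2]
grip_width: 0.045
```

Run:
```python
from h import *
s=st();Y=-.026
for n in("top","side"):
    c=robot.camera(n);save(c,n+"5.png")
    u,v=w2pix(c,[.63,.01,.06] if n=="top" else [.55,-.31,.01]).round().astype(int)
    cv2.imwrite("pics/%s5z.png"%n,cv2.resize(c["color"][v-35:v+35,u-50:u+50,::-1],(640,448),interpolation=cv2.INTER_CUBIC))
    st()
p=tgt([.587,-.380,.008],Y)
cv2.imwrite("pics/5.png",cv2.resize(np.hstack([cv2.imread("pics/top5z.png"),cv2.imread("pics/side5z.png")]),(800,280)))
```

```text
t 16.1 [ 0.5837 -0.3776  0.0457] F [ 0.6  0.6 -0.2] w 45.0 q [-0.73  0.83  1.36  0.    0.95 -0.7 ]
t 16.15 [ 0.5848 -0.3782  0.0472] F [ 0.  -0.6  1.2] w 44.7 q [-0.73  0.83  1.36  0.    0.95 -0.7 ]
t 16.2 [ 0.5855 -0.3784  0.0481] F [-1.   0.5 -0.1] w 45.4 q [-0.73  0.83  1.36 -0.    0.95 -0.7 ]
d cm [-0.15  0.15  4.02] rot [ 0.002  0.002 -0.005] dist 4.0
```

View pics/5.png

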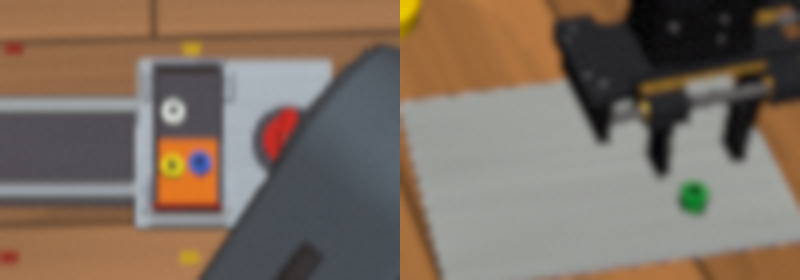

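Three chips are in the dish and the slab holds only green, which is centred under the fingers. I run the green cycle.

>>> {"api": "send_rows", "payload": {
  "deltas": [
    {"tx": -0.1, "ty": 0.1, "tz": 2, "rx": 0, "ry": 0, "rz": 0},
    {"tx": -0.1, "ty": 0.1, "tz": 3.8, "rx": 0, "ry": 0, "rz": 0},
    {"tx": -0.1, "ty": 0.1, "tz": 3.8, "rx": 0, "ry": 0, "rz": 0}
  ]
}}

```text
time: 16.45
position: [0.5848, -0.3778, 0.0076]
tool_rot: [0.718, 0.696, -0.0, -0.001]
ft_force: [-0.2, -0.1, -0.7]
grip_width: 0.0451
```

>>> {"api": "send_rows", "payload": {
  "deltas": [
    {"tx": 0, "ty": 0, "tz": 0, "rx": 0, "ry": 0, "rz": 0},
    {"tx": 0, "ty": 0, "tz": 0, "rx": 0, "ry": 0, "rz": 0},
    {"tx": 0, "ty": 0, "tz": 0, "rx": 0, "ry": 0, "rz": 0},
    {"tx": 0, "ty": 0, "tz": 0, "rx": 0, "ry": 0, "rz": 0},
    {"tx": 0, "ty": 0, "tz": 0, "rx": 0, "ry": 0, "rz": 0}
  ],
  "claw": 0.5
}}

```text
time: 16.87
position: [0.586, -0.3794, 0.0099]
tool_rot: [0.718, 0.696, 0.0, 0.001]
ft_force: [-0.1, -0.0, 0.5]
grip_width: 0.0199
```

>>> {"api": "send_rows", "payload": {
  "deltas": [
    {"tx": 0, "ty": 0, "tz": -2, "rx": 0, "ry": 0, "rz": 0},
    {"tx": 0, "ty": 0, "tz": -5, "rx": 0, "ry": 0, "rz": 0},
    {"tx": 0, "ty": 0, "tz": -8, "rx": 0, "ry": 0, "rz": 0},
    {"tx": 0, "ty": 0, "tz": -11, "rx": 0, "ry": 0, "rz": 0},
    {"tx": 0, "ty": 0, "tz": -11, "rx": 0, "ry": 0, "rz": 0}
  ]
}}

```text
time: 17.28
position: [0.589, -0.3821, 0.1264]
tool_rot: [0.718, 0.696, 0.001, 0.007]
ft_force: [0.9, -0.9, 0.8]
grip_width: 0.0191
```

>>> {"api": "send_rows", "payload": {
  "deltas": [
    {"tx": 4, "ty": 0.6, "tz": 0, "rx": 0, "ry": 0, "rz": 0},
    {"tx": 8, "ty": 1.2, "tz": 0, "rx": 0, "ry": 0, "rz": 0},
    {"tx": 12, "ty": 1.8, "tz": 0, "rx": 0, "ry": 0, "rz": 0},
    {"tx": 16, "ty": 2.4, "tz": 0, "rx": 0, "ry": 0, "rz": 0},
    {"tx": 20, "ty": 3, "tz": 0, "rx": 0, "ry": 0, "rz": 0}
  ]
}}

```text
time: 17.7
position: [0.6217, -0.1784, 0.1188]
tool_rot: [0.719, 0.695, 0.0, 0.0]
ft_force: [0.2, -0.2, -0.5]
grip_width: 0.0191
```

>>> {"api": "send_rows", "payload": {
  "deltas": [
    {"tx": 4, "ty": 0.6, "tz": 0, "rx": 0, "ry": 0, "rz": 0},
    {"tx": 8, "ty": 1.2, "tz": 0, "rx": 0, "ry": 0, "rz": 0},
    {"tx": 12, "ty": 1.8, "tz": 0, "rx": 0, "ry": 0, "rz": 0},
    {"tx": 16, "ty": 2.4, "tz": 0, "rx": 0, "ry": 0, "rz": 0},
    {"tx": 19.2, "ty": 3, "tz": 0, "rx": 0, "ry": 0, "rz": 0}
  ]
}}

```text
time: 18.12
position: [0.6576, 0.0141, 0.1187]
tool_rot: [0.718, 0.696, 0.0, -0.0]
ft_force: [-0.5, 0.8, -0.4]
grip_width: 0.0189
```

>>> {"api": "send_rows", "payload": {
  "deltas": [
    {"tx": 0, "ty": 0, "tz": 1, "rx": 0, "ry": 0, "rz": 0},
    {"tx": 0, "ty": 0, "tz": 2, "rx": 0, "ry": 0, "rz": 0},
    {"tx": 0, "ty": 0, "tz": 2, "rx": 0, "ry": 0, "rz": 0},
    {"tx": 0, "ty": 0, "tz": 2, "rx": 0, "ry": 0, "rz": 0}
  ]
}}

```text
time: 18.45
position: [0.6568, 0.0097, 0.0974]
tool_rot: [0.719, 0.695, -0.001, -0.001]
ft_force: [-0.0, -0.5, 0.9]
grip_width: 0.0189
```

Run:
```python
from h import *
s=st();Y=-.026
p=tgt([.633+.024-.0003,.022-.012-.0006,.052],Y)
```

```text
t 18.45 [0.6568 0.0097 0.0974] F [-0.  -0.5  0.9] w 18.9 q [-0.15  0.72  1.45 -0.    0.98 -0.12]
d cm [-0.03  0.    4.54] rot [-0.003  0.    -0.007] dist 4.5
```

>>> {"api": "send_rows", "payload": {
  "deltas": [
    {"tx": 0, "ty": 0, "tz": 1.5, "rx": 0, "ry": 0, "rz": 0},
    {"tx": 0, "ty": 0, "tz": 3, "rx": 0, "ry": 0, "rz": 0},
    {"tx": 0, "ty": 0, "tz": 4.5, "rx": 0, "ry": 0, "rz": 0},
    {"tx": 0, "ty": 0, "tz": 4.5, "rx": 0, "ry": 0, "rz": 0}
  ]
}}

```text
time: 18.78
position: [0.6557, 0.0091, 0.051]
tool_rot: [0.719, 0.695, -0.002, -0.002]
ft_force: [-0.4, -0.3, -1.1]
grip_width: 0.0193
```

>>> {"api": "send_rows", "payload": {
  "deltas": [
    {"tx": 0, "ty": 0, "tz": 0, "rx": 0, "ry": 0, "rz": 0},
    {"tx": 0, "ty": 0, "tz": 0, "rx": 0, "ry": 0, "rz": 0},
    {"tx": 0, "ty": 0, "tz": 0, "rx": 0, "ry": 0, "rz": 0}
  ],
  "claw": 3.2
}}

```text
time: 19.03
position: [0.6588, 0.0101, 0.0549]
tool_rot: [0.719, 0.695, 0.001, 0.001]
ft_force: [0.2, -0.4, -0.6]
grip_width: 0.0297
```

>>> {"api": "send_rows", "payload": {
  "deltas": [
    {"tx": 0, "ty": 0, "tz": -2.5, "rx": 0, "ry": 0, "rz": 0},
    {"tx": 0, "ty": 0, "tz": -5, "rx": 0, "ry": 0, "rz": 0},
    {"tx": 0, "ty": 0, "tz": -7, "rx": 0, "ry": 0, "rz": 0},
    {"tx": 0, "ty": 0, "tz": -7, "rx": 0, "ry": 0, "rz": 0}
  ]
}}

```text
time: 19.37
position: [0.6618, 0.0103, 0.1297]
tool_rot: [0.718, 0.696, 0.003, 0.005]
ft_force: [0.2, -0.8, 1.2]
grip_width: 0.0316
```

>>> {"api": "send_rows", "payload": {
  "deltas": [
    {"tx": -3.5, "ty": -2, "tz": 0, "rx": 0, "ry": 0, "rz": 0},
    {"tx": -7, "ty": -4, "tz": 0, "rx": 0, "ry": 0, "rz": 0},
    {"tx": -10.5, "ty": -6, "tz": 0, "rx": 0, "ry": 0, "rz": 0},
    {"tx": -14, "ty": -8, "tz": 0, "rx": 0, "ry": 0, "rz": 0},
    {"tx": -17.5, "ty": -10, "tz": 0, "rx": 0, "ry": 0, "rz": 0}
  ]
}}

```text
time: 19.78
position: [0.5513, -0.162, 0.1239]
tool_rot: [0.718, 0.696, 0.0, 0.0]
ft_force: [-0.5, -0.5, 0.3]
grip_width: 0.0322
```

>>> {"api": "send_rows", "payload": {
  "deltas": [
    {"tx": -3.5, "ty": -2, "tz": 0, "rx": 0, "ry": 0, "rz": 0},
    {"tx": -7, "ty": -4, "tz": 0, "rx": 0, "ry": 0, "rz": 0},
    {"tx": -9.5, "ty": -5, "tz": 0, "rx": 0, "ry": 0, "rz": 0},
    {"tx": -9.5, "ty": -5, "tz": 0, "rx": 0, "ry": 0, "rz": 0}
  ]
}}

```text
time: 20.12
position: [0.4977, -0.2595, 0.124]
tool_rot: [0.72, 0.694, -0.001, 0.001]
ft_force: [1.4, 0.5, 0.3]
grip_width: 0.0321
```

```bash
cat > look.py <<'E'
from h import *
import sys
k=sys.argv[1]
s=st()
for n in("top","side"):
    c=robot.camera(n);np.savez("pics/%s%s.npz"%(n,k),**c);save(c,n+k+".png")
    cv2.imwrite("pics/%s%sz.png"%(n,k),cv2.resize(c["color"][125:225,255:345,::-1] if n=="top" else c["color"][140:230,280:400,::-1],(540,600) if n=="top" else (800,600),interpolation=cv2.INTER_CUBIC))
a=cv2.resize(cv2.imread("pics/top%sz.png"%k),(360,400));b=cv2.resize(cv2.imread("pics/side%sz.png"%k),(440,400))
cv2.imwrite("pics/%s.png"%k,np.hstack([a,b]))
for l in("dish","lid","lid_grip"):
    for n in("top","side"):
        c=dict(np.load("pics/%s%s.npz"%(n,k)))
        for r in robot.tip_of(l,n)[:2]: print(l,n,round(float(r["p"]),2),np.round(r["xy"],1),pix2w(c,*r["xy"],z={"dish":.038,"lid":0,"lid_grip":.035}[l]).round(4))
E
python3 look.py 6
```

```text
t 20.12 [ 0.4977 -0.2595  0.124 ] F [1.4 0.5 0.3] w 32.1 q [-0.68  0.58  1.69 -0.    0.88 -0.64]
dish top 0.74 [396.1 266. ] [ 0.233  -0.3064  0.038 ]
dish top 0.71 [298.6 151.2] [0.6368 0.0155 0.038 ]
dish side 0.98 [253.  170.8] [0.3085 0.1758 0.038 ]
dish side 0.63 [260.4 280.8] [ 0.2422 -0.3457  0.038 ]
lid side 0.61 [287.4 189. ] [0.4115 0.0821 0.    ]
lid_grip side 0.73 [293.5 183.6] [0.4293 0.0588 0.035 ]
```

View pics/6.png

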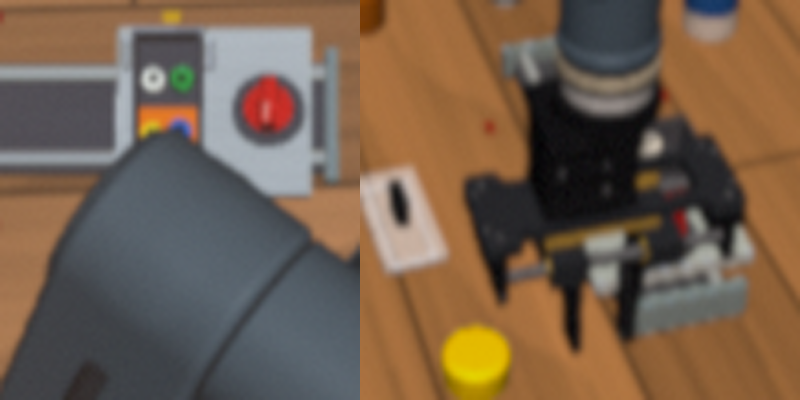

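All four chips are in the dish (white, green, yellow, blue). The lid seems to have shifted: its corner went from (306,192) to (304,199) in the side view. I swing the arm clear for a top view.

>>> {"api": "send_rows", "payload": {
  "deltas": [
    {"tx": -3.5, "ty": -2, "tz": 0, "rx": 0, "ry": 0, "rz": 0},
    {"tx": -7, "ty": -4, "tz": 0, "rx": 0, "ry": 0, "rz": 0},
    {"tx": -10.5, "ty": -6, "tz": 0, "rx": 0, "ry": 0, "rz": 0},
    {"tx": -14, "ty": -8, "tz": 0, "rx": 0, "ry": 0, "rz": 0},
    {"tx": -17.5, "ty": -10, "tz": 0, "rx": 0, "ry": 0, "rz": 0}
  ]
}}

```text
time: 20.93
position: [0.3935, -0.4264, 0.1237]
tool_rot: [0.718, 0.696, 0.0, 0.0]
ft_force: [0.8, -0.6, -0.6]
grip_width: 0.032
```

>>> {"api": "send_rows", "payload": {
  "deltas": [
    {"tx": -4, "ty": -1, "tz": 0, "rx": 0, "ry": 0, "rz": 0},
    {"tx": -8, "ty": -2, "tz": 0, "rx": 0, "ry": 0, "rz": 0},
    {"tx": -12, "ty": -3, "tz": 0, "rx": 0, "ry": 0, "rz": 0},
    {"tx": -12, "ty": -3, "tz": 0, "rx": 0, "ry": 0, "rz": 0}
  ]
}}

```text
time: 21.27
position: [0.3585, -0.554, 0.1244]
tool_rot: [0.72, 0.694, -0.003, 0.004]
ft_force: [0.4, -1.1, 0.6]
grip_width: 0.032
```

```bash
python3 look.py 7
cat > lid.py <<'E'
from h import *
import sys
k=sys.argv[1];z0=float(sys.argv[2]) if len(sys.argv)>2 else 0
for n in("top","side"):
    c=dict(np.load("pics/%s%s.npz"%(n,k)));P=cloud(c)
    reg=(P[...,0]>.34)&(P[...,0]<.54)&(P[...,1]>-.05)&(P[...,1]<.25)
    sat=c["color"].max(-1).astype(int)-c["color"].min(-1)
    m=(reg&(c["color"].min(-1)>135)&(sat<70))
    N,L,stt,ce=cv2.connectedComponentsWithStats(m.astype(np.uint8))
    if N<2: print(n,"none");continue
    i=1+np.argmax(stt[1:,4]);mm=cv2.resize((L==i).astype(np.uint8)*255,None,fx=8,fy=8,interpolation=cv2.INTER_LINEAR)
    cn,_=cv2.findContours((mm>127).astype(np.uint8),cv2.RETR_EXTERNAL,cv2.CHAIN_APPROX_NONE);cn=max(cn,key=cv2.contourArea)[:,0]
    W=np.array([pix2w(c,(u+.5)/8-.5,(v+.5)/8-.5,.011+z0)[:2] for u,v in cn]).astype(np.float32)
    r=cv2.minAreaRect(W*1000);print(n,"plate",np.round(r[0],1),np.round(r[1],1),round(r[2],1))
    d=reg&(c["color"].max(-1)<75);N,L,stt,ce=cv2.connectedComponentsWithStats(d.astype(np.uint8))
    for i in range(1,N):
        if stt[i,4]>5: print(n,"dark",ce[i].round(1),stt[i,4],pix2w(c,*ce[i],z=z0+(.035 if n=="top" else .025)).round(4))
E
python3 lid.py 7; python3 lid.py 0
```

```text
t 21.27 [ 0.3585 -0.554   0.1244] F [ 0.4 -1.1  0.6] w 32.0 q [-1.16  0.68  1.43 -0.    1.02 -1.13]
dish top 0.9 [228.8 246.4] [0.3122 0.2581 0.038 ]
dish top 0.64 [395.4 263.1] [ 0.2427 -0.3044  0.038 ]
dish side 0.78 [262.7 282. ] [ 0.2471 -0.3514  0.038 ]
dish side 0.6 [255.5 169.3] [0.3187 0.183  0.038 ]
lid top 0.66 [281.9 215.8] [0.416  0.0801 0.    ]
lid_grip top 0.86 [284.5 210.7] [0.4298 0.0675 0.035 ]
top plate [419.4  71.5] [ 64.7 130.1] 1.0
top dark [283.2 214.1] 9 [0.4181 0.072  0.035 ]
side none
top plate [435.8  96.1] [ 64.3 129.9] 1.6
top dark [276.5 209.5] 15 [0.4345 0.0951 0.035 ]
side plate [436.5  60.7] [61.3 73.5] 1.9
```

View pics/7.png

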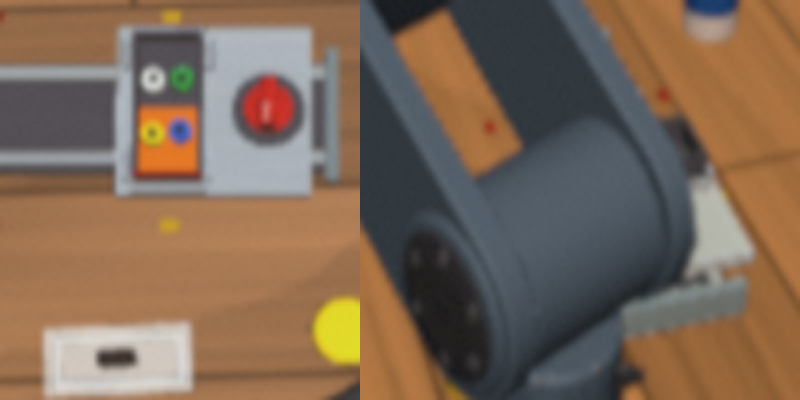

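The lid was knocked to (0.419, 0.072), with its short axis at about +0.02 rad. I move the gripper above it.

Run:
```python
from h import *
robot.camera("top");s=st()
p=tgt([.419,.0715,.10],.02)
```

```text
t 21.72 [ 0.3607 -0.5434  0.1238] F [-0.2 -0.4 -0.5] w 31.9 q [-1.16  0.68  1.44  0.    1.02 -1.13]
d cm [61.64  3.97  2.41] rot [-0.    -0.001 -0.05 ] dist 61.8
```

>>> {"api": "send_rows", "payload": {
  "deltas": [
    {"tx": 4, "ty": 0.3, "tz": 0, "rx": 0, "ry": 0, "rz": -0.01},
    {"tx": 8, "ty": 0.6, "tz": 0, "rx": 0, "ry": 0, "rz": -0.02},
    {"tx": 12, "ty": 0.9, "tz": 0, "rx": 0, "ry": 0, "rz": -0.03},
    {"tx": 16, "ty": 1.2, "tz": 0, "rx": 0, "ry": 0, "rz": -0.04},
    {"tx": 20, "ty": 1.5, "tz": 0, "rx": 0, "ry": 0, "rz": -0.05}
  ],
  "claw": 4
}}

```text
time: 22.13
position: [0.3814, -0.3431, 0.1239]
tool_rot: [0.7, 0.714, 0.0, 0.0]
ft_force: [2.2, -0.7, 0.8]
grip_width: 0.0396
```

>>> {"api": "send_rows", "payload": {
  "deltas": [
    {"tx": 4, "ty": 0, "tz": 0, "rx": 0, "ry": 0, "rz": 0},
    {"tx": 8, "ty": 0, "tz": 0, "rx": 0, "ry": 0, "rz": 0},
    {"tx": 12, "ty": 0, "tz": 0, "rx": 0, "ry": 0, "rz": 0},
    {"tx": 16, "ty": 0, "tz": 0, "rx": 0, "ry": 0, "rz": 0},
    {"tx": 20, "ty": 0, "tz": 0, "rx": 0, "ry": 0, "rz": 0}
  ]
}}

```text
time: 22.55
position: [0.3775, -0.1433, 0.124]
tool_rot: [0.701, 0.714, 0.0, 0.0]
ft_force: [0.5, 0.5, -0.5]
grip_width: 0.0402
```

>>> {"api": "send_rows", "payload": {
  "deltas": [
    {"tx": 4, "ty": 0, "tz": 0, "rx": 0, "ry": 0, "rz": 0},
    {"tx": 8, "ty": 0, "tz": 0, "rx": 0, "ry": 0, "rz": 0},
    {"tx": 12, "ty": 0, "tz": 0, "rx": 0, "ry": 0, "rz": 0},
    {"tx": 16, "ty": 0, "tz": 0, "rx": 0, "ry": 0, "rz": 0},
    {"tx": 20, "ty": 0, "tz": 0, "rx": 0, "ry": 0, "rz": 0}
  ]
}}

```text
time: 22.97
position: [0.3737, 0.0567, 0.124]
tool_rot: [0.701, 0.714, 0.0, 0.0]
ft_force: [0.5, 0.0, -0.6]
grip_width: 0.0399
```

>>> {"api": "send_rows", "payload": {
  "deltas": [
    {"tx": 0, "ty": 0, "tz": 2, "rx": 0, "ry": 0, "rz": 0},
    {"tx": 0, "ty": 0, "tz": 4, "rx": 0, "ry": 0, "rz": 0},
    {"tx": 0, "ty": 0, "tz": 6, "rx": 0, "ry": 0, "rz": 0},
    {"tx": 0, "ty": 0, "tz": 6, "rx": 0, "ry": 0, "rz": 0},
    {"tx": 0, "ty": 0, "tz": 6, "rx": 0, "ry": 0, "rz": 0}
  ]
}}

```text
time: 23.38
position: [0.3734, 0.055, 0.0634]
tool_rot: [0.7, 0.714, -0.001, -0.001]
ft_force: [-0.8, 0.1, -0.3]
grip_width: 0.04
```

```bash
python3 look.py 8;python3 - <<'E'
from h import *
s=st()
p=tgt([.419,.0715,.014],.02)
c=dict(np.load("pics/side8.npz"))
cv2.imwrite("pics/8b.png",cv2.resize(c["color"][150:240,240:360,::-1],(640,480),interpolation=cv2.INTER_CUBIC))
E
```

```text
t 23.38 [0.3734 0.055  0.0634] F [-0.8  0.1 -0.3] w 40.0 q [-0.15  0.56  2.18  0.    0.41 -0.17]
dish top 0.88 [395.1 263.2] [ 0.2424 -0.3034  0.038 ]
dish top 0.81 [296.3 151.3] [0.6367 0.0235 0.038 ]
dish side 0.97 [350.5 180.6] [0.6212 0.0143 0.038 ]
dish side 0.95 [259.5 281.9] [ 0.2393 -0.3487  0.038 ]
lid side 0.86 [289.8 188.4] [0.4204 0.0832 0.    ]
lid_grip side 0.93 [293.5 184.9] [0.4275 0.0512 0.035 ]
lid_grip side 0.64 [359.7 175.8] [0.6643 0.0371 0.035 ]
t 23.78 [0.3746 0.0543 0.0643] F [-0.2  0.2  0.2] w 40.3 q [-0.15  0.55  2.18  0.    0.41 -0.17]
d cm [1.65 4.46 5.03] rot [ 0.002  0.    -0.003] dist 6.9
```

View pics/8b.png

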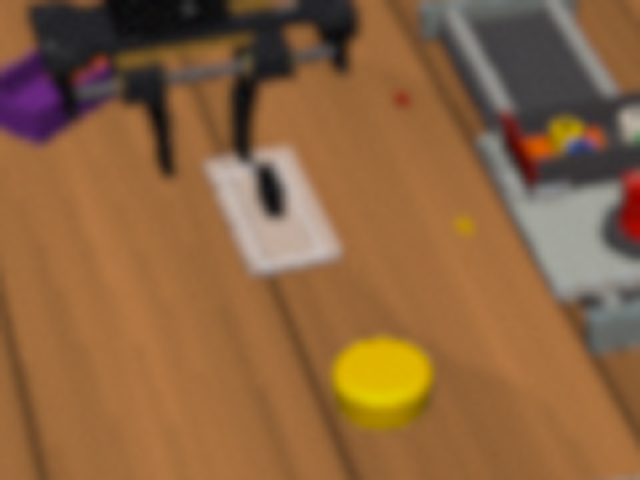

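The lid handle is at (272,190) in the crop and the gripper is still short in x. I correct by (+1.7, +4.5) cm before descending.

>>> {"api": "send_rows", "payload": {
  "deltas": [
    {"tx": 0.8, "ty": 2.2, "tz": 0, "rx": 0, "ry": 0, "rz": 0},
    {"tx": 1.7, "ty": 4.5, "tz": 0, "rx": 0, "ry": 0, "rz": 0},
    {"tx": 1.7, "ty": 4.5, "tz": 1, "rx": 0, "ry": 0, "rz": 0},
    {"tx": 1.7, "ty": 4.5, "tz": 1.5, "rx": 0, "ry": 0, "rz": 0},
    {"tx": 1.7, "ty": 4.5, "tz": 1.5, "rx": 0, "ry": 0, "rz": 0}
  ]
}}

```text
time: 24.2
position: [0.4175, 0.0724, 0.048]
tool_rot: [0.701, 0.713, -0.001, -0.001]
ft_force: [-1.0, 0.6, 0.9]
grip_width: 0.0402
```

Run:
```python
from h import *
s=st()
c=robot.camera("side");print(w2pix(c,[.419,.0715,.025]),w2pix(c,s["position"]))
st();p=tgt([.419,.0715,.014],.02)
cv2.imwrite("pics/9b.png",cv2.resize(c["color"][150:240,240:360,::-1],(640,480),interpolation=cv2.INTER_CUBIC))
```

```text
t 24.2 [0.4175 0.0724 0.048 ] F [-1.   0.6  0.9] w 40.2 q [-0.09  0.61  2.07 -0.    0.46 -0.11]
[289.85447692 184.47256499] [289.07272653 178.91558929]
t 24.25 [0.4171 0.0724 0.0483] F [0.6 0.5 0.3] w 40.2 q [-0.09  0.61  2.07 -0.    0.46 -0.11]
d cm [-0.09  0.2   3.43] rot [-0.003 -0.    -0.002] dist 3.4
```

View pics/9b.png

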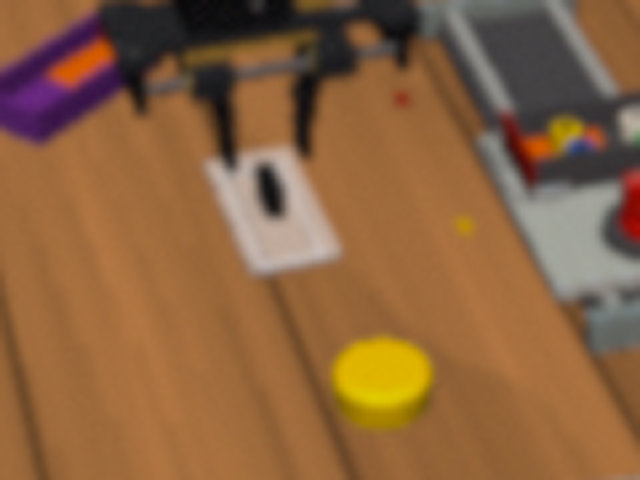

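>>> {"api": "send_rows", "payload": {
  "deltas": [
    {"tx": -0.1, "ty": 0.15, "tz": 1.5, "rx": 0, "ry": 0, "rz": 0},
    {"tx": -0.1, "ty": 0.15, "tz": 3, "rx": 0, "ry": 0, "rz": 0},
    {"tx": -0.1, "ty": 0.15, "tz": 3.4, "rx": 0, "ry": 0, "rz": 0},
    {"tx": -0.1, "ty": 0.15, "tz": 3.4, "rx": 0, "ry": 0, "rz": 0}
  ]
}}

```text
time: 24.58
position: [0.4187, 0.0713, 0.0141]
tool_rot: [0.701, 0.713, -0.001, -0.001]
ft_force: [0.3, -0.8, 1.2]
grip_width: 0.0399
```

>>> {"api": "send_rows", "payload": {
  "deltas": [
    {"tx": 0, "ty": 0, "tz": 0, "rx": 0, "ry": 0, "rz": 0},
    {"tx": 0, "ty": 0, "tz": 0, "rx": 0, "ry": 0, "rz": 0},
    {"tx": 0, "ty": 0, "tz": 0, "rx": 0, "ry": 0, "rz": 0},
    {"tx": 0, "ty": 0, "tz": 0, "rx": 0, "ry": 0, "rz": 0},
    {"tx": 0, "ty": 0, "tz": 0, "rx": 0, "ry": 0, "rz": 0}
  ],
  "claw": 0.5,
  "squeeze": 25
}}

```text
time: 25.0
position: [0.4202, 0.0714, 0.0151]
tool_rot: [0.701, 0.713, 0.0, 0.0]
ft_force: [-1.1, -0.5, 0.4]
grip_width: 0.0141
```

>>> {"api": "send_rows", "payload": {
  "deltas": [
    {"tx": 0, "ty": 0, "tz": -2, "rx": 0, "ry": 0, "rz": 0},
    {"tx": 0, "ty": 0, "tz": -5, "rx": 0, "ry": 0, "rz": 0},
    {"tx": 0, "ty": 0, "tz": -8, "rx": 0, "ry": 0, "rz": 0},
    {"tx": 0, "ty": 0, "tz": -12, "rx": 0, "ry": 0, "rz": 0},
    {"tx": 0, "ty": 0, "tz": -12, "rx": 0, "ry": 0, "rz": 0}
  ]
}}

```text
time: 25.42
position: [0.424, 0.0713, 0.1401]
tool_rot: [0.701, 0.714, 0.004, 0.005]
ft_force: [1.4, -0.1, -0.8]
grip_width: 0.0139
```

>>> {"api": "send_rows", "payload": {
  "deltas": [
    {"tx": 0, "ty": 0, "tz": 0, "rx": 0, "ry": 0, "rz": -0.11},
    {"tx": 0, "ty": 0, "tz": 0, "rx": 0, "ry": 0, "rz": -0.22},
    {"tx": 0, "ty": 0, "tz": 0, "rx": 0, "ry": 0, "rz": -0.33},
    {"tx": 0, "ty": 0, "tz": 0, "rx": 0, "ry": 0, "rz": -0.44},
    {"tx": 0, "ty": 0, "tz": 0, "rx": 0, "ry": 0, "rz": -0.55}
  ]
}}

```text
time: 25.83
position: [0.4198, 0.0714, 0.1343]
tool_rot: [0.478, 0.878, -0.0, -0.0]
ft_force: [-0.1, 0.7, -0.8]
grip_width: 0.0138
```

>>> {"api": "send_rows", "payload": {
  "deltas": [
    {"tx": 0, "ty": 0, "tz": 0, "rx": 0, "ry": 0, "rz": -0.11},
    {"tx": 0, "ty": 0, "tz": 0, "rx": 0, "ry": 0, "rz": -0.22},
    {"tx": 0, "ty": 0, "tz": 0, "rx": 0, "ry": 0, "rz": -0.33},
    {"tx": 0, "ty": 0, "tz": 0, "rx": 0, "ry": 0, "rz": -0.44},
    {"tx": 0, "ty": 0, "tz": 0, "rx": 0, "ry": 0, "rz": -0.55}
  ]
}}

```text
time: 26.25
position: [0.4198, 0.0714, 0.1342]
tool_rot: [0.222, 0.975, -0.0, -0.0]
ft_force: [-0.4, 0.6, -1.0]
grip_width: 0.0142
```

>>> {"api": "send_rows", "payload": {
  "deltas": [
    {"tx": 0, "ty": 0, "tz": 0, "rx": 0, "ry": 0, "rz": -0.11},
    {"tx": 0, "ty": 0, "tz": 0, "rx": 0, "ry": 0, "rz": -0.22},
    {"tx": 0, "ty": 0, "tz": 0, "rx": 0, "ry": 0, "rz": -0.33},
    {"tx": 0, "ty": 0, "tz": 0, "rx": 0, "ry": 0, "rz": -0.425},
    {"tx": 0, "ty": 0, "tz": 0, "rx": 0, "ry": 0, "rz": -0.425}
  ]
}}

```text
time: 26.67
position: [0.4198, 0.0714, 0.1342]
tool_rot: [0.013, 1.0, 0.0, -0.0]
ft_force: [0.4, 0.3, -1.1]
grip_width: 0.0138
```

```bash
python3 look.py 10
python3 - <<'E'
from h import *
p=tgt([.633,.022,.13],1.545)
c=dict(np.load("pics/side10.npz"))
cv2.imwrite("pics/10b.png",cv2.resize(c["color"][120:240,230:390,::-1],(800,600),interpolation=cv2.INTER_CUBIC))
E
```

```text
t 26.67 [0.4198 0.0714 0.1342] F [ 0.4  0.3 -1.1] w 13.8 q [-0.1   0.42  2.01 -0.    0.71 -1.64]
dish top 0.94 [392.5 262.7] [ 0.2443 -0.2947  0.038 ]
dish top 0.64 [295.7 152. ] [0.6342 0.0257 0.038 ]
dish side 0.92 [253.2 171.2] [0.3087 0.1729 0.038 ]
dish side 0.62 [262.2 279.4] [ 0.2475 -0.3423  0.038 ]
lid top 0.64 [193.3 158.2] [0.6303 0.3944 0.    ]
lid side 0.59 [289.2 158.1] [0.4661 0.2845 0.    ]
lid side 0.45 [310.8 227.6] [ 0.434  -0.1411  0.    ]
lid_grip side 0.85 [290.7 154.7] [0.4656 0.2503 0.035 ]
lid_grip side 0.16 [351.1 181.1] [0.6238 0.0149 0.035 ]
d cm [-21.4   -4.33   0.46] rot [ 0.    -0.    -0.003] dist 21.8
```

View pics/10b.png

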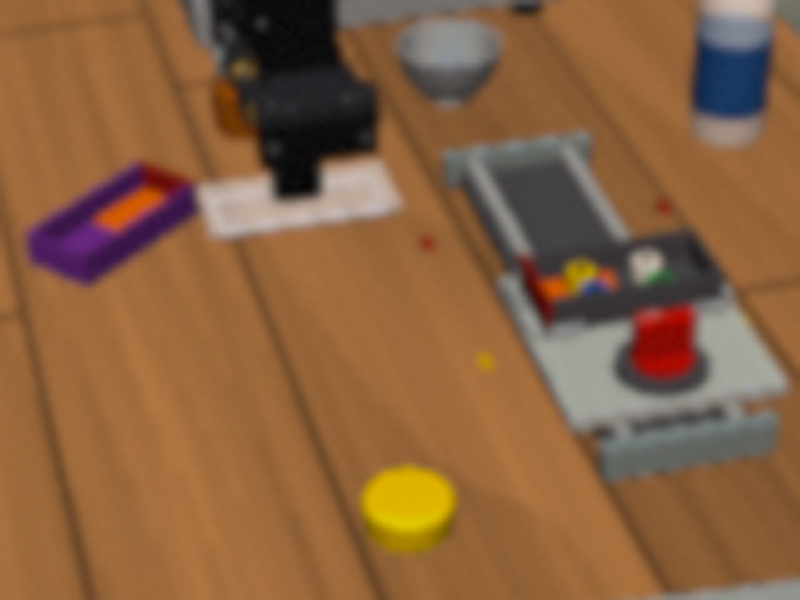

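The lid is held level with its long axis along x: ends at (200,210) and (400,200). Next I refine the dish pose and the lid's offset in the hand by subpixel profiles.

```bash
cat > prof.py <<'E'
from h import *
Y=-.026
ex=np.array([np.cos(Y),np.sin(Y),0]);ey=np.array([-np.sin(Y),np.cos(Y),0])
N0=np.array([.633,.022,0])
def samp(c,pts):
    uv=np.array([w2pix(c,p) for p in pts]).astype(np.float32)
    return cv2.remap(c["color"].astype(np.float32),uv[:,0].reshape(1,-1),uv[:,1].reshape(1,-1),cv2.INTER_LINEAR)[0]
def edges(g,xs,thr):
    d=np.gradient(g);out=[]
    for i in range(2,len(g)-2):
        if abs(d[i])>thr and abs(d[i])>=abs(d[i-1]) and abs(d[i])>abs(d[i+1]): out.append((round(float(xs[i]*1000),1),round(float(d[i]),1)))
    return out
if __name__=="__main__":
  for n,k in(("top","0"),("top","7"),("side","10")):
    c=dict(np.load("pics/%s%s.npz"%(n,k)))
    xs=np.arange(-.09,.09,.001)
    for z in(.043,.066):
        A=np.mean([samp(c,[N0+ex*x+ey*b+[0,0,z] for x in xs]) for b in np.linspace(-.016,.016,9)],0)
        for ch in(0,1): print(n,k,"x prof z",z,"ch",ch,edges(cv2.GaussianBlur(A[:,ch].reshape(-1,1),(1,5),1).ravel(),xs,2.5))
        B=np.mean([samp(c,[N0+ex*a+ey*x+[0,0,z] for x in xs]) for a in (np.linspace(-.045,-.01,9))],0)
        for ch in(0,1): print(n,k,"y prof z",z,"ch",ch,edges(B[:,ch],xs,2.5))
  # lid in hand
  c=dict(np.load("pics/side10.npz"));T=np.array([.4198,.0714,0])
  for z in(.131,):
    xs=np.arange(-.09,.09,.001)
    for b in(-.02,.02):
      A=np.mean([samp(c,[T+ex*x+ey*(b+e)+[0,0,z] for x in xs]) for e in(-.004,0,.004)],0);print("lid x",b,edges(A[:,2],xs,3))
    for a in(-.045,-.035,.035,.045):
      A=np.mean([samp(c,[T+ex*(a+e)+ey*x+[0,0,z] for x in xs]) for e in(-.005,0,.005)],0);print("lid y",a,edges(A[:,2],xs,3))
E
python3 prof.py
python3 - <<'E'
import cv2
a=cv2.imread("pics/top7.png")
cv2.imwrite("pics/7d.png",cv2.resize(a[125:180,278:338],(654,600),interpolation=cv2.INTER_CUBIC))
E
```

```text
top 0 x prof z 0.043 ch 0 [(-79.0, -6.8), (-72.0, 4.1), (-65.0, -6.1), (-55.0, 14.6), (2.0, -14.7), (70.0, 9.7), (87.0, -4.6)]
top 0 x prof z 0.043 ch 1 [(-80.0, -2.7), (-73.0, 6.8), (-62.0, -11.7), (-55.0, 8.5), (2.0, -4.4), (69.0, 9.3), (87.0, -3.9)]
top 0 y prof z 0.043 ch 0 [(-59.0, 3.6), (-35.0, -3.6), (-31.0, -9.7), (-28.0, 7.4), (-24.0, 18.2), (-20.0, 3.4), (24.0, -18.6), (31.0, 9.1), (45.0, -10.9)]
top 0 y prof z 0.043 ch 1 [(-66.0, 2.9), (-59.0, 4.0), (-35.0, -4.0), (-31.0, -12.9), (-24.0, 4.1), (24.0, -6.4), (31.0, 13.4), (45.0, -12.1)]
top 0 x prof z 0.066 ch 0 [(-84.0, -6.9), (-76.0, 4.0), (-69.0, -6.1), (-60.0, 14.7), (-3.0, -14.7), (63.0, 9.6), (82.0, -5.3)]
top 0 x prof z 0.066 ch 1 [(-84.0, -2.8), (-77.0, 7.2), (-67.0, -12.2), (-59.0, 8.9), (-3.0, -4.4), (63.0, 9.5), (82.0, -4.5)]
top 0 y prof z 0.066 ch 0 [(-59.0, 4.6), (-56.0, 3.8), (-36.0, -3.5), (-32.0, -9.9), (-25.0, 18.4), (22.0, -19.1), (30.0, 10.3), (43.0, -12.3)]
top 0 y prof z 0.066 ch 1 [(-70.0, 2.5), (-67.0, 3.6), (-59.0, 5.3), (-32.0, -13.1), (-25.0, 4.2), (22.0, -6.6), (30.0, 14.3), (43.0, -13.7)]
top 7 
[... 2160 characters left out ...]
 (8.0, 7.9), (30.0, -7.9), (63.0, 5.6)]
side 10 y prof z 0.066 ch 0 [(-68.0, -6.0), (-65.0, -6.5), (-28.0, 4.9), (-22.0, 6.2), (-1.0, -4.8), (2.0, -4.6), (10.0, -4.1)]
side 10 y prof z 0.066 ch 1 [(-68.0, -5.6), (-65.0, -5.7), (-22.0, 3.0), (5.0, -2.7), (10.0, -3.0)]
lid x -0.02 [(-64.0, 11.5), (66.0, -10.5)]
lid x 0.02 [(-87.0, 5.3), (-62.0, 8.0), (-10.0, -12.9), (21.0, 13.1), (66.0, -9.6)]
lid y -0.045 [(-42.0, 8.0), (-40.0, 7.8), (24.0, -4.5), (31.0, -5.8)]
lid y -0.035 [(-41.0, 7.5), (21.0, -3.6), (28.0, -5.9), (30.0, -5.8)]
lid y 0.035 [(-42.0, 7.4), (22.0, -4.4), (30.0, -6.7), (35.0, -6.5)]
lid y 0.045 [(-42.0, 7.8), (-40.0, 7.9), (19.0, -3.5), (25.0, -5.9), (30.0, -6.8), (34.0, -6.8)]
```

View pics/7d.png

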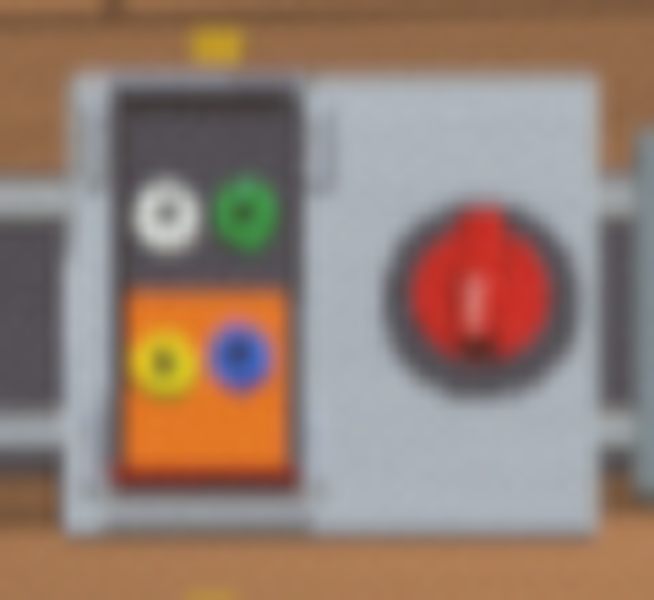

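Dish centre about (0.6335, 0.0213). The lid sits about +1 mm in x from the TCP. I carry it over at height.

>>> {"api": "send_rows", "payload": {
  "deltas": [
    {"tx": -4, "ty": -0.8, "tz": 0, "rx": 0, "ry": 0, "rz": 0},
    {"tx": -8, "ty": -1.6, "tz": 0, "rx": 0, "ry": 0, "rz": 0},
    {"tx": -12, "ty": -2.4, "tz": 0, "rx": 0, "ry": 0, "rz": 0},
    {"tx": -16, "ty": -3.2, "tz": 0, "rx": 0, "ry": 0, "rz": -0.003},
    {"tx": -19.8, "ty": -4, "tz": 0, "rx": 0, "ry": 0, "rz": -0.003}
  ]
}}

```text
time: 27.48
position: [0.6191, 0.0254, 0.1346]
tool_rot: [0.013, 1.0, -0.0, 0.0]
ft_force: [0.6, 0.9, -2.2]
grip_width: 0.0139
```

>>> {"api": "send_rows", "payload": {
  "deltas": [
    {"tx": -1.5, "ty": -0.4, "tz": 0, "rx": 0, "ry": 0, "rz": 0},
    {"tx": -1.5, "ty": -0.4, "tz": 1, "rx": 0, "ry": 0, "rz": 0},
    {"tx": -1.5, "ty": -0.4, "tz": 2, "rx": 0, "ry": 0, "rz": 0},
    {"tx": -1.5, "ty": -0.4, "tz": 3, "rx": 0, "ry": 0, "rz": 0},
    {"tx": -1.5, "ty": -0.4, "tz": 3, "rx": 0, "ry": 0, "rz": 0}
  ]
}}

```text
time: 27.9
position: [0.6277, 0.0224, 0.1012]
tool_rot: [0.012, 1.0, 0.001, -0.004]
ft_force: [-1.0, 0.6, -0.6]
grip_width: 0.0136
```

>>> {"api": "send_rows", "payload": {
  "deltas": [
    {"tx": 0, "ty": 0, "tz": 0, "rx": 0, "ry": 0, "rz": 0},
    {"tx": 0, "ty": 0, "tz": 0, "rx": 0, "ry": 0, "rz": 0},
    {"tx": 0, "ty": 0, "tz": 0, "rx": 0, "ry": 0, "rz": 0}
  ]
}}

```text
time: 28.15
position: [0.6319, 0.0218, 0.1052]
tool_rot: [0.012, 1.0, -0.0, 0.0]
ft_force: [0.4, -0.7, -0.5]
grip_width: 0.0142
```

```bash
python3 look.py 11
python3 - <<'E'
from h import *
st()
p=tgt([.6325,.0213,.080],1.545)
c=dict(np.load("pics/side11.npz"))
cv2.imwrite("pics/11b.png",cv2.resize(c["color"][140:215,310:410,::-1],(800,600),interpolation=cv2.INTER_CUBIC))
E
```

```text
t 28.15 [0.6319 0.0218 0.1052] F [ 0.4 -0.7 -0.5] w 14.2 q [-0.14  0.68  1.51  0.    0.95 -1.69]
dish top 0.91 [392.6 263.8] [ 0.2406 -0.2949  0.038 ]
dish top 0.44 [229.3 244.3] [0.3192 0.2564 0.038 ]
dish side 0.84 [354.  181.8] [0.6302 0.0039 0.038 ]
lid top 0.57 [398.7 178.3] [ 0.5386 -0.334   0.    ]
lid top 0.41 [294.3 148. ] [0.6579 0.033  0.    ]
lid side 0.8 [353.1 164.7] [0.6891 0.1646 0.    ]
t 28.55 [0.6321 0.0215 0.1048] F [-0.5  0.5 -0.6] w 14.0 q [-0.14  0.68  1.51 -0.    0.95 -1.69]
d cm [-0.04 -0.02  2.48] rot [-0.     0.     0.001] dist 2.5
```

View pics/11b.png

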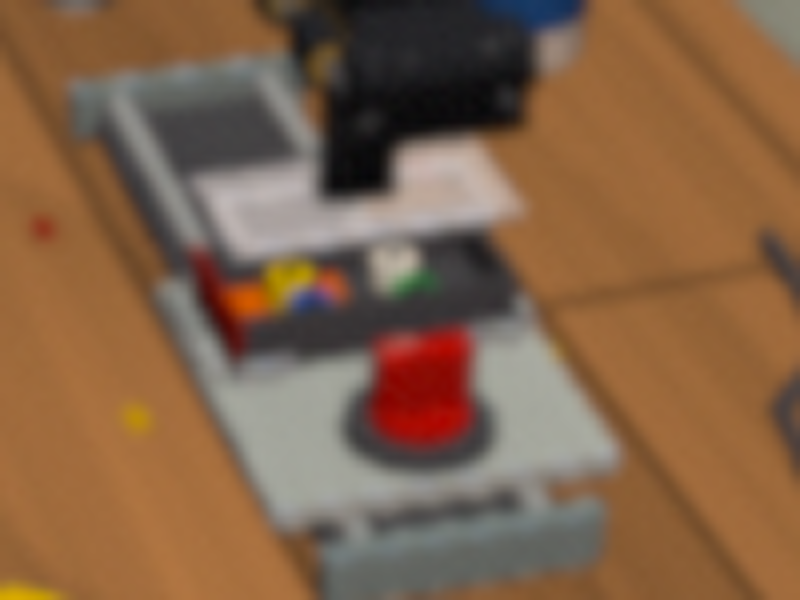

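The lid hangs parallel over the dish and its ends line up within about 1 mm. I lower it gently.

>>> {"api": "send_rows", "payload": {
  "deltas": [
    {"tx": 0, "ty": 0, "tz": 0.6, "rx": 0, "ry": 0, "rz": 0},
    {"tx": 0, "ty": 0, "tz": 1.2, "rx": 0, "ry": 0, "rz": 0},
    {"tx": 0, "ty": 0, "tz": 1.8, "rx": 0, "ry": 0, "rz": 0},
    {"tx": 0, "ty": 0, "tz": 2.2, "rx": 0, "ry": 0, "rz": 0},
    {"tx": 0, "ty": 0, "tz": 2.4, "rx": 0, "ry": 0, "rz": 0}
  ]
}}

```text
time: 28.97
position: [0.6313, 0.0216, 0.0793]
tool_rot: [0.012, 1.0, 0.0, -0.001]
ft_force: [0.6, -0.0, 0.1]
grip_width: 0.014
```

>>> {"api": "send_rows", "payload": {
  "deltas": [
    {"tx": 0, "ty": 0, "tz": 0.1, "rx": 0, "ry": 0, "rz": 0},
    {"tx": 0, "ty": 0, "tz": 0.2, "rx": 0, "ry": 0, "rz": 0},
    {"tx": 0, "ty": 0, "tz": 0.3, "rx": 0, "ry": 0, "rz": 0},
    {"tx": 0, "ty": 0, "tz": 0.4, "rx": 0, "ry": 0, "rz": 0}
  ]
}}

```text
time: 29.3
position: [0.6323, 0.0215, 0.0768]
tool_rot: [0.012, 1.0, -0.0, 0.0]
ft_force: [-0.2, -0.0, -1.3]
grip_width: 0.0141
```

```bash
python3 look.py 12
python3 - <<'E'
from h import *
st()
p=tgt([.6325,.0213,.0755],1.545)
c=dict(np.load("pics/side12.npz"))
cv2.imwrite("pics/12b.png",cv2.resize(c["color"][140:215,310:410,::-1],(800,600),interpolation=cv2.INTER_CUBIC))
E
```

```text
t 29.3 [0.6323 0.0215 0.0768] F [-0.2 -0.  -1.3] w 14.1 q [-0.14  0.72  1.52 -0.    0.9  -1.69]
dish top 0.81 [395.5 264.9] [ 0.2367 -0.3045  0.038 ]
dish top 0.49 [229.6 243.1] [0.3233 0.2554 0.038 ]
dish side 0.93 [261.  283.7] [ 0.2419 -0.3557  0.038 ]
dish side 0.83 [255.  168.7] [0.3177 0.1875 0.038 ]
lid top 0.61 [295.9 151.9] [0.6435 0.0275 0.    ]
lid side 0.69 [352.2 171.3] [0.6696 0.1221 0.    ]
lid_grip top 0.2 [189.3 161.1] [0.6123 0.3983 0.035 ]
lid_grip side 0.68 [319.4 139.2] [0.6058 0.3352 0.035 ]
lid_grip side 0.66 [354.2 168.6] [0.6624 0.0868 0.035 ]
t 29.7 [0.6321 0.0215 0.0768] F [ 0.2  0.5 -1.9] w 14.1 q [-0.14  0.72  1.52 -0.    0.9  -1.69]
d cm [-0.04 -0.02  0.13] rot [-0.     0.     0.001] dist 0.1
```

View pics/12b.png

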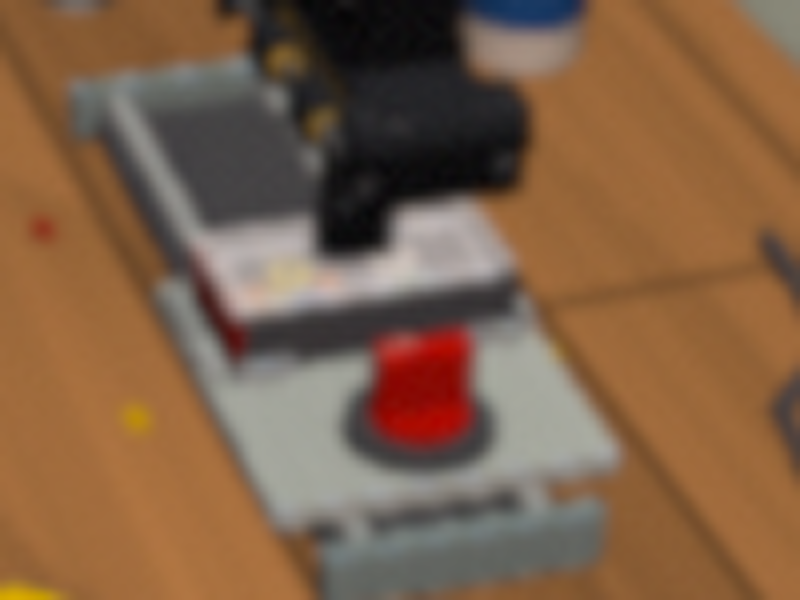

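The lid is inside the rim or nearly seated. I lower a little more, watching the force.

>>> {"api": "send_rows", "payload": {
  "deltas": [
    {"tx": 0, "ty": 0, "tz": 0.05, "rx": 0, "ry": 0, "rz": 0},
    {"tx": 0, "ty": 0, "tz": 0.1, "rx": 0, "ry": 0, "rz": 0},
    {"tx": 0, "ty": 0, "tz": 0.15, "rx": 0, "ry": 0, "rz": 0},
    {"tx": 0, "ty": 0, "tz": 0.15, "rx": 0, "ry": 0, "rz": 0}
  ]
}}

```text
time: 30.03
position: [0.6322, 0.0215, 0.0761]
tool_rot: [0.012, 1.0, -0.0, 0.0]
ft_force: [-2.3, -0.5, 6.0]
grip_width: 0.0137
```

>>> {"api": "send_rows", "payload": {
  "deltas": [
    {"tx": 0, "ty": 0, "tz": 0.05, "rx": 0, "ry": 0, "rz": 0},
    {"tx": 0, "ty": 0, "tz": 0.1, "rx": 0, "ry": 0, "rz": 0},
    {"tx": 0, "ty": 0, "tz": 0.1, "rx": 0, "ry": 0, "rz": 0}
  ]
}}

```text
time: 30.28
position: [0.6322, 0.0215, 0.0761]
tool_rot: [0.012, 1.0, -0.0, 0.0]
ft_force: [-4.1, 0.6, 9.7]
grip_width: 0.014
```

The contact height of 0.0761 equals the predicted seated height. I release, rise, open to 7.6 cm, and check seating.

>>> {"api": "send_rows", "payload": {
  "deltas": [
    {"tx": 0, "ty": 0, "tz": -0.1, "rx": 0, "ry": 0, "rz": 0},
    {"tx": 0, "ty": 0, "tz": -0.2, "rx": 0, "ry": 0, "rz": 0}
  ]
}}

```text
time: 30.45
position: [0.6322, 0.0215, 0.0764]
tool_rot: [0.012, 1.0, -0.0, 0.0]
ft_force: [0.7, 0.0, -0.6]
grip_width: 0.0138
```

>>> {"api": "send_rows", "payload": {
  "deltas": [
    {"tx": 0, "ty": 0, "tz": 0, "rx": 0, "ry": 0, "rz": 0},
    {"tx": 0, "ty": 0, "tz": 0, "rx": 0, "ry": 0, "rz": 0},
    {"tx": 0, "ty": 0, "tz": 0, "rx": 0, "ry": 0, "rz": 0},
    {"tx": 0, "ty": 0, "tz": 0, "rx": 0, "ry": 0, "rz": 0}
  ],
  "claw": 4
}}

```text
time: 30.78
position: [0.632, 0.0215, 0.0759]
tool_rot: [0.012, 1.0, 0.0, -0.0]
ft_force: [0.2, 0.7, 0.4]
grip_width: 0.033
```

>>> {"api": "send_rows", "payload": {
  "deltas": [
    {"tx": 0, "ty": 0, "tz": -2, "rx": 0, "ry": 0, "rz": 0},
    {"tx": 0, "ty": 0, "tz": -5, "rx": 0, "ry": 0, "rz": 0},
    {"tx": 0, "ty": 0, "tz": -5, "rx": 0, "ry": 0, "rz": 0},
    {"tx": 0, "ty": 0, "tz": -5, "rx": 0, "ry": 0, "rz": 0}
  ],
  "claw": 7.6
}}

```text
time: 31.12
position: [0.6336, 0.0213, 0.1279]
tool_rot: [0.012, 1.0, -0.0, 0.002]
ft_force: [0.1, -0.3, -0.8]
grip_width: 0.0589
```

```bash
python3 look.py 13
python3 - <<'E'
from h import *
st()
p=tgt([.6335,.0213,.043],1.545)
c=dict(np.load("pics/side13.npz"))
cv2.imwrite("pics/13b.png",cv2.resize(c["color"][140:215,310:410,::-1],(800,600),interpolation=cv2.INTER_CUBIC))
E
```

```text
t 31.12 [0.6336 0.0213 0.1279] F [ 0.1 -0.3 -0.8] w 58.9 q [-0.14  0.65  1.5   0.    0.99 -1.69]
dish top 0.83 [394.8 266.7] [ 0.2308 -0.3019  0.038 ]
dish top 0.6 [228.9 245.1] [0.3166 0.2578 0.038 ]
dish side 0.92 [254.1 168.6] [0.3147 0.1892 0.038 ]
dish side 0.87 [263.7 279.6] [ 0.2511 -0.3441  0.038 ]
lid top 0.43 [294.1 151.5] [0.6452 0.0339 0.    ]
lid side 0.63 [349.7 173.7] [0.655  0.1096 0.    ]
lid_grip top 0.64 [296.9 146.7] [0.6538 0.0214 0.035 ]
lid_grip side 0.58 [354.9 169.2] [0.6634 0.0823 0.035 ]
t 31.52 [0.6315 0.0216 0.1252] F [-0.4  0.1 -1. ] w 75.7 q [-0.14  0.65  1.5   0.    0.99 -1.69]
d cm [-0.21 -0.02  8.22] rot [ 0.    -0.002  0.001] dist 8.2
```

View pics/13b.png

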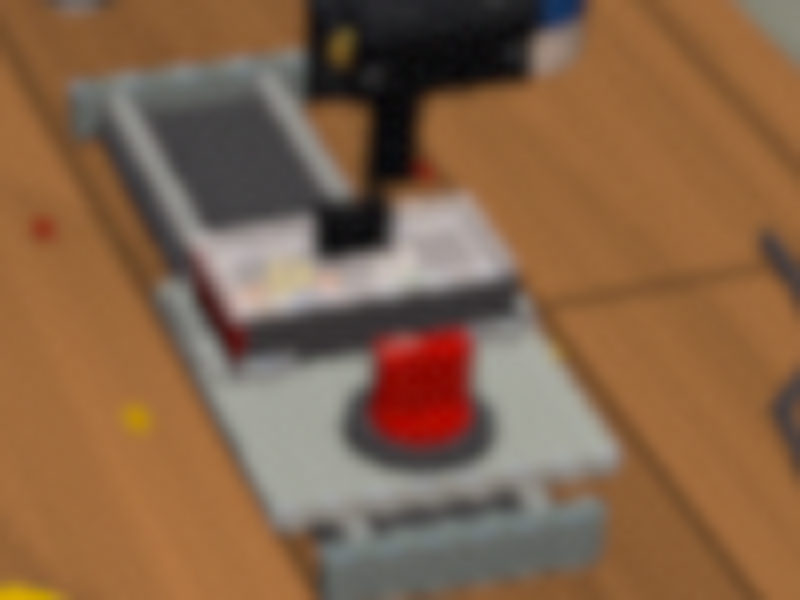

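The lid is seated flush, with its sides lined up with the dish. I descend beside the dish and pinch dish and lid together.

>>> {"api": "send_rows", "payload": {
  "deltas": [
    {"tx": -0.2, "ty": 0, "tz": 2, "rx": 0, "ry": 0, "rz": 0},
    {"tx": -0.2, "ty": 0, "tz": 4, "rx": 0, "ry": 0, "rz": 0},
    {"tx": -0.2, "ty": 0, "tz": 6, "rx": 0, "ry": 0, "rz": 0},
    {"tx": -0.2, "ty": 0, "tz": 7.5, "rx": 0, "ry": 0, "rz": 0},
    {"tx": -0.2, "ty": 0, "tz": 8.2, "rx": 0, "ry": 0, "rz": 0}
  ]
}}

```text
time: 31.93
position: [0.6324, 0.0216, 0.0415]
tool_rot: [0.012, 1.0, 0.0, -0.002]
ft_force: [0.2, 0.3, -0.0]
grip_width: 0.0756
```

>>> {"api": "send_rows", "payload": {
  "deltas": [
    {"tx": 0, "ty": 0, "tz": 0, "rx": 0, "ry": 0, "rz": 0},
    {"tx": 0, "ty": 0, "tz": 0, "rx": 0, "ry": 0, "rz": 0},
    {"tx": 0, "ty": 0, "tz": 0, "rx": 0, "ry": 0, "rz": 0}
  ]
}}

```text
time: 32.18
position: [0.6349, 0.0214, 0.045]
tool_rot: [0.012, 1.0, -0.0, 0.001]
ft_force: [-0.1, -0.7, 0.8]
grip_width: 0.0762
```

>>> {"api": "send_rows", "payload": {
  "deltas": [
    {"tx": 0, "ty": 0, "tz": 0, "rx": 0, "ry": 0, "rz": 0},
    {"tx": 0, "ty": 0, "tz": 0, "rx": 0, "ry": 0, "rz": 0},
    {"tx": 0, "ty": 0, "tz": 0, "rx": 0, "ry": 0, "rz": 0},
    {"tx": 0, "ty": 0, "tz": 0, "rx": 0, "ry": 0, "rz": 0},
    {"tx": 0, "ty": 0, "tz": 0, "rx": 0, "ry": 0, "rz": 0}
  ],
  "claw": 5,
  "squeeze": 45
}}

```text
time: 32.6
position: [0.6344, 0.0214, 0.0449]
tool_rot: [0.012, 1.0, -0.0, 0.001]
ft_force: [-0.3, -0.8, 3.3]
grip_width: 0.0594
```

```bash
python3 look.py 14
python3 - <<'E'
from h import *
st()
c=dict(np.load("pics/side14.npz"))
cv2.imwrite("pics/14b.png",cv2.resize(c["color"][140:215,310:410,::-1],(800,600),interpolation=cv2.INTER_CUBIC))
E
```

```text
t 32.6 [0.6344 0.0214 0.0449] F [-0.3 -0.8  3.3] w 59.4 q [-0.14  0.77  1.53 -0.    0.84 -1.69]
dish top 0.67 [395.6 263.2] [ 0.2424 -0.3051  0.038 ]
dish top 0.4 [224.9 245.3] [0.3162 0.2714 0.038 ]
dish side 0.97 [254.2 168.5] [0.3151 0.1897 0.038 ]
dish side 0.87 [259.2 280.9] [ 0.2392 -0.3451  0.038 ]
lid top 0.65 [397.7 179. ] [ 0.5362 -0.3303  0.    ]
lid side 0.67 [350.8 171.9] [0.6632 0.1198 0.    ]
lid_grip side 0.77 [355.5 166.8] [0.6712 0.0967 0.035 ]
t 33.0 [0.6344 0.0214 0.0449] F [-1.6  0.6  5. ] w 59.6 q [-0.14  0.77  1.53 -0.    0.84 -1.69]
```

View pics/14b.png

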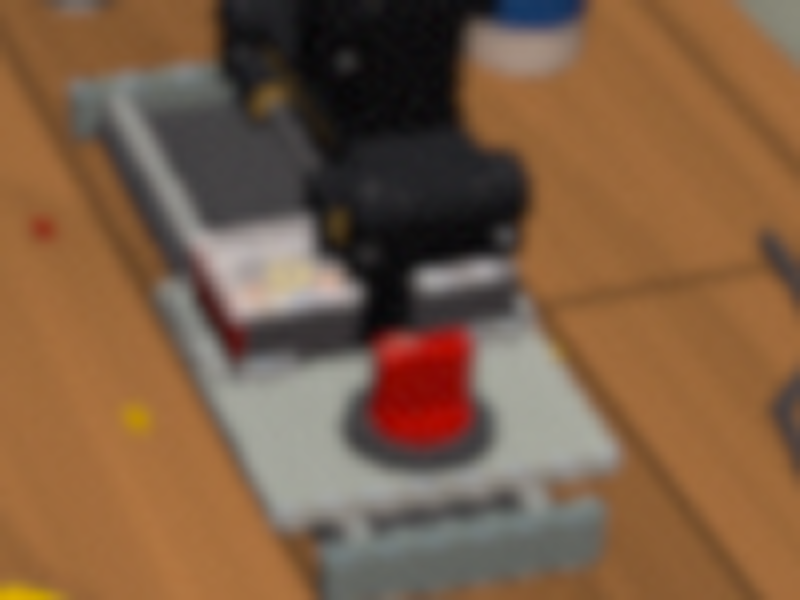

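The pinch holds at 59.5 mm. I lift 11 cm straight up and look before tilting.

>>> {"api": "send_rows", "payload": {
  "deltas": [
    {"tx": 0, "ty": 0, "tz": -0.7, "rx": 0, "ry": 0, "rz": 0},
    {"tx": 0, "ty": 0, "tz": -1.5, "rx": 0, "ry": 0, "rz": 0},
    {"tx": 0, "ty": 0, "tz": -2.5, "rx": 0, "ry": 0, "rz": 0},
    {"tx": 0, "ty": 0, "tz": -4, "rx": 0, "ry": 0, "rz": 0},
    {"tx": 0, "ty": 0, "tz": -5.5, "rx": 0, "ry": 0, "rz": 0}
  ]
}}

```text
time: 33.42
position: [0.6333, 0.0215, 0.0994]
tool_rot: [0.012, 1.0, 0.0, -0.001]
ft_force: [0.5, -0.5, -3.7]
grip_width: 0.0598
```

>>> {"api": "send_rows", "payload": {
  "deltas": [
    {"tx": 0, "ty": 0, "tz": -1.5, "rx": 0, "ry": 0, "rz": 0},
    {"tx": 0, "ty": 0, "tz": -3, "rx": 0, "ry": 0, "rz": 0},
    {"tx": 0, "ty": 0, "tz": -4.5, "rx": 0, "ry": 0, "rz": 0},
    {"tx": 0, "ty": 0, "tz": -5.5, "rx": 0, "ry": 0, "rz": 0},
    {"tx": 0, "ty": 0, "tz": -5.5, "rx": 0, "ry": 0, "rz": 0}
  ]
}}

```text
time: 33.83
position: [0.6356, 0.0213, 0.157]
tool_rot: [0.012, 1.0, -0.0, 0.003]
ft_force: [-0.3, 0.1, -3.9]
grip_width: 0.0597
```

```bash
python3 look.py 15 | head -1
python3 - <<'E'
from h import *
st()
c=dict(np.load("pics/side15.npz"))
cv2.imwrite("pics/15b.png",cv2.resize(c["color"][110:215,290:430,::-1],(800,600),interpolation=cv2.INTER_CUBIC))
E
```

```text
t 33.83 [0.6356 0.0213 0.157 ] F [-0.3  0.1 -3.9] w 59.7 q [-0.14  0.62  1.47  0.    1.05 -1.69]
t 34.23 [0.6335 0.0215 0.1532] F [ 0.5  0.2 -3.2] w 59.7 q [-0.14  0.62  1.47  0.    1.05 -1.69]
```

View pics/15b.png

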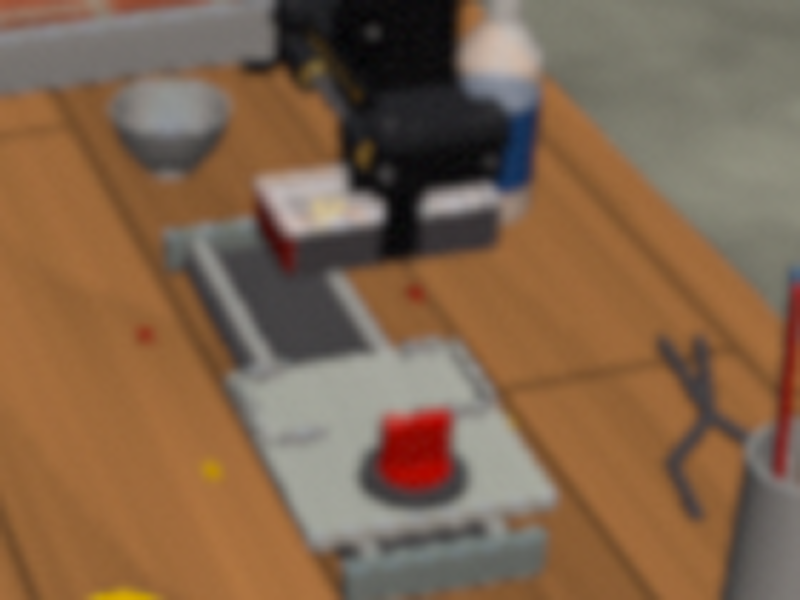

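Dish and lid are lifted together and level, with the red end at (280,225). The nest is empty at (370,390). I tilt red end down (ry negative).

>>> {"api": "send_rows", "payload": {
  "deltas": [
    {"tx": 0, "ty": 0, "tz": 0, "rx": 0, "ry": -0.08, "rz": 0},
    {"tx": 0, "ty": 0, "tz": 0, "rx": 0, "ry": -0.16, "rz": 0},
    {"tx": 0, "ty": 0, "tz": 0, "rx": 0, "ry": -0.24, "rz": 0},
    {"tx": 0, "ty": 0, "tz": 0, "rx": 0, "ry": -0.32, "rz": 0},
    {"tx": 0, "ty": 0, "tz": 0, "rx": 0, "ry": -0.4, "rz": 0}
  ]
}}

```text
time: 34.65
position: [0.6335, 0.0215, 0.1542]
tool_rot: [0.012, 0.98, -0.003, 0.2]
ft_force: [-0.4, 1.0, -4.7]
grip_width: 0.0598
```

>>> {"api": "send_rows", "payload": {
  "deltas": [
    {"tx": 0, "ty": 0, "tz": 0, "rx": 0, "ry": -0.07, "rz": 0},
    {"tx": 0, "ty": 0, "tz": 0, "rx": 0, "ry": -0.14, "rz": 0},
    {"tx": 0, "ty": 0, "tz": 0, "rx": 0, "ry": -0.2, "rz": 0},
    {"tx": 0, "ty": 0, "tz": 0, "rx": 0, "ry": -0.25, "rz": 0},
    {"tx": 0, "ty": 0, "tz": 0, "rx": 0, "ry": -0.25, "rz": 0}
  ]
}}

```text
time: 35.07
position: [0.6381, 0.027, 0.1589]
tool_rot: [0.01, 0.953, 0.002, 0.303]
ft_force: [0.7, 0.2, -3.5]
grip_width: 0.0595
```

>>> {"api": "send_rows", "payload": {
  "deltas": [
    {"tx": 0, "ty": 0, "tz": 0, "rx": 0, "ry": 0, "rz": 0},
    {"tx": 0, "ty": 0, "tz": 0, "rx": 0, "ry": 0, "rz": 0},
    {"tx": 0, "ty": 0, "tz": 0, "rx": 0, "ry": 0, "rz": 0},
    {"tx": 0, "ty": 0, "tz": 0, "rx": 0, "ry": 0, "rz": 0},
    {"tx": 0, "ty": 0, "tz": 0, "rx": 0, "ry": 0, "rz": 0}
  ]
}}

```text
time: 35.48
position: [0.6392, 0.0267, 0.1598]
tool_rot: [0.01, 0.953, 0.001, 0.303]
ft_force: [0.7, -0.1, -4.4]
grip_width: 0.0598
```

```bash
python3 look.py 16 | head -1
python3 - <<'E'
from h import *
s=st();R=Ro.from_quat(s["tool_rot"]).as_matrix();print(R[:,2],np.arccos(-R[2,2]))
c=dict(np.load("pics/side16.npz"))
cv2.imwrite("pics/16b.png",cv2.resize(c["color"][110:200,300:420,::-1],(800,600),interpolation=cv2.INTER_CUBIC))
E
```

```text
t 35.48 [0.6392 0.0267 0.1598] F [ 0.7 -0.1 -4.4] w 59.8 q [-0.18  0.52  1.94  0.94  0.13 -2.64]
t 35.88 [0.6389 0.0267 0.1597] F [ 0.  -0.1 -4. ] w 59.7 q [-0.18  0.52  1.94  0.95  0.13 -2.64]
[ 0.57786232 -0.0033322  -0.81612746] 0.616118748053682
```

View pics/16b.png

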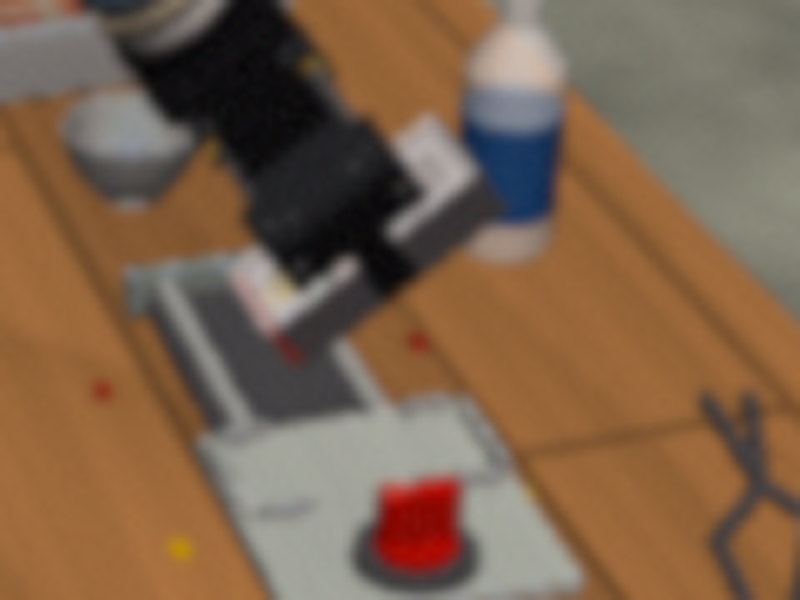

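Tilt is 0.616 rad with the lid still on. The wrist is near its singular point, so I go no further. I check the chips from the top view.

Run:
```python
import cv2,numpy as np
a=cv2.imread("pics/top16.png")[115:185,260:340];b=cv2.imread("pics/side16.png")[140:175,325:360]
cv2.imwrite("pics/16c.png",np.hstack([cv2.resize(a,(400,350),interpolation=cv2.INTER_CUBIC),cv2.resize(b,(350,350),interpolation=cv2.INTER_CUBIC)]))
```

```text
(no output)
```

View pics/16c.png

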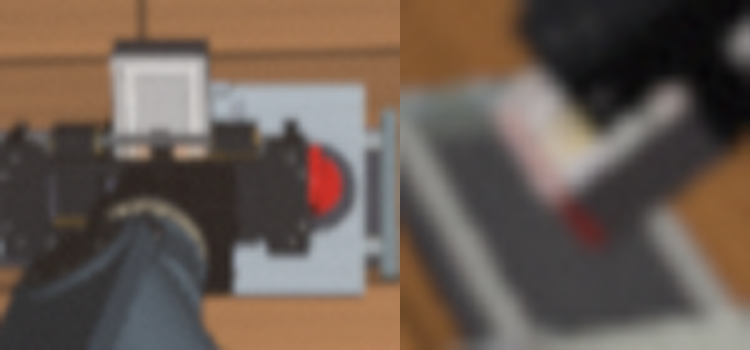

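The far half of the floor (top crop, 160,100) is empty, so the chips have slid down to the red end. I tilt back slowly to level.

>>> {"api": "send_rows", "payload": {
  "deltas": [
    {"tx": 0, "ty": 0, "tz": 0, "rx": 0, "ry": 0.05, "rz": 0},
    {"tx": 0, "ty": 0, "tz": 0, "rx": 0, "ry": 0.1, "rz": 0},
    {"tx": 0, "ty": 0, "tz": 0, "rx": 0, "ry": 0.15, "rz": 0},
    {"tx": 0, "ty": 0, "tz": 0, "rx": 0, "ry": 0.2, "rz": 0},
    {"tx": 0, "ty": 0, "tz": 0, "rx": 0, "ry": 0.25, "rz": 0}
  ]
}}

```text
time: 36.3
position: [0.6376, 0.0261, 0.1594]
tool_rot: [0.01, 0.984, 0.002, 0.179]
ft_force: [0.6, 1.7, -3.6]
grip_width: 0.0596
```

Run:
```python
from h import *
s=st();R=Ro.from_quat(s["tool_rot"]).as_matrix();print(np.arccos(-R[2,2]))
p=tgt([.634,.0214,.155],1.545)
```

```text
t 36.3 [0.6376 0.0261 0.1594] F [ 0.6  1.7 -3.6] w 59.6 q [-0.16  0.52  1.75  0.11  0.52 -1.8 ]
0.3603930141683225
d cm [ 0.48 -0.48  0.29] rot [0.008 0.36  0.005] dist 0.7
```

>>> {"api": "send_rows", "payload": {
  "deltas": [
    {"tx": 0.1, "ty": -0.1, "tz": 0.06, "rx": 0, "ry": 0.07, "rz": 0},
    {"tx": 0.2, "ty": -0.2, "tz": 0.12, "rx": 0.002, "ry": 0.14, "rz": 0.002},
    {"tx": 0.3, "ty": -0.3, "tz": 0.18, "rx": 0.004, "ry": 0.21, "rz": 0.003},
    {"tx": 0.4, "ty": -0.4, "tz": 0.24, "rx": 0.006, "ry": 0.28, "rz": 0.004},
    {"tx": 0.48, "ty": -0.48, "tz": 0.29, "rx": 0.008, "ry": 0.36, "rz": 0.005}
  ]
}}

```text
time: 36.72
position: [0.6352, 0.0219, 0.1556]
tool_rot: [0.012, 1.0, 0.001, 0.002]
ft_force: [-0.4, 0.7, -4.4]
grip_width: 0.0598
```

>>> {"api": "send_rows", "payload": {
  "deltas": [
    {"tx": 0, "ty": 0, "tz": 0, "rx": 0, "ry": 0, "rz": 0},
    {"tx": 0, "ty": 0, "tz": 0, "rx": 0, "ry": 0, "rz": 0},
    {"tx": 0, "ty": 0, "tz": 0, "rx": 0, "ry": 0, "rz": 0},
    {"tx": 0, "ty": 0, "tz": 0, "rx": 0, "ry": 0, "rz": 0}
  ]
}}

```text
time: 37.05
position: [0.6341, 0.0222, 0.1549]
tool_rot: [0.012, 1.0, 0.001, 0.003]
ft_force: [-0.1, -0.0, -3.5]
grip_width: 0.0594
```

```bash
python3 look.py 17 | head -1
python3 - <<'E'
from h import *
s=st();R=Ro.from_quat(s["tool_rot"]).as_matrix();print(np.arccos(-R[2,2]))
p=tgt([.6342,.0214,.15],1.545)
c=dict(np.load("pics/side17.npz"))
cv2.imwrite("pics/17b.png",cv2.resize(c["color"][115:205,300:420,::-1],(800,600),interpolation=cv2.INTER_CUBIC))
E
```

```text
t 37.05 [0.6341 0.0222 0.1549] F [-0.1 -0.  -3.5] w 59.4 q [-0.14  0.62  1.47  0.    1.05 -1.69]
t 37.45 [0.6354 0.022  0.1554] F [-0.5  0.1 -3.5] w 59.7 q [-0.14  0.62  1.47  0.    1.05 -1.69]
0.0066426961052024605
d cm [ 0.12 -0.06  0.54] rot [0.002 0.006 0.001] dist 0.6
```

View pics/17b.png

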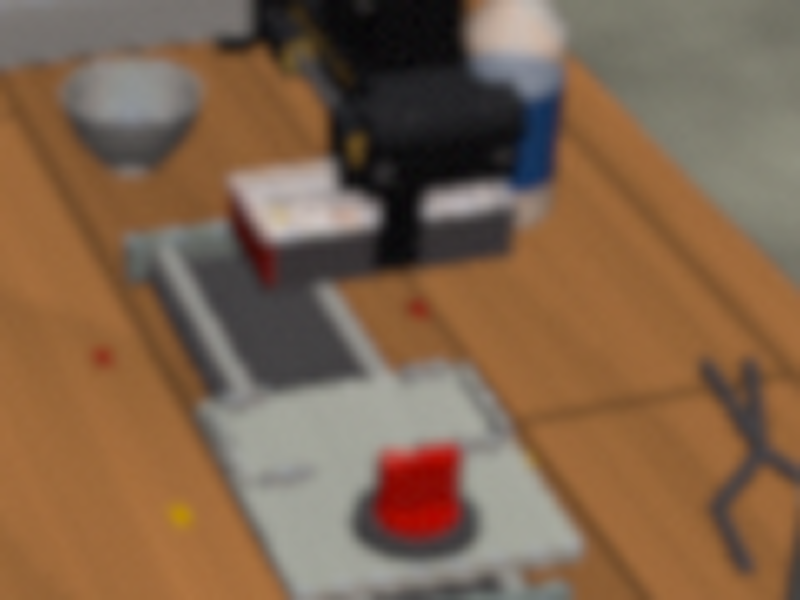

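Level again, with the chips showing yellow and pinkish near the red end. I lower back into the nest at the original grasp pose.

>>> {"api": "send_rows", "payload": {
  "deltas": [
    {"tx": 0.05, "ty": -0.06, "tz": 2, "rx": 0, "ry": 0, "rz": 0},
    {"tx": 0.05, "ty": -0.06, "tz": 4, "rx": 0, "ry": 0.003, "rz": 0},
    {"tx": 0.05, "ty": -0.06, "tz": 6, "rx": 0, "ry": 0.003, "rz": 0},
    {"tx": 0.05, "ty": -0.06, "tz": 8, "rx": 0, "ry": 0.003, "rz": 0},
    {"tx": 0.05, "ty": -0.06, "tz": 9, "rx": 0, "ry": 0.003, "rz": 0}
  ]
}}

```text
time: 37.87
position: [0.634, 0.0217, 0.0628]
tool_rot: [0.012, 1.0, 0.001, -0.0]
ft_force: [-0.8, -0.4, -4.7]
grip_width: 0.0598
```

>>> {"api": "send_rows", "payload": {
  "deltas": [
    {"tx": 0, "ty": 0, "tz": 0, "rx": 0, "ry": 0, "rz": 0},
    {"tx": 0, "ty": 0, "tz": 0, "rx": 0, "ry": 0, "rz": 0},
    {"tx": 0, "ty": 0, "tz": 0, "rx": 0, "ry": 0, "rz": 0}
  ]
}}

```text
time: 38.12
position: [0.6366, 0.0214, 0.0664]
tool_rot: [0.012, 1.0, 0.001, 0.003]
ft_force: [0.9, 0.2, -3.6]
grip_width: 0.0593
```

```bash
python3 look.py 18 | head -1
python3 - <<'E'
from h import *
st()
p=tgt([.6343,.0214,.045],1.545)
c=dict(np.load("pics/side18.npz"))
cv2.imwrite("pics/18b.png",cv2.resize(c["color"][140:215,310:410,::-1],(800,600),interpolation=cv2.INTER_CUBIC))
E
```

```text
t 38.12 [0.6366 0.0214 0.0664] F [ 0.9  0.2 -3.6] w 59.3 q [-0.14  0.74  1.52  0.    0.88 -1.69]
t 38.52 [0.6356 0.0215 0.0657] F [-0.2 -0.8 -3.8] w 59.7 q [-0.14  0.74  1.52  0.    0.88 -1.69]
d cm [ 0.14 -0.02  2.07] rot [0.002 0.004 0.001] dist 2.1
```

View pics/18b.png

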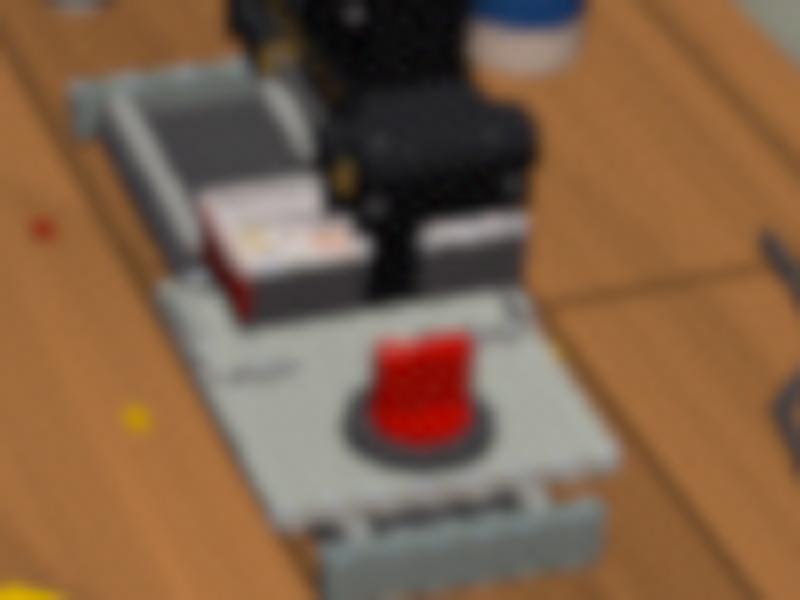

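>>> {"api": "send_rows", "payload": {
  "deltas": [
    {"tx": 0.14, "ty": 0, "tz": 0.3, "rx": 0.002, "ry": 0.004, "rz": 0},
    {"tx": 0.14, "ty": 0, "tz": 0.7, "rx": 0.002, "ry": 0.004, "rz": 0},
    {"tx": 0.14, "ty": 0, "tz": 1.1, "rx": 0.002, "ry": 0.004, "rz": 0},
    {"tx": 0.14, "ty": 0, "tz": 1.1, "rx": 0.002, "ry": 0.004, "rz": 0},
    {"tx": 0.14, "ty": 0, "tz": 1.1, "rx": 0.002, "ry": 0.004, "rz": 0}
  ]
}}

```text
time: 38.93
position: [0.6336, 0.0217, 0.0535]
tool_rot: [0.012, 1.0, 0.0, -0.001]
ft_force: [1.4, -0.9, -4.5]
grip_width: 0.0594
```

>>> {"api": "send_rows", "payload": {
  "deltas": [
    {"tx": 0, "ty": 0, "tz": 0.2, "rx": 0, "ry": 0, "rz": 0},
    {"tx": 0, "ty": 0, "tz": 0.4, "rx": 0, "ry": 0, "rz": 0},
    {"tx": 0, "ty": 0, "tz": 0.6, "rx": 0, "ry": 0, "rz": 0},
    {"tx": 0, "ty": 0, "tz": 0.8, "rx": 0, "ry": 0, "rz": 0},
    {"tx": 0, "ty": 0, "tz": 0.8, "rx": 0, "ry": 0, "rz": 0}
  ]
}}

```text
time: 39.35
position: [0.6337, 0.0216, 0.0457]
tool_rot: [0.012, 1.0, 0.0, -0.001]
ft_force: [0.0, -0.9, -4.3]
grip_width: 0.06
```

```bash
python3 look.py 19 | head -1
python3 - <<'E'
from h import *
st()
p=tgt([.6343,.0214,.045],1.545)
c=dict(np.load("pics/side19.npz"))
cv2.imwrite("pics/19b.png",cv2.resize(c["color"][140:215,310:410,::-1],(800,600),interpolation=cv2.INTER_CUBIC))
E
```

```text
t 39.35 [0.6337 0.0216 0.0457] F [ 0.  -0.9 -4.3] w 60.0 q [-0.14  0.77  1.53 -0.    0.84 -1.69]
t 39.75 [0.6342 0.0216 0.0464] F [ 0.3 -0.2 -4.2] w 59.9 q [-0.14  0.77  1.53 -0.    0.84 -1.69]
d cm [-0.01 -0.02  0.14] rot [-0.    -0.001  0.001] dist 0.1
```

View pics/19b.png

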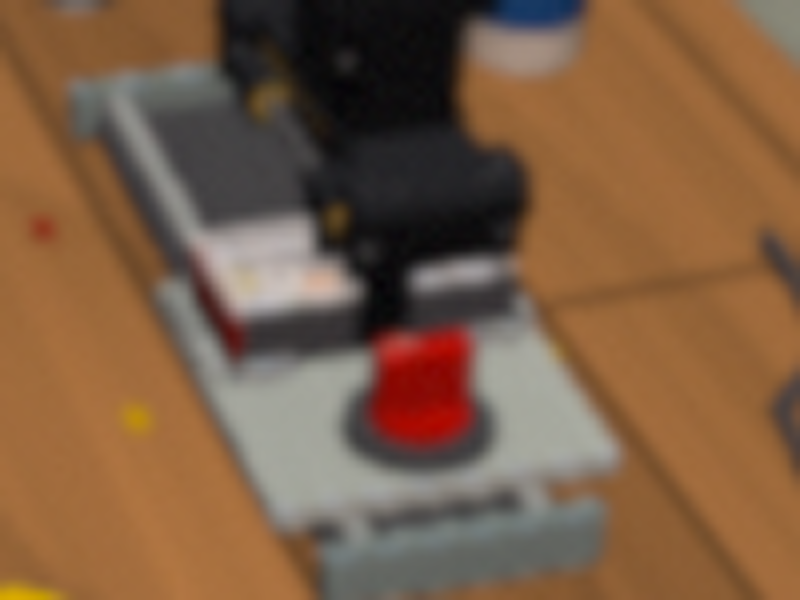

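The dish is inside the stops, about 1.5 mm above contact. I lower until force appears, release, and rise.

>>> {"api": "send_rows", "payload": {
  "deltas": [
    {"tx": 0, "ty": 0, "tz": 0.05, "rx": 0, "ry": 0, "rz": 0},
    {"tx": 0, "ty": 0, "tz": 0.1, "rx": 0, "ry": 0, "rz": 0},
    {"tx": 0, "ty": 0, "tz": 0.15, "rx": 0, "ry": 0, "rz": 0},
    {"tx": 0, "ty": 0, "tz": 0.15, "rx": 0, "ry": 0, "rz": 0}
  ]
}}

```text
time: 40.08
position: [0.6341, 0.0216, 0.0449]
tool_rot: [0.012, 1.0, -0.0, -0.0]
ft_force: [-0.7, -0.5, -2.9]
grip_width: 0.0599
```

>>> {"api": "send_rows", "payload": {
  "deltas": [
    {"tx": 0, "ty": 0, "tz": 0, "rx": 0, "ry": 0, "rz": 0},
    {"tx": 0, "ty": 0, "tz": 0, "rx": 0, "ry": 0, "rz": 0},
    {"tx": 0, "ty": 0, "tz": 0, "rx": 0, "ry": 0, "rz": 0},
    {"tx": 0, "ty": 0, "tz": 0, "rx": 0, "ry": 0, "rz": 0},
    {"tx": 0, "ty": 0, "tz": 0, "rx": 0, "ry": 0, "rz": 0}
  ],
  "claw": 7.6
}}

```text
time: 40.5
position: [0.6344, 0.0216, 0.045]
tool_rot: [0.012, 1.0, -0.0, -0.0]
ft_force: [-0.5, 0.0, 0.4]
grip_width: 0.0748
```

>>> {"api": "send_rows", "payload": {
  "deltas": [
    {"tx": 0, "ty": 0, "tz": -2, "rx": 0, "ry": 0, "rz": 0},
    {"tx": 0, "ty": 0, "tz": -4, "rx": 0, "ry": 0, "rz": 0},
    {"tx": 0, "ty": 0, "tz": -6, "rx": 0, "ry": 0, "rz": 0},
    {"tx": 0, "ty": 0, "tz": -7.5, "rx": 0, "ry": 0, "rz": 0},
    {"tx": 0, "ty": 0, "tz": -7.5, "rx": 0, "ry": 0, "rz": 0}
  ]
}}

```text
time: 40.92
position: [0.6367, 0.0213, 0.1234]
tool_rot: [0.012, 1.0, -0.001, 0.003]
ft_force: [0.8, -0.0, -0.0]
grip_width: 0.0759
```

```bash
python3 look.py 20 | head -1
python3 - <<'E'
from h import *
st()
p=tgt([.633,.0214,.076],1.545)
c=dict(np.load("pics/side20.npz"))
cv2.imwrite("pics/20b.png",cv2.resize(c["color"][140:215,310:410,::-1],(800,600),interpolation=cv2.INTER_CUBIC))
E
```

```text
t 40.92 [0.6367 0.0213 0.1234] F [ 0.8 -0.  -0. ] w 75.9 q [-0.14  0.66  1.49 -0.    0.98 -1.69]
t 41.32 [0.6334 0.0217 0.1185] F [-0.  -0.6 -0.2] w 76.1 q [-0.14  0.67  1.5  -0.    0.98 -1.69]
d cm [ 0.03 -0.03  4.25] rot [ 0.    -0.003  0.001] dist 4.2
```

View pics/20b.png

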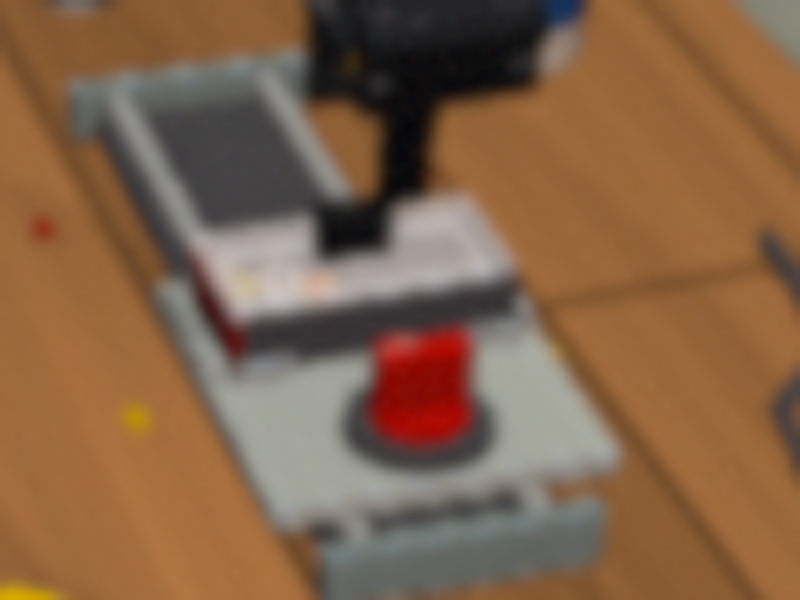

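Dish and lid are seated back in the nest. Now I grip the handle and lift the lid straight off.

>>> {"api": "send_rows", "payload": {
  "deltas": [
    {"tx": 0.05, "ty": 0, "tz": 0, "rx": 0, "ry": 0, "rz": 0},
    {"tx": 0.05, "ty": 0, "tz": 0, "rx": 0, "ry": 0, "rz": 0},
    {"tx": 0.05, "ty": 0, "tz": 0, "rx": 0, "ry": 0, "rz": 0},
    {"tx": 0.05, "ty": 0, "tz": 0, "rx": 0, "ry": 0, "rz": 0},
    {"tx": 0.05, "ty": 0, "tz": 0, "rx": 0, "ry": 0, "rz": 0}
  ],
  "claw": 4,
  "squeeze": 25
}}

```text
time: 41.73
position: [0.6337, 0.0216, 0.1197]
tool_rot: [0.012, 1.0, -0.0, -0.0]
ft_force: [0.4, -0.6, 0.6]
grip_width: 0.0507
```

>>> {"api": "send_rows", "payload": {
  "deltas": [
    {"tx": 0, "ty": 0, "tz": 1.5, "rx": 0, "ry": 0, "rz": 0},
    {"tx": 0, "ty": 0, "tz": 3, "rx": 0, "ry": 0, "rz": 0},
    {"tx": 0, "ty": 0, "tz": 4.1, "rx": 0, "ry": 0, "rz": 0},
    {"tx": 0, "ty": 0, "tz": 4.1, "rx": 0, "ry": 0, "rz": 0},
    {"tx": 0, "ty": 0, "tz": 4.1, "rx": 0, "ry": 0, "rz": 0}
  ]
}}

```text
time: 42.15
position: [0.6331, 0.0217, 0.0781]
tool_rot: [0.012, 1.0, 0.0, -0.001]
ft_force: [-0.3, -0.6, 0.8]
grip_width: 0.0399
```

>>> {"api": "send_rows", "payload": {
  "deltas": [
    {"tx": 0, "ty": 0, "tz": 0, "rx": 0, "ry": 0, "rz": 0},
    {"tx": 0, "ty": 0, "tz": 0, "rx": 0, "ry": 0, "rz": 0},
    {"tx": 0, "ty": 0, "tz": 0, "rx": 0, "ry": 0, "rz": 0},
    {"tx": 0, "ty": 0, "tz": 0, "rx": 0, "ry": 0, "rz": 0},
    {"tx": 0, "ty": 0, "tz": 0, "rx": 0, "ry": 0, "rz": 0}
  ],
  "claw": 0.5
}}

```text
time: 42.57
position: [0.6339, 0.0216, 0.0792]
tool_rot: [0.012, 1.0, -0.0, -0.0]
ft_force: [-1.0, 1.0, -0.1]
grip_width: 0.0142
```

>>> {"api": "send_rows", "payload": {
  "deltas": [
    {"tx": 0, "ty": 0, "tz": -0.4, "rx": 0, "ry": 0, "rz": 0},
    {"tx": 0, "ty": 0, "tz": -0.8, "rx": 0, "ry": 0, "rz": 0},
    {"tx": 0, "ty": 0, "tz": -1.4, "rx": 0, "ry": 0, "rz": 0},
    {"tx": 0, "ty": 0, "tz": -2.5, "rx": 0, "ry": 0, "rz": 0},
    {"tx": 0, "ty": 0, "tz": -4, "rx": 0, "ry": 0, "rz": 0}
  ]
}}

```text
time: 42.98
position: [0.6329, 0.0217, 0.1189]
tool_rot: [0.012, 1.0, 0.0, -0.002]
ft_force: [0.4, 0.2, -0.7]
grip_width: 0.0135
```

```bash
python3 look.py 21 | head -1
python3 - <<'E'
from h import *
st()
p=tgt([.44,.08,.12],1.545)
c=dict(np.load("pics/side21.npz"))
cv2.imwrite("pics/21b.png",cv2.resize(c["color"][140:215,310:410,::-1],(800,600),interpolation=cv2.INTER_CUBIC))
E
```

```text
t 42.98 [0.6329 0.0217 0.1189] F [ 0.4  0.2 -0.7] w 13.5 q [-0.14  0.66  1.5  -0.    0.98 -1.69]
t 43.38 [0.633  0.0217 0.118 ] F [ 0.5  0.1 -1.3] w 13.8 q [-0.14  0.67  1.5  -0.    0.98 -1.69]
d cm [19.44  5.36 -0.15] rot [ 0.    -0.003  0.001] dist 20.2
```

View pics/21b.png

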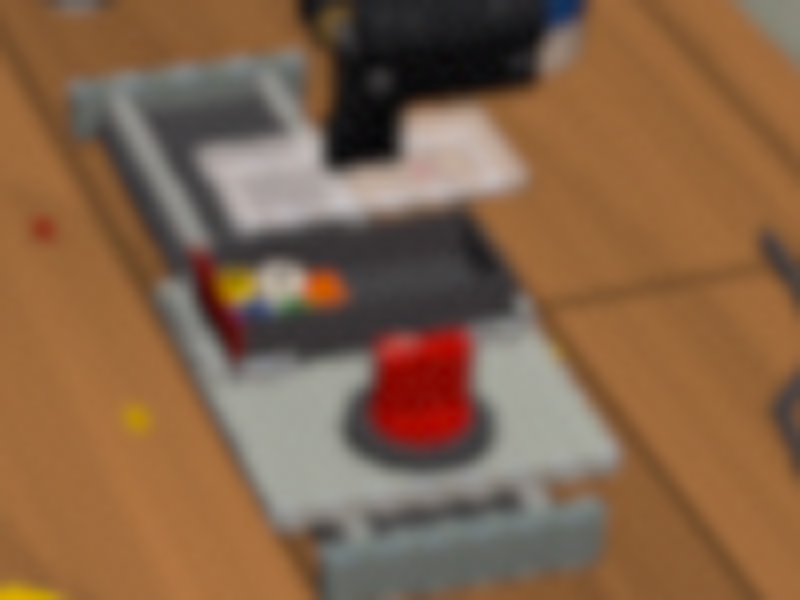

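All four chips are packed at the red end (yellow 238,285; white 283,280; blue and green below) and the lid is off. I carry it to the bench at (0.44, 0.08).

>>> {"api": "send_rows", "payload": {
  "deltas": [
    {"tx": 3, "ty": 0.8, "tz": -0.5, "rx": 0, "ry": 0, "rz": 0},
    {"tx": 7, "ty": 1.9, "tz": -0.5, "rx": 0, "ry": 0, "rz": 0},
    {"tx": 11, "ty": 3, "tz": -0.5, "rx": 0, "ry": 0, "rz": 0},
    {"tx": 15, "ty": 4.2, "tz": -0.5, "rx": 0, "ry": 0, "rz": 0},
    {"tx": 19, "ty": 5.3, "tz": -0.5, "rx": 0, "ry": 0, "rz": 0}
  ]
}}

```text
time: 43.8
position: [0.4429, 0.0797, 0.1236]
tool_rot: [0.013, 1.0, 0.0, -0.001]
ft_force: [0.9, 0.6, -0.6]
grip_width: 0.0137
```

>>> {"api": "send_rows", "payload": {
  "deltas": [
    {"tx": 0.4, "ty": 0, "tz": 2, "rx": 0, "ry": 0, "rz": 0},
    {"tx": 0.4, "ty": 0, "tz": 4, "rx": 0, "ry": 0, "rz": 0},
    {"tx": 0.4, "ty": 0, "tz": 6, "rx": 0, "ry": 0, "rz": 0},
    {"tx": 0.4, "ty": 0, "tz": 8, "rx": 0, "ry": 0, "rz": 0},
    {"tx": 0.4, "ty": 0, "tz": 9, "rx": 0, "ry": 0, "rz": 0}
  ]
}}

```text
time: 44.22
position: [0.4401, 0.0794, 0.032]
tool_rot: [0.012, 1.0, 0.0, -0.002]
ft_force: [0.1, -0.1, -1.0]
grip_width: 0.0135
```

>>> {"api": "send_rows", "payload": {
  "deltas": [
    {"tx": 0, "ty": 0, "tz": 0, "rx": 0, "ry": 0, "rz": 0},
    {"tx": 0, "ty": 0, "tz": 0, "rx": 0, "ry": 0, "rz": 0},
    {"tx": 0, "ty": 0, "tz": 0, "rx": 0, "ry": 0, "rz": 0}
  ]
}}

```text
time: 44.47
position: [0.4413, 0.0793, 0.0342]
tool_rot: [0.012, 1.0, -0.0, -0.0]
ft_force: [-0.8, 0.1, -0.6]
grip_width: 0.0142
```

Run:
```python
from h import *
st();robot.camera("side");st();robot.camera("side");st()
p=tgt([.44,.08,.018],1.545)
```

```text
t 44.47 [0.4413 0.0793 0.0342] F [-0.8  0.1 -0.6] w 14.2 q [-0.07  0.66  2.01 -0.    0.47 -1.62]
t 44.52 [0.4415 0.0793 0.0345] F [ 0.5  0.  -0.8] w 14.0 q [-0.07  0.65  2.01 -0.    0.47 -1.62]
t 44.57 [0.4416 0.0793 0.0346] F [ 0.2 -0.4 -1. ] w 13.9 q [-0.07  0.65  2.01 -0.    0.47 -1.62]
d cm [0.16 0.06 1.66] rot [-0.     0.001  0.001] dist 1.7
```

>>> {"api": "send_rows", "payload": {
  "deltas": [
    {"tx": 0, "ty": 0, "tz": 0.4, "rx": 0, "ry": 0, "rz": 0},
    {"tx": 0, "ty": 0, "tz": 0.8, "rx": 0, "ry": 0, "rz": 0},
    {"tx": 0, "ty": 0, "tz": 1.2, "rx": 0, "ry": 0, "rz": 0},
    {"tx": 0, "ty": 0, "tz": 1.4, "rx": 0, "ry": 0, "rz": 0},
    {"tx": 0, "ty": 0, "tz": 1.4, "rx": 0, "ry": 0, "rz": 0}
  ]
}}

```text
time: 44.98
position: [0.4406, 0.0794, 0.0194]
tool_rot: [0.012, 1.0, -0.0, -0.001]
ft_force: [-0.1, 0.2, -2.0]
grip_width: 0.0138
```

>>> {"api": "send_rows", "payload": {
  "deltas": [
    {"tx": 0, "ty": 0, "tz": 0.1, "rx": 0, "ry": 0, "rz": 0},
    {"tx": 0, "ty": 0, "tz": 0.2, "rx": 0, "ry": 0, "rz": 0},
    {"tx": 0, "ty": 0, "tz": 0.25, "rx": 0, "ry": 0, "rz": 0},
    {"tx": 0, "ty": 0, "tz": 0.25, "rx": 0, "ry": 0, "rz": 0}
  ]
}}

```text
time: 45.32
position: [0.4409, 0.0794, 0.0181]
tool_rot: [0.012, 1.0, -0.0, -0.0]
ft_force: [-2.1, -0.1, 7.6]
grip_width: 0.0139
```

The lid rests on the bench at 7.6 N contact. I release it, rise, and go over the knob.

>>> {"api": "send_rows", "payload": {
  "deltas": [
    {"tx": 0, "ty": 0, "tz": -0.15, "rx": 0, "ry": 0, "rz": 0},
    {"tx": 0, "ty": 0, "tz": -0.2, "rx": 0, "ry": 0, "rz": 0}
  ]
}}

```text
time: 45.48
position: [0.4411, 0.0794, 0.0197]
tool_rot: [0.012, 1.0, -0.0, -0.0]
ft_force: [0.4, -0.8, -1.0]
grip_width: 0.0135
```

>>> {"api": "send_rows", "payload": {
  "deltas": [
    {"tx": 0, "ty": 0, "tz": 0, "rx": 0, "ry": 0, "rz": 0},
    {"tx": 0, "ty": 0, "tz": 0, "rx": 0, "ry": 0, "rz": 0},
    {"tx": 0, "ty": 0, "tz": 0, "rx": 0, "ry": 0, "rz": 0},
    {"tx": 0, "ty": 0, "tz": 0, "rx": 0, "ry": 0, "rz": 0},
    {"tx": 0, "ty": 0, "tz": 0, "rx": 0, "ry": 0, "rz": 0}
  ],
  "claw": 4
}}

```text
time: 45.9
position: [0.4409, 0.0794, 0.0193]
tool_rot: [0.012, 1.0, -0.0, -0.001]
ft_force: [-0.2, -0.2, -0.0]
grip_width: 0.0368
```

>>> {"api": "send_rows", "payload": {
  "deltas": [
    {"tx": 0, "ty": 0, "tz": -3, "rx": 0, "ry": 0, "rz": 0},
    {"tx": 0, "ty": 0, "tz": -6, "rx": 0, "ry": 0, "rz": 0},
    {"tx": 0, "ty": 0, "tz": -9, "rx": 0, "ry": 0, "rz": 0},
    {"tx": 0, "ty": 0, "tz": -11, "rx": 0, "ry": 0, "rz": 0},
    {"tx": 0, "ty": 0, "tz": -11, "rx": 0, "ry": 0, "rz": 0}
  ]
}}

```text
time: 46.32
position: [0.4435, 0.0793, 0.1328]
tool_rot: [0.012, 1.0, -0.0, 0.004]
ft_force: [1.4, 0.6, 0.4]
grip_width: 0.04
```

>>> {"api": "send_rows", "payload": {
  "deltas": [
    {"tx": -3, "ty": -2.2, "tz": 0, "rx": 0, "ry": 0, "rz": 0},
    {"tx": -6, "ty": -4.4, "tz": 0, "rx": 0, "ry": 0, "rz": 0},
    {"tx": -9, "ty": -6.6, "tz": 0, "rx": 0, "ry": 0, "rz": 0},
    {"tx": -12, "ty": -8.8, "tz": 0, "rx": 0, "ry": 0, "rz": 0.03},
    {"tx": -15, "ty": -11, "tz": 0, "rx": 0, "ry": 0, "rz": 0.06}
  ]
}}

```text
time: 46.73
position: [0.5887, -0.0353, 0.128]
tool_rot: [0.043, 0.999, 0.0, -0.001]
ft_force: [0.8, 0.9, -0.2]
grip_width: 0.0395
```

>>> {"api": "send_rows", "payload": {
  "deltas": [
    {"tx": -3, "ty": -2, "tz": 0, "rx": 0, "ry": 0, "rz": 0},
    {"tx": -4.4, "ty": -2.8, "tz": 0, "rx": 0, "ry": 0, "rz": 0},
    {"tx": -4.4, "ty": -2.8, "tz": 0, "rx": 0, "ry": 0, "rz": 0},
    {"tx": -4.4, "ty": -2.8, "tz": 0, "rx": 0, "ry": 0, "rz": 0}
  ]
}}

```text
time: 47.07
position: [0.6289, -0.0661, 0.1275]
tool_rot: [0.043, 0.999, 0.0, -0.002]
ft_force: [-0.2, 0.6, -1.1]
grip_width: 0.0399
```

```bash
python3 look.py 22
python3 - <<'E'
from h import *
st()
p=tgt([.6307,-.066,.057],1.486)
a=cv2.imread("pics/side22.png");cv2.imwrite("pics/22b.png",cv2.resize(a[140:230,265:385],(800,600),interpolation=cv2.INTER_CUBIC))
E
```

```text
t 47.07 [ 0.6289 -0.0661  0.1275] F [-0.2  0.6 -1.1] w 39.9 q [-0.28  0.65  1.49 -0.    1.   -1.77]
dish top 0.62 [395.5 263.4] [ 0.2417 -0.3047  0.038 ]
dish side 0.83 [258.8 280.3] [ 0.2385 -0.3428  0.038 ]
dish side 0.76 [350.3 178.6] [0.6249 0.0261 0.038 ]
lid side 0.82 [293.7 186.4] [0.4365 0.0911 0.    ]
lid side 0.56 [350.2 181.8] [0.6384 0.0592 0.    ]
lid_grip top 0.18 [186.7 161.1] [0.6125 0.4074 0.035 ]
lid_grip side 0.85 [297.5 183.1] [0.4432 0.0577 0.035 ]
t 47.47 [ 0.6292 -0.0652  0.1295] F [-0.5  0.7  0.3] w 39.8 q [-0.28  0.65  1.49 -0.    1.   -1.77]
d cm [-0.16 -0.07  7.25] rot [-0.    -0.001  0.001] dist 7.2
```

View pics/22b.png

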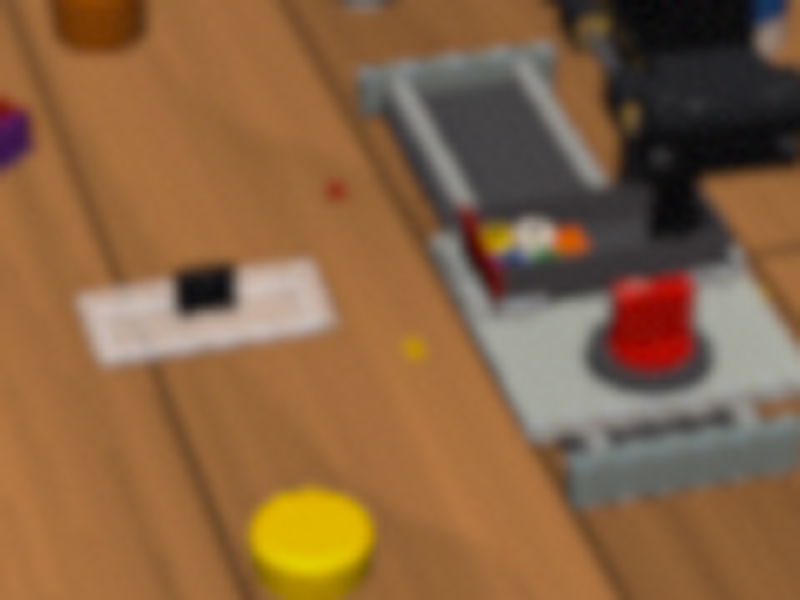

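The lid lies flat at (207,312) and the chips sit at the red end (530,240). I descend on the knob and grip its bar.

>>> {"api": "send_rows", "payload": {
  "deltas": [
    {"tx": -0.15, "ty": -0.05, "tz": 2, "rx": 0, "ry": 0, "rz": 0},
    {"tx": -0.15, "ty": -0.05, "tz": 4, "rx": 0, "ry": 0, "rz": 0},
    {"tx": -0.15, "ty": -0.05, "tz": 6, "rx": 0, "ry": 0, "rz": 0},
    {"tx": -0.15, "ty": -0.05, "tz": 7, "rx": 0, "ry": 0, "rz": 0},
    {"tx": -0.15, "ty": -0.05, "tz": 7, "rx": 0, "ry": 0, "rz": 0}
  ]
}}

```text
time: 47.88
position: [0.6291, -0.0658, 0.0569]
tool_rot: [0.042, 0.999, 0.001, -0.003]
ft_force: [-0.6, -0.3, -0.8]
grip_width: 0.0402
```

>>> {"api": "send_rows", "payload": {
  "deltas": [
    {"tx": 0, "ty": 0, "tz": 0, "rx": 0, "ry": 0, "rz": 0},
    {"tx": 0, "ty": 0, "tz": 0, "rx": 0, "ry": 0, "rz": 0},
    {"tx": 0, "ty": 0, "tz": 0, "rx": 0, "ry": 0, "rz": 0},
    {"tx": 0, "ty": 0, "tz": 0, "rx": 0, "ry": 0, "rz": 0},
    {"tx": 0, "ty": 0, "tz": 0, "rx": 0, "ry": 0, "rz": 0}
  ],
  "claw": 0.5
}}

```text
time: 48.3
position: [0.6318, -0.0664, 0.0603]
tool_rot: [0.042, 0.999, 0.0, 0.001]
ft_force: [0.1, 0.4, 0.1]
grip_width: 0.0146
```

Run:
```python
from h import *
s=st();print(s["moment"].round(2))
p=tgt([.6307,-.066,.057],1.486)
c=robot.camera("side");cv2.imwrite("pics/23b.png",cv2.resize(c["color"][150:225,320:420,::-1],(640,480),interpolation=cv2.INTER_CUBIC))
```

```text
t 48.3 [ 0.6318 -0.0664  0.0603] F [0.1 0.4 0.1] w 14.6 q [-0.28  0.75  1.52  0.    0.87 -1.77]
[ 0.12 -0.18 -0.02]
d cm [0.12 0.03 0.33] rot [ 0.     0.001 -0.   ] dist 0.4
```

View pics/23b.png

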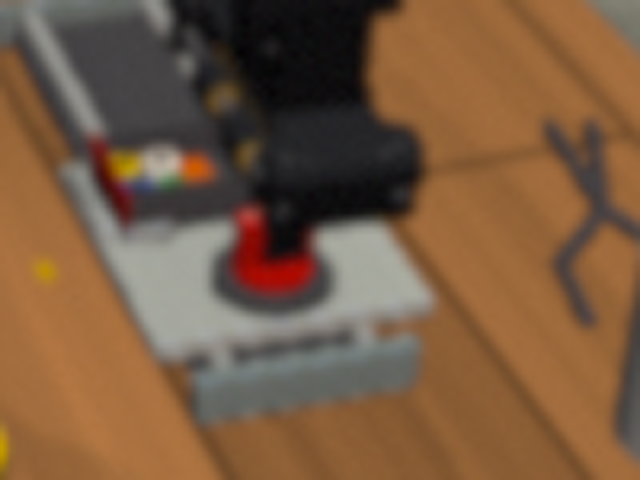

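The bar is gripped at 14.6 mm. I turn it clockwise (+rz) by 1.2 rad in total.

>>> {"api": "send_rows", "payload": {
  "deltas": [
    {"tx": 0, "ty": 0, "tz": 0, "rx": 0, "ry": 0, "rz": 0.08},
    {"tx": 0, "ty": 0, "tz": 0, "rx": 0, "ry": 0, "rz": 0.16},
    {"tx": 0, "ty": 0, "tz": 0, "rx": 0, "ry": 0, "rz": 0.24},
    {"tx": 0, "ty": 0, "tz": 0, "rx": 0, "ry": 0, "rz": 0.32},
    {"tx": 0, "ty": 0, "tz": 0, "rx": 0, "ry": 0, "rz": 0.4}
  ]
}}

```text
time: 48.77
position: [0.6317, -0.067, 0.0603]
tool_rot: [0.242, 0.97, -0.0, 0.0]
ft_force: [-0.2, -0.8, 4.2]
grip_width: 0.0137
```

>>> {"api": "send_rows", "payload": {
  "deltas": [
    {"tx": 0, "ty": 0, "tz": 0, "rx": 0, "ry": 0, "rz": 0.08},
    {"tx": 0, "ty": 0, "tz": 0, "rx": 0, "ry": 0, "rz": 0.16},
    {"tx": 0, "ty": 0, "tz": 0, "rx": 0, "ry": 0, "rz": 0.24},
    {"tx": 0, "ty": 0, "tz": 0, "rx": 0, "ry": 0, "rz": 0.32},
    {"tx": 0, "ty": 0, "tz": 0, "rx": 0, "ry": 0, "rz": 0.4}
  ]
}}

```text
time: 49.18
position: [0.6314, -0.0672, 0.0603]
tool_rot: [0.43, 0.903, -0.001, 0.0]
ft_force: [-0.3, -1.6, 4.5]
grip_width: 0.0139
```

>>> {"api": "send_rows", "payload": {
  "deltas": [
    {"tx": 0, "ty": 0, "tz": 0, "rx": 0, "ry": 0, "rz": 0.08},
    {"tx": 0, "ty": 0, "tz": 0, "rx": 0, "ry": 0, "rz": 0.16},
    {"tx": 0, "ty": 0, "tz": 0, "rx": 0, "ry": 0, "rz": 0.24},
    {"tx": 0, "ty": 0, "tz": 0, "rx": 0, "ry": 0, "rz": 0.32},
    {"tx": 0, "ty": 0, "tz": 0, "rx": 0, "ry": 0, "rz": 0.4}
  ]
}}

```text
time: 49.6
position: [0.6308, -0.067, 0.0603]
tool_rot: [0.6, 0.8, -0.001, -0.0]
ft_force: [-2.1, -0.8, 4.9]
grip_width: 0.0136
```

Run:
```python
from h import *
c=robot.camera("side");s=st();print(s["moment"].round(2));R=Ro.from_quat(s["tool_rot"]).as_matrix();yaw=np.arctan2(R[1,1],R[0,1]);print("yaw",yaw)
d=np.array([.026,1,0])*.16/np.hypot(.026,1)
print("delta tool for .16:",R.T@d*100)
cv2.imwrite("pics/24b.png",cv2.resize(c["color"][150:225,320:420,::-1],(640,480),interpolation=cv2.INTER_CUBIC))
```

```text
t 49.65 [ 0.6309 -0.067   0.0603] F [-1.6 -0.9  5.6] w 13.8 q [-0.28  0.75  1.53 -0.    0.87 -0.56]
[-0.15  0.21  0.04]
yaw 0.2801714962913796
delta tool for .16: [15.25593437  4.82247163 -0.01529068]
```

View pics/24b.png

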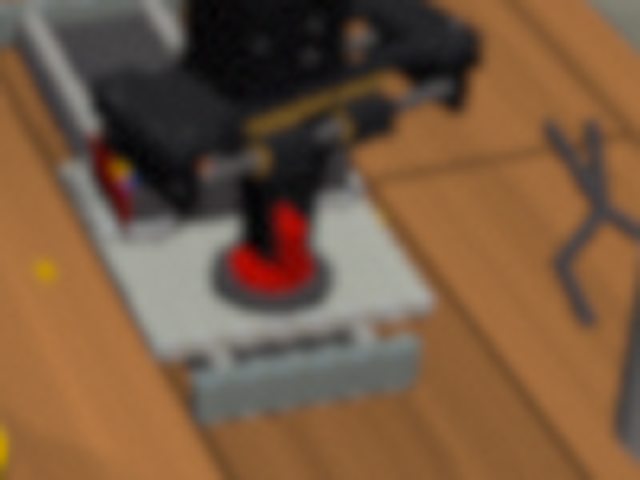

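The bar has turned from along x to nearly along y: knob about 1.26 rad. I slide the carriage gently along the rail, 5 cm per call.

>>> {"api": "send_rows", "payload": {
  "deltas": [
    {"tx": 0.5, "ty": 0.16, "tz": 0, "rx": 0, "ry": 0, "rz": 0},
    {"tx": 1.2, "ty": 0.38, "tz": 0, "rx": 0, "ry": 0, "rz": 0},
    {"tx": 2.1, "ty": 0.66, "tz": 0, "rx": 0, "ry": 0, "rz": 0},
    {"tx": 3, "ty": 0.95, "tz": 0, "rx": 0, "ry": 0, "rz": 0},
    {"tx": 4, "ty": 1.26, "tz": 0, "rx": 0, "ry": 0, "rz": 0}
  ]
}}

```text
time: 50.07
position: [0.6318, -0.0253, 0.0602]
tool_rot: [0.598, 0.801, -0.001, -0.0]
ft_force: [-1.5, -1.4, 5.0]
grip_width: 0.0133
```

Run:
```python
from h import *
c=robot.camera("side");s=st()
R=Ro.from_quat(s["tool_rot"]).as_matrix()
e=np.array([.026,1,0])/np.hypot(.026,1);P0=np.array([.6309,-.067,.0603])
print("travel",(s["position"]-P0)@e, "rest",R.T@(P0+.16*e-s["position"])*100)
cv2.imwrite("pics/25b.png",cv2.resize(c["color"][130:220,300:420,::-1],(640,480),interpolation=cv2.INTER_CUBIC))
```

```text
t 50.12 [ 0.6319 -0.0223  0.0602] F [-1.2  2.8  6. ] w 13.9 q [-0.21  0.74  1.53  0.    0.87 -0.5 ]
travel 0.0447237064808989 rest [1.09564071e+01 3.58381373e+00 1.07671375e-02]
```

View pics/25b.png

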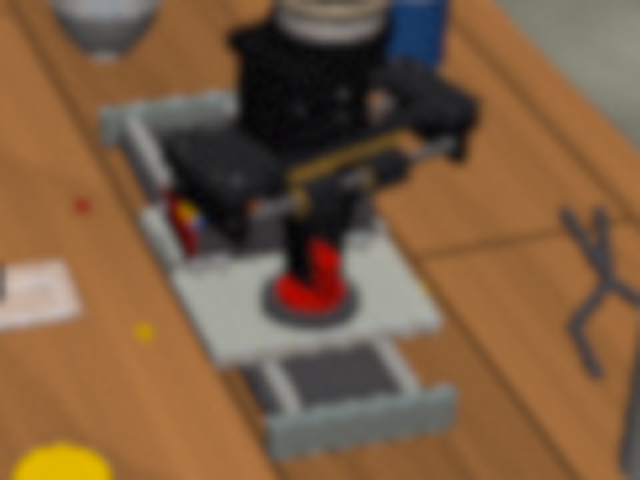

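The carriage slides freely with the knob and the dish stays in its nest. I continue the remaining 11.8 cm.

>>> {"api": "send_rows", "payload": {
  "deltas": [
    {"tx": 0.9, "ty": 0.29, "tz": 0, "rx": 0, "ry": 0, "rz": 0},
    {"tx": 1.8, "ty": 0.58, "tz": 0, "rx": 0, "ry": 0, "rz": 0},
    {"tx": 2.7, "ty": 0.87, "tz": 0, "rx": 0, "ry": 0, "rz": 0},
    {"tx": 3.6, "ty": 1.15, "tz": 0, "rx": 0, "ry": 0, "rz": 0},
    {"tx": 4.5, "ty": 1.43, "tz": 0, "rx": 0, "ry": 0, "rz": 0}
  ]
}}

```text
time: 50.53
position: [0.633, 0.0225, 0.0602]
tool_rot: [0.598, 0.801, -0.001, 0.0]
ft_force: [-2.1, -1.0, 6.6]
grip_width: 0.0139
```

>>> {"api": "send_rows", "payload": {
  "deltas": [
    {"tx": 0.9, "ty": 0.29, "tz": 0, "rx": 0, "ry": 0, "rz": 0},
    {"tx": 1.8, "ty": 0.58, "tz": 0, "rx": 0, "ry": 0, "rz": 0},
    {"tx": 2.7, "ty": 0.87, "tz": 0, "rx": 0, "ry": 0, "rz": 0},
    {"tx": 3.6, "ty": 1.15, "tz": 0, "rx": 0, "ry": 0, "rz": 0},
    {"tx": 4.5, "ty": 1.43, "tz": 0, "rx": 0, "ry": 0, "rz": 0}
  ]
}}

```text
time: 50.95
position: [0.6341, 0.0698, 0.0603]
tool_rot: [0.598, 0.801, -0.0, 0.0]
ft_force: [-1.5, -2.0, 5.1]
grip_width: 0.0139
```

>>> {"api": "send_rows", "payload": {
  "deltas": [
    {"tx": 0.7, "ty": 0.22, "tz": 0, "rx": 0, "ry": 0, "rz": 0},
    {"tx": 1.3, "ty": 0.41, "tz": 0, "rx": 0, "ry": 0, "rz": 0},
    {"tx": 1.8, "ty": 0.57, "tz": 0, "rx": 0, "ry": 0, "rz": 0},
    {"tx": 2.2, "ty": 0.7, "tz": 0, "rx": 0, "ry": 0, "rz": 0},
    {"tx": 2.2, "ty": 0.7, "tz": 0, "rx": 0, "ry": 0, "rz": 0}
  ]
}}

```text
time: 51.37
position: [0.6347, 0.0932, 0.0602]
tool_rot: [0.598, 0.801, 0.0, -0.0]
ft_force: [-1.1, 0.1, 5.1]
grip_width: 0.014
```

>>> {"api": "send_rows", "payload": {
  "deltas": [
    {"tx": 0, "ty": 0, "tz": 0, "rx": 0, "ry": 0, "rz": 0},
    {"tx": 0, "ty": 0, "tz": 0, "rx": 0, "ry": 0, "rz": 0},
    {"tx": 0, "ty": 0, "tz": 0, "rx": 0, "ry": 0, "rz": 0}
  ]
}}

```text
time: 51.62
position: [0.6347, 0.0931, 0.0602]
tool_rot: [0.598, 0.801, 0.0, -0.0]
ft_force: [-0.9, 0.8, 4.7]
grip_width: 0.0136
```

Run:
```python
from h import *
c=robot.camera("side");s=st()
R=Ro.from_quat(s["tool_rot"]).as_matrix()
e=np.array([.026,1,0])/np.hypot(.026,1);P0=np.array([.6309,-.067,.0603])
print("travel",(s["position"]-P0)@e, "rest",R.T@(P0+.16*e-s["position"])*100)
cv2.imwrite("pics/26b.png",cv2.resize(c["color"][110:200,290:410,::-1],(640,480),interpolation=cv2.INTER_CUBIC))
```

```text
t 51.67 [0.6347 0.0932 0.0602] F [-1.5  0.6  5.3] w 14.0 q [-0.03  0.75  1.51  0.    0.88 -0.32]
travel 0.16020228944059292 rest [-0.0300467   0.02698563 -0.00562965]
```

View pics/26b.png

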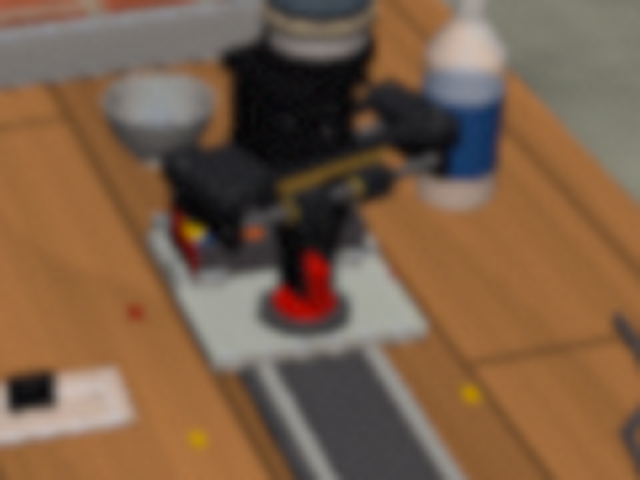

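Travel is 0.1602 m with almost no rail force, so it sits in the detent. I release, rise, retract, and check.

>>> {"api": "send_rows", "payload": {
  "deltas": [
    {"tx": 0, "ty": 0, "tz": 0, "rx": 0, "ry": 0, "rz": 0},
    {"tx": 0, "ty": 0, "tz": 0, "rx": 0, "ry": 0, "rz": 0},
    {"tx": 0, "ty": 0, "tz": 0, "rx": 0, "ry": 0, "rz": 0},
    {"tx": 0, "ty": 0, "tz": 0, "rx": 0, "ry": 0, "rz": 0},
    {"tx": 0, "ty": 0, "tz": 0, "rx": 0, "ry": 0, "rz": 0}
  ],
  "claw": 4
}}

```text
time: 52.08
position: [0.6344, 0.0929, 0.0589]
tool_rot: [0.599, 0.801, -0.0, -0.001]
ft_force: [0.1, 0.3, 0.5]
grip_width: 0.0366
```

>>> {"api": "send_rows", "payload": {
  "deltas": [
    {"tx": 0, "ty": 0, "tz": -2, "rx": 0, "ry": 0, "rz": 0},
    {"tx": 0, "ty": 0, "tz": -5, "rx": 0, "ry": 0, "rz": 0},
    {"tx": 0, "ty": 0, "tz": -8, "rx": 0, "ry": 0, "rz": 0},
    {"tx": 0, "ty": 0, "tz": -11, "rx": 0, "ry": 0, "rz": 0},
    {"tx": 0, "ty": 0, "tz": -12, "rx": 0, "ry": 0, "rz": 0}
  ]
}}

```text
time: 52.5
position: [0.6373, 0.0929, 0.1839]
tool_rot: [0.599, 0.801, 0.002, 0.003]
ft_force: [0.4, 1.0, 0.3]
grip_width: 0.0398
```

>>> {"api": "send_rows", "payload": {
  "deltas": [
    {"tx": -3.3, "ty": -2.4, "tz": 0, "rx": 0, "ry": 0, "rz": 0},
    {"tx": -6.6, "ty": -4.8, "tz": 0, "rx": 0, "ry": 0, "rz": 0},
    {"tx": -9.9, "ty": -7.2, "tz": 0, "rx": 0, "ry": 0, "rz": 0},
    {"tx": -13, "ty": -9.6, "tz": 0, "rx": 0, "ry": 0, "rz": 0},
    {"tx": -16, "ty": -12, "tz": 0, "rx": 0, "ry": 0, "rz": 0}
  ]
}}

```text
time: 52.92
position: [0.5635, -0.0959, 0.1786]
tool_rot: [0.599, 0.801, -0.0, -0.001]
ft_force: [-0.4, -1.1, 0.4]
grip_width: 0.0402
```

>>> {"api": "send_rows", "payload": {
  "deltas": [
    {"tx": -3.3, "ty": -2.4, "tz": 0, "rx": 0, "ry": 0, "rz": 0},
    {"tx": -6.6, "ty": -4.8, "tz": 0, "rx": 0, "ry": 0, "rz": 0},
    {"tx": -9.9, "ty": -7.2, "tz": 0, "rx": 0, "ry": 0, "rz": 0},
    {"tx": -13, "ty": -9.6, "tz": 0, "rx": 0, "ry": 0, "rz": 0},
    {"tx": -16, "ty": -11, "tz": 0, "rx": 0, "ry": 0, "rz": 0}
  ]
}}

```text
time: 53.33
position: [0.5016, -0.2806, 0.1784]
tool_rot: [0.599, 0.8, -0.001, -0.002]
ft_force: [0.6, 0.6, 0.3]
grip_width: 0.04
```

>>> {"api": "send_rows", "payload": {
  "deltas": [
    {"tx": -4, "ty": -1, "tz": 0, "rx": 0, "ry": 0, "rz": 0},
    {"tx": -8, "ty": -2, "tz": 0, "rx": 0, "ry": 0, "rz": 0},
    {"tx": -12, "ty": -3, "tz": 0, "rx": 0, "ry": 0, "rz": 0},
    {"tx": -12, "ty": -3, "tz": 0, "rx": 0, "ry": 0, "rz": 0}
  ]
}}

```text
time: 53.67
position: [0.5094, -0.4119, 0.1788]
tool_rot: [0.601, 0.799, -0.002, 0.003]
ft_force: [0.1, -0.0, 0.1]
grip_width: 0.0399
```

```bash
python3 look.py 27 | head -1; python3 lid.py 27
python3 - <<'E'
import cv2,numpy as np
a=cv2.imread("pics/top27.png")[120:230,165:355];b=cv2.imread("pics/side27.png")[110:220,255:405]
cv2.imwrite("pics/27a.png",cv2.resize(a,(798,462),interpolation=cv2.INTER_CUBIC));cv2.imwrite("pics/27b.png",cv2.resize(b,(800,587),interpolation=cv2.INTER_CUBIC))
E
```

```text
t 53.67 [ 0.5094 -0.4119  0.1788] F [ 0.1 -0.   0.1] w 39.9 q [-0.85  0.61  1.4  -0.    1.12 -1.13]
top plate [439.  80.] [ 62.1 129.4] 88.5
top dark [301.6 206.8] 379 [0.4419 0.0086 0.035 ]
top dark [281.2 208.5] 19 [0.4376 0.0789 0.035 ]
side plate [440.3  74.6] [ 69.  129.8] 89.0
side dark [262.9  40.5] 85 [0.6468 1.8262 0.025 ]
side dark [295.5 182.9] 41 [0.44   0.0751 0.025 ]
```

View pics/27a.png

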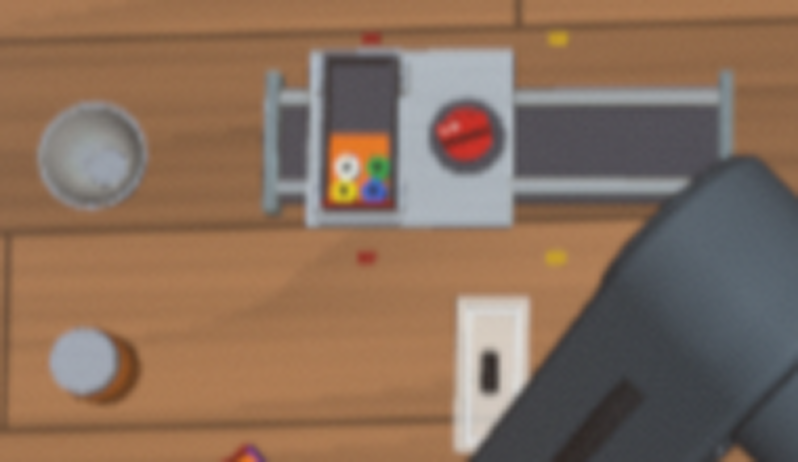

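View pics/27b.png

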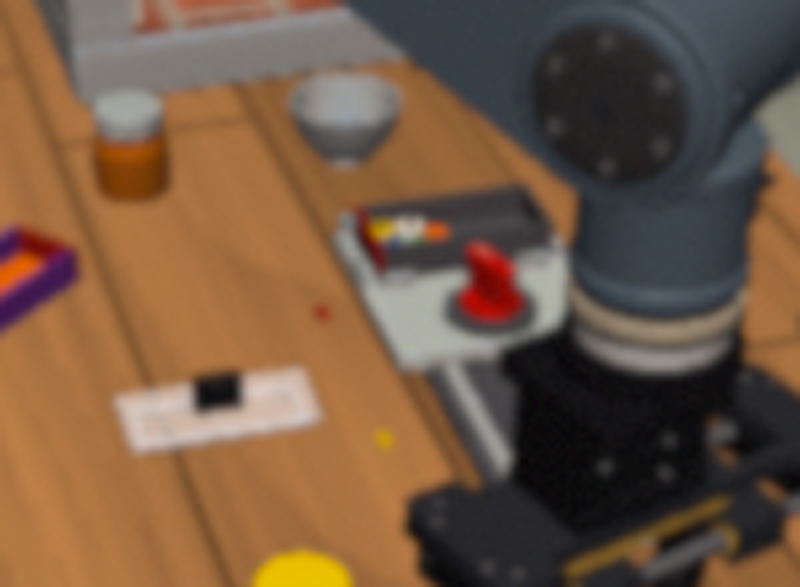

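Everything looks right: chips on the orange at (360,178), lid flat at (490,370), and the knob bar turned. I check the carriage travel and knob angle by subpixel edges.

Run:
```python
from prof import *
e=np.array([.026,1,0])/np.hypot(.026,1)
for k,sh in(("7",0),("27",.16)):
    c=dict(np.load("pics/top%s.npz"%k));N=N0+sh*e
    xs=np.arange(-.15,.07,.001)
    B=np.mean([samp(c,[N+ex*a+ey*x+[0,0,.038] for x in xs]) for a in np.linspace(.055,.068,5)],0)
    print(k,"plate y edges",edges(B[:,2],xs,5))
    B=np.mean([samp(c,[N+ex*a+ey*x+[0,0,.066] for x in xs]) for a in np.linspace(.045,.055,5)],0)
    print(k,"dish y edges",edges(B[:,1],xs,5))
    A=np.mean([samp(c,[N+ex*x+ey*b+[0,0,.066] for x in xs]) for b in(-.012,.012)],0)
    print(k,"x edges",edges(A[:,0],xs,5))
c=dict(np.load("pics/top27.npz"))
for n,u,v in(("white",347,167),("green",377,167),("yellow",343,190),("blue",374,190)):
    w=pix2w(c,165+(u+.5)/4.2-.5,120+(v+.5)/4.2-.5,.057)-(N0+.16*e); print(n,(w@ex).round(4),(w@ey).round(4))
f=lambda u,v:pix2w(c,165+(u+.5)/4.2-.5,120+(v+.5)/4.2-.5,.082)
d=f(490,127)-f(443,148);print("bar yaw rel",np.degrees(np.arctan2(d[1],d[0])-Y)); print(np.arctan2(d[1],d[0])-Y)
st()
```

```text
7 plate y edges [(-124.0, 15.4), (-30.0, -14.2), (-26.0, -7.4), (33.0, 12.6), (43.0, -7.7), (47.0, -10.8)]
7 dish y edges [(-124.0, 11.5), (-31.0, -14.0), (31.0, 12.5), (44.0, -6.6)]
7 x edges [(-84.0, -7.5), (-77.0, 5.2), (-70.0, -6.5), (-63.0, 11.4), (-59.0, 15.9), (-38.0, -8.2), (-32.0, -9.4), (-14.0, 10.4), (-4.0, -15.1), (0.0, -13.7), (11.0, 6.5), (35.0, -5.3), (63.0, 10.4)]
27 plate y edges [(-123.0, 18.0), (-29.0, -12.7), (35.0, 14.9), (45.0, -17.6)]
27 dish y edges [(-126.0, 14.6), (-33.0, -12.4), (29.0, 14.1), (40.0, -13.7)]
27 x edges [(-84.0, -5.0), (-70.0, -6.4), (-63.0, 6.7), (-53.0, -6.0), (-45.0, 8.0), (-36.0, -6.1), (-28.0, 7.2), (-24.0, 9.0), (-21.0, 6.6), (-4.0, -15.7), (64.0, 10.0)]
white -0.0292 0.009
green -0.0292 -0.0157
yellow -0.0484 0.0118
blue -0.0484 -0.0136
bar yaw rel -65.33539576190663
-1.1403177741388197
t 54.07 [ 0.5095 -0.4009  0.1793] F [0.1 0.2 0.6] w 40.1 q [-0.84  0.61  1.41 -0.    1.12 -1.13]
```

```bash
python3 -c "
from h import *
print(robot.hand_in());st()"
```

```text
the job is handed in; nothing more can be done
None
the job is handed in; nothing more can be done
```

I finished every step of the task and handed the job in at about 54 s of the 208 s allowed; no verdict was reported. I did the following:
- Four chips were present (white, green, yellow, blue) and all went into the dish.
- Partway through, the lid was knocked about 3 cm aside, so I measured it again and seated it.
- Dish and lid were lifted together, tilted 0.62 rad so the chips slid to the red end, and set back in the nest.
- The lid was taken off and laid on the bench.
- The knob was turned 1.2 rad clockwise and the carriage was slid to the kiln station.

Last checks before handing in:

| Check | Reading |
|---|---|
| Chips along the dish, from its centre | about -29 and -48 mm, all on the orange half |
| Carriage travel | 160.2 mm at the gripper; plate edges in the top view agree within 1–2 mm |
| Lid | flat on the bench at about (0.44, 0.08), clear of the carriage |
| Dish | in its nest, red end towards the robot |
| Arm | retracted, touching nothing |

- **Knob angle:** two readings disagreed. The gripper turn gave about 1.26 rad, and a coarse pixel estimate gave about 1.14 rad. Both are above the required 1.0.
- **Tilt:** the wrist came close to a singular point at the end of the tilt and the tool drifted about 7 mm. I corrected it before setting the dish down.
- **Bystanders:** I did not measure the bystanders again at the end. The jar and bowl look unmoved in the last pictures; the paddle and most of the wax cake were outside the crops I viewed.

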